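# Turn over the brake pads and check their grooves with a blade gauge

### The job

Two or three brake pads lie friction face down on the parts counter. Turn every one over so that it lies flat on the counter with its friction face up, and check each groove by pushing the gauge's blade upright all the way down to the groove's floor and holding it there for about a second: the red pad first, then the yellow, then the blue (skip any that is missing). Then put the gauge back fully home in its green stand, and leave the oil seal, the oil filter and the grease jar where they are.

Things in the scene. Friction and masses are not known exactly. Their poses are not given: they have to be found in the camera images.
- pad_red: brake pad, flat block 110 (own x) x 60 (own y) x 22 mm (own z), 0.4 kg: 14 mm dark friction layer on a full-size 8 mm red backing plate; red paint bars on the friction face's ends. Origin: centre of the friction face; own z points to the backing plate: up at the start (face down, origin z = 0), down once turned over (origin z = 22 mm). Can stand on its flat short end. May be absent (None)
- pad_red_groove (a point): centre of the floor of the red pad's groove, at own z = +14 mm in the pad's frame, axes as the pad's. The groove, 6.5 mm wide (own x) and 14 mm deep (down to the backing plate), crosses the middle of the friction face along own y, open at both long sides
- pad_yellow: brake pad, flat block 110 (own x) x 60 (own y) x 22 mm (own z), 0.4 kg: 14 mm dark friction layer on a full-size 8 mm yellow backing plate; yellow paint bars on the friction face's ends. Origin: centre of the friction face; own z points to the backing plate: up at the start (face down, origin z = 0), down once turned over (origin z = 22 mm). Can stand on its flat short end. May be absent (None)
- pad_yellow_groove (a point): centre of the floor of the yellow pad's groove, at own z = +14 mm in the pad's frame, axes as the pad's. The groove, 6.5 mm wide (own x) and 14 mm deep (down to the backing plate), crosses the middle of the friction face along own y, open at both long sides
- pad_blue: brake pad, flat block 110 (own x) x 60 (own y) x 22 mm (own z), 0.4 kg: 14 mm dark friction layer on a full-size 8 mm blue backing plate; blue paint bars on the friction face's ends. Origin: centre of the friction face; own z points to the backing plate: up at the start (face down, origin z = 0), down once turned over (origin z = 22 mm). Can stand on its flat short end. May be absent (None)
- pad_blue_groove (a point): centre of the floor of the blue pad's groove, at own z = +14 mm in the pad's frame, axes as the pad's. The groove, 6.5 mm wide (own x) and 14 mm deep (down to the backing plate), crosses the middle of the friction face along own y, open at both long sides
- gauge: groove gauge: flat steel blade 3 mm thick (own x), 30 mm wide (own y), 45 mm long, below an orange handle block 18 (own x) x 44 (own y) x 55 mm tall; 100 mm tall over all, 0.12 kg. Origin: centre of the blade's lower edge; own z runs up through the handle (handle from z = 45 to 100 mm). Starts upright in its stand, blade in the slot
- gauge_tip (a point): centre of the blade's lower edge (the gauge's origin), axes as the gauge's
- gauge_grip (a point): middle of the orange handle, 75 mm above the blade's lower edge; grip here across the 18 mm thickness (own x)
- stand: green gauge stand fixed to the counter, 60 (own x) x 70 (own y) x 50 mm tall, origin under its centre; a slot 8 mm (own x) by 36 mm (own y) goes right down through its middle
- stand_slot (a point): centre of the slot's mouth, at the stand's top, axes as the stand's. With the gauge fully home its handle's shoulder rests on the stand's top and the blade's lower edge is 45 mm below this point (5 mm above the counter)
- oil_seal: black rubber ring seal lying flat, 72 mm across, 12 mm tall, bystander, origin under its centre
- oil_filter: blue oil filter can standing upright, 70 mm across, 75 mm tall, bystander, origin under its centre
- grease_jar: white jar with a red cap, 68 mm across, 75 mm tall, bystander, origin under its centre
There are look-alikes about, which are no part of the job. What is shaped like the pad_yellow but white is not meant. Leave any turquoise look-alike of the gauge alone.

How it is judged:
On the way, in this order (a step that is already met when the one before it is completed fails the run):
1. the red pad lies friction face up on the counter and the gauge's blade stands upright on the floor of its groove (within 3 mm of it), for 0.5 s (angle between pad_red's own z axis and vertical above 3 rad and height (world z) of pad_red between 0.015 and 0.03 m and x of gauge_tip in the frame of pad_red between -0.005 and 0.005 m and y of gauge_tip in the frame of pad_red between -0.022 and 0.022 m and z of gauge_tip in the frame of pad_red above 0.011 m and angle between the z axis of gauge and the z axis of pad_red, either way round below 0.2 rad and angle between the x axis of gauge and the x axis of pad_red, either way round below 0.3 rad), for 0.5 s.
2. the yellow pad lies friction face up on the counter and the gauge's blade stands upright on the floor of its groove (within 3 mm of it), for 0.5 s (angle between pad_yellow's own z axis and vertical above 3 rad and height (world z) of pad_yellow between 0.015 and 0.03 m and x of gauge_tip in the frame of pad_yellow between -0.005 and 0.005 m and y of gauge_tip in the frame of pad_yellow between -0.022 and 0.022 m and z of gauge_tip in the frame of pad_yellow above 0.011 m and angle between the z axis of gauge and the z axis of pad_yellow, either way round below 0.2 rad and angle between the x axis of gauge and the x axis of pad_yellow, either way round below 0.3 rad), for 0.5 s.
3. the blue pad lies friction face up on the counter and the gauge's blade stands upright on the floor of its groove (within 3 mm of it), for 0.5 s (angle between pad_blue's own z axis and vertical above 3 rad and height (world z) of pad_blue between 0.015 and 0.03 m and x of gauge_tip in the frame of pad_blue between -0.005 and 0.005 m and y of gauge_tip in the frame of pad_blue between -0.022 and 0.022 m and z of gauge_tip in the frame of pad_blue above 0.011 m and angle between the z axis of gauge and the z axis of pad_blue, either way round below 0.2 rad and angle between the x axis of gauge and the x axis of pad_blue, either way round below 0.3 rad), for 0.5 s.
At the end, for the whole second after the job is handed in: every pad present lies flat on the counter (within 8 degrees) with its friction face up, at rest; the gauge is upright (within 7 degrees) in its stand's slot, blade at least 40 mm down the slot and within 10 mm of its centre, at rest (angle between each of pad_red, pad_yellow, pad_blue's own z axis and vertical above 3 rad and height (world z) of pad_red between 0.015 and 0.03 m and linear speed of each of pad_red, pad_yellow, pad_blue, gauge below 0.02 m/s and height (world z) of pad_yellow between 0.015 and 0.03 m and height (world z) of pad_blue between 0.015 and 0.03 m and horizontal distance between gauge_tip and stand_slot below 0.01 m and z of gauge_tip in the frame of stand_slot below -0.04 m and angle between gauge's own z axis and vertical below 0.12 rad); the robot touches nothing.
It fails at once if the oil seal is moved more than 30 mm (distance of oil_seal from where it was at the start of the episode above 0.03 m).
It fails at once if the oil filter is moved more than 30 mm (distance of oil_filter from where it was at the start of the episode above 0.03 m).
It fails at once if the grease jar is moved more than 30 mm (distance of grease_jar from where it was at the start of the episode above 0.03 m).
Of pad_red, pad_yellow, pad_blue only 2 to 3 are there at a start; the rules pass over those that are not, and their reading is None.
At some moment in a run one of pad_red, pad_yellow, pad_blue may be knocked a few centimetres aside while the robot is not near it.
It also fails if it takes over 210 s, if anything falls off the work surface, if the arm or the gripper's body presses on something with over 40 N, if the wrist force passes 120 N, or if a joint passes its speed limit or range.

### The arm

A 6-joint arm with a two-finger parallel gripper is mounted at the origin on the work surface. World frame = base frame: x ahead of the robot, y to its left, z up, the work surface at z = 0. Lengths are in m, angles in rad, forces in N, time in s.
With the tool pointing down it reaches from about 0.275 to 0.725 m from the base axis. Payload 15.9 kg.
Tool frame: the origin (TCP) lies midway between the tips of the shut fingers; the grasp point (between the pads) lies 19 mm behind it (robot.hold_point_z is the distance from the TCP to the grasp point, in m); z points along the fingers, x is the direction in which the jaws open and shut, and the axes are right-handed (so a half turn about z gives the same grasp; the last joint's range is limited). The gripper opens to 85 mm and grips with 20 to 120 N. Pads are 22 mm wide; open, the fingers measure 114 mm over their backs; the gripper's body (76 mm by 85 mm) begins 54 mm behind the grasp point. The pads swing forward as they close: fully open they stand 13 mm farther back than shut.
Start: joints at [1.245, 0.213, -0.034, 1.323, 0, 1.571], TCP at [0.16, 0.474, 0.231] pointing down, gripper open.
Joint ranges: [-2.98, 2.98], [-0.74, 1.72], [-1.14, 1.35], [-2.1, 2.04], [-1.57, 1.44], [-3.14, 3.14]. Speed limits (rad/s): [1.89, 1.89, 2.39, 2.57, 3.14, 3.14].

### API

Orientations are given as a unit quaternion [w, x, y, z].
In Python, from cell import robot, imaging gives the robot as it stands.
- The arm moves only by the tool send_rows, never from a script. Its argument "plan" is one flat list of numbers, 7 for each row, row after row: the shift along the tool's x, y, z in mm, then the turn, a rotation vector about the tool's x, y, z in degrees, then the closure, from 0 (fully open) to 1 (shut). In form: [tx, ty, tz, wx, wy, wz, fingers, tx, ty, tz, wx, wy, wz, fingers, ...]. A call has 1 to 8 rows; each row shifts and turns the pose as measured when the row begins, along the tool's axes as they then stand; what a row does not reach is not made up. A row lasts 1/8 s, in which the tool goes at most 62.5 mm and 10.7 degrees, less where a joint would pass 70% of its speed; a pose out of reach is approached as far as the arm can. A call is refused whole if a number of a shift passes 62.5 or a number of a turn 10.7, either way. A call with a gripper value outside its range is refused whole. The fingers move at their own pace and stop on an object; the grip force is fixed at half the most. Time passes only in rows, so rows that do not move let the fingers close. It gives the time, the measured TCP pose, the force and the opening at its end, in the units of the state.
- robot.read_state(): the state, without advancing time (a new reading comes with each control period).
- imaging.capture(name): name is "scene" or "side" or "wrist"; returns a dict with "frame" (480x640x3 uint8, blue, green, red), "fx", "fy", "cx", "cy" (pixels), "dist_coeffs" ([k1, k2, p1, p2, k3] as OpenCV has them; the pictures are not rectified), "R" (3x3) and "t" (3): a world point X has camera coordinates R X + t. Camera axes: x right, y down, z forward; pixel columns grow to the right and rows downward; lengths in m; the calibration is good to about 2 mm. A picture is of the moment at which its call begins. There is no depth.
- robot.job_done(): hands the job in, once; it reports no verdict.
The state is a dict: "time": time; "q": joint angles; "qd": joint speeds; "joint_efforts": joint torques, N m; "eef_pos": TCP position; "tool_rot": TCP orientation; "contact_force": force on the tool from outside, world axes, zero at the start; "torque": the same for the moment, N m; "opening": finger opening in m.
Only numpy, scipy, OpenCV 4.12 (cv2) and the standard library are available. Lean on these libraries where they do the work, as an engineer would, in place of code of your own. Each camera call takes 0.05 s, during which the arm holds its last target.

## Working session

There is one attempt and no reset: what is moved stays moved. The work goes in short steps, Python scripts to look and compute and a tool call to move; the robot and the scene stay as the last step left them, time stands still between calls to the robot, and variables do not carry over. Pictures are saved under pics/ and viewed, and the job is handed in when it is done.

Besides the shell and the picture viewer there is one more tool, called after ">>>" as name(argument=value, ...) on one line, values as JSON. send_rows: Moves the arm, as the interface text tells. Its arguments: {"type":"object","properties":{"plan":{"type":"array"}},"required":["plan"]}

```bash
ls; mkdir -p pics
python3 - <<'E'
from cell import robot, imaging
import cv2
for n in ("scene","side","wrist"):
    c=imaging.capture(n); cv2.imwrite(f"pics/a_{n}.png",c["frame"])
    print(n,c["fx"],c["fy"],c["cx"],c["cy"],c["dist_coeffs"],c["R"],c["t"])
print(robot.read_state(), robot.hold_point_z)
E
```

```text
pics
scene 482.84894036015726 482.84894036015726 327.96504074740176 243.62089867879635 [-0.05237184  0.          0.          0.          0.        ] [[-0.41918599  0.90763573 -0.02191996]
 [ 0.51955959  0.22001615 -0.82562142]
 [-0.74454076 -0.35747766 -0.56379853]] [ 0.26438637 -0.18361841  1.46964331]
side 520.5141068328062 520.5141068328062 324.6686370289087 231.57981840223945 [-0.03193975  0.          0.          0.          0.        ] [[ 0.93140876  0.36396675  0.00243371]
 [ 0.21237298 -0.5380183  -0.8157414 ]
 [-0.29559337  0.76030554 -0.57841166]] [-0.41172955 -0.07499181  1.60561688]
wrist 394.2372989574994 394.2372989574994 313.9646307128495 241.7557120487311 [-0.00444958  0.          0.          0.          0.        ] [[ 0.31872651  0.94784471 -0.00195361]
 [ 0.89511935 -0.3003177   0.32950056]
 [ 0.31172866 -0.10676928 -0.94415336]] [-0.49855753 -0.04406825  0.38046209]
{'time': 0.15, 'q': array([ 1.24500971e+00,  2.13252337e-01, -3.48627167e-02,  1.32348922e+00,
        3.31032277e-05,  1.57080786e+00]), 'qd': array([-0.0014557 , -0.00212017,  0.00139532, -0.00014196, -0.00065067,
       -0.00121193]), 'joint_efforts': array([ 1.93096916e-03, -6.86411834e+01,  4.87245798e+01,  1.32903911e-02,
        1.41881828e-04,  1.90947520e-05]), 'eef_pos': array([0.15994049, 0.47347602, 0.23094597]), 'tool_rot': array([ 2.22101039e-04,  8.12423796e-01,  5.83067245e-01, -3.37846313e-04]), 'contact_force': array([-0.29945091,  0.1444967 , -0.74579296]), 'torque': array([ 0.0258965 , -0.03076027, -0.01757539]), 'opening': 0.08567627777606152} 0.0187
```

View pics/a_scene.png

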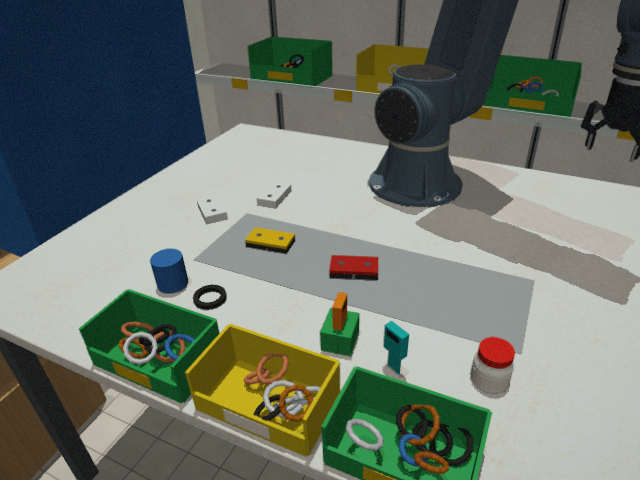

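View pics/a_side.png

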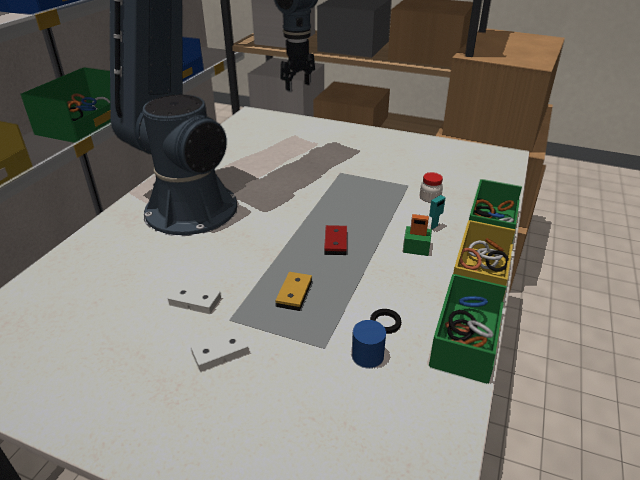

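View pics/a_wrist.png

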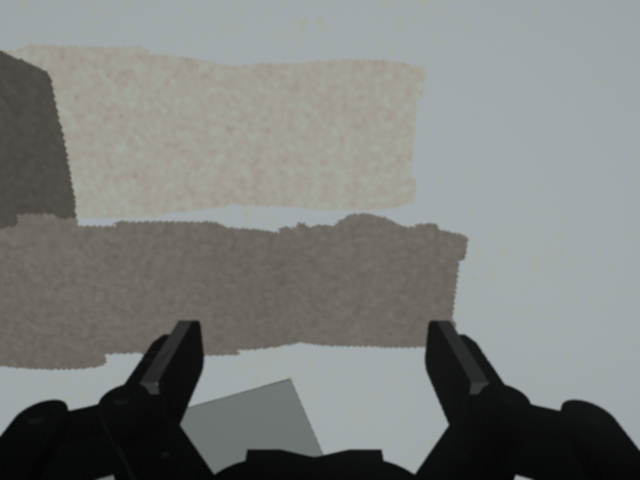

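Red and yellow pads are present at about (355,267) and (270,239) in the scene view, and there is no blue one. The orange gauge is in its stand at about (340,320). The turquoise decoy is at (396,345).

```bash
cat > h.py <<'E'
from cell import robot, imaging
import cv2, numpy as np
from scipy.spatial.transform import Rotation as Ro
def K(c): return np.array([[c["fx"],0,c["cx"]],[0,c["fy"],c["cy"]],[0,0,1]])
def rays(c,px):
    u=cv2.undistortPoints(np.float64(px).reshape(-1,1,2),K(c),np.float64(c["dist_coeffs"])).reshape(-1,2)
    d=np.c_[u,np.ones(len(u))]@np.array(c["R"]); o=-np.array(c["R"]).T@np.array(c["t"]); return o,d
def plane(c,px,z):
    o,d=rays(c,px); s=(z-o[2])/d[:,2]; return o+d*s[:,None]
def proj(c,X):
    r,_=cv2.Rodrigues(np.array(c["R"])); p,_=cv2.projectPoints(np.float64(X).reshape(-1,1,3),r,np.float64(c["t"]),K(c),np.float64(c["dist_coeffs"])); return p.reshape(-1,2)
HS={'red':[(0,6),(172,180)],'yellow':[(20,30)],'orange':[(7,16)],'blue':[(105,118)],'green':[(45,75)],'turq':[(83,98)]}
def mask(c,col,smin=130,vmin=60):
    h=cv2.cvtColor(c["frame"],cv2.COLOR_BGR2HSV); m=0
    for a,b in HS[col]: m=m|cv2.inRange(h,(a,smin,vmin),(b,255,255))
    return m
def blobs(c,col,amin=60,**k):
    m=mask(c,col,**k); cs,_=cv2.findContours(m,cv2.RETR_EXTERNAL,cv2.CHAIN_APPROX_NONE)
    return sorted([x for x in cs if cv2.contourArea(x)>amin],key=cv2.contourArea,reverse=True)
def rect(c,cnt,z):
    p=plane(c,cnt.reshape(-1,2),z)[:,:2]; (cx,cy),(w,h),a=cv2.minAreaRect(np.float32(p*1000))
    if w<h: w,h,a=h,w,a+90
    return np.round([cx,cy,w,h,a%180],1)   # mm, long-axis angle deg
def st():
    s=robot.read_state(); q=s['tool_rot']; R=Ro.from_quat([q[1],q[2],q[3],q[0]])
    return s['eef_pos'],R.as_matrix(),s
def save(n,name):
    c=imaging.capture(n); cv2.imwrite(f"pics/{name}.png",c["frame"]); return c
def go(target,Rt=None):
    """mm shift in tool axes and rotvec deg in tool axes to reach target"""
    p,R,s=st(); d=R.T@(np.array(target)-p)*1000
    w=np.zeros(3) if Rt is None else Ro.from_matrix(R.T@Rt).as_rotvec(degrees=True)
    print("shift",d.round(1),"turn",w.round(2)); return d,w
def down(yaw):  # tool down, x axis at yaw deg
    a=np.radians(yaw); x=np.array([np.cos(a),np.sin(a),0]); z=np.array([0,0,-1.]); return np.c_[x,np.cross(z,x),z]
E
python3 - <<'E'
from h import *
for n in ("scene","side"):
    c=imaging.capture(n)
    for col,z in (('red',.022),('yellow',.022),('orange',.105),('green',.05),('turq',.05),('blue',.022)):
        for b in blobs(c,col)[:5]:
            print(n,col,cv2.contourArea(b),b.reshape(-1,2).mean(0).round(),rect(c,b,z))
    cv2.imwrite(f"pics/b_{n}.png",cv2.resize(c["frame"][180:380,220:460] if n=="scene" else c["frame"][180:380,240:480],None,fx=3,fy=3,interpolation=2))
E
```

```text
scene red 858.5 [496. 352.] [626.1 335.   77.7  62.  177.2]
scene red 796.0 [354. 265.] [481.8  -4.  107.5  69.  109.1]
scene yellow 12920.5 [267. 388.] [853.2 -22.5 273.4 193.   90. ]
scene yellow 1965.0 [387.  66.] [-1235.2  -522.7   990.4   395.     10.7]
scene yellow 657.0 [270. 238.] [ 460.  -238.2  114.4   71.1   97.2]
scene yellow 308.5 [132. 375.] [ 937.7 -242.4  103.8   17.3   90.4]
scene yellow 255.5 [526. 103.] [-849.5  235.6  142.5  116.4   91. ]
scene orange 832.0 [267. 370.] [887.   20.5  76.9  48.2 175.2]
scene orange 489.0 [431. 462.] [935.3 288.9  43.   26.6  97.3]
scene orange 359.5 [340. 310.] [717.5  64.9  96.6  23.3  23. ]
scene orange 339.5 [421. 422.] [886.5 260.5  62.2  52.5  23.4]
scene orange 299.5 [294. 402.] [9.232e+02 8.250e+01 5.860e+01 4.680e+01 2.000e-01]
scene green 13961.0 [404. 433.] [872.1 233.6 231.2 184.1  90.3]
scene green 8315.0 [163. 350.] [ 872.  -247.   292.7  184.1   90.2]
scene green 4369.5 [534.  85.] [-1.1144e+03  2.3400e+02  8.9970e+02  4.0630e+02  9.0000e-01]
scene green 2220.5 [292.  61.] [-1120.8 -1034.8  1091.6   445.8    24.5]
scen
[... 967 characters left out ...]
]
side orange 111.0 [470. 258.] [845.9 -81.7  82.8  47.9  91.2]
side orange 96.0 [473. 341.] [ 890.3 -349.9   60.5   24.1   32.8]
side orange 94.0 [506. 205.] [900.  192.2  66.7  27.7  71.5]
side green 946.5 [467. 314.] [ 874.7 -198.8  230.   127.2   90.1]
side green 181.5 [494. 210.] [874.4 301.6 225.6 126.   90. ]
side green 143.5 [419. 235.] [694.4  47.7  66.6  61.7   8.7]
side turq 79.5 [435. 205.] [706.5 208.2 126.1  29.   85.1]
side blue 595.0 [369. 332.] [ 672.4 -319.3   73.1   71.3  108.8]
side blue 327.0 [22.  6.] [-2746.4  1915.2   613.2   200.2   143.1]
side blue 302.5 [190.  50.] [-900.8 1376.9  493.3   90.6  124. ]
side blue 182.5 [473. 301.] [ 873.2 -134.4   66.2   27.7   21.3]
```

```bash
ls pics
```

```text
a_scene.png
a_side.png
a_wrist.png
b_scene.png
b_side.png
```

```bash
cat >> h.py <<'E'
def plan(target,Rt,f,n=None,vmax=50,wmax=9.5):
    p,R,s=st(); rv=Ro.from_matrix(R.T@Rt).as_rotvec(degrees=True); D=(np.array(target)-p)*1000
    if n is None: n=int(max(np.ceil(np.linalg.norm(D)/vmax),np.ceil(np.linalg.norm(rv)/wmax),1))
    w=rv/n; out=[]; Rc=R
    for i in range(n):
        out.append([*np.round(Rc.T@D/n,0 if n>2 else 1),*np.round(w,1),f]); Rc=Rc@Ro.from_rotvec(w,degrees=True).as_matrix()
    for i in range(0,n,8): print([float(x) for r in out[i:i+8] for x in r])
E
python3 - <<'E'
from h import *
plan([.48,-.04,.26],down(19),0)
c=imaging.capture("wrist");p,R,_=st()
print("cam in tool",R.T@(-np.array(c['R']).T@c['t']-p), "cam axes in tool",(np.array(c['R'])@R).round(3))
E
```

```text
[-30.0, 36.0, -2.0, 0.0, 0.0, 4.0, 0.0, -27.0, 38.0, -2.0, 0.0, 0.0, 4.0, 0.0, -24.0, 40.0, -2.0, 0.0, 0.0, 4.0, 0.0, -21.0, 41.0, -2.0, 0.0, 0.0, 4.0, 0.0, -18.0, 43.0, -2.0, 0.0, 0.0, 4.0, 0.0, -15.0, 44.0, -2.0, 0.0, 0.0, 4.0, 0.0, -12.0, 45.0, -2.0, 0.0, 0.0, 4.0, 0.0, -9.0, 46.0, -2.0, 0.0, 0.0, 4.0, 0.0]
[-6.0, 46.0, -2.0, 0.0, 0.0, 4.0, 0.0, -3.0, 46.0, -2.0, 0.0, 0.0, 4.0, 0.0, 1.0, 47.0, -2.0, 0.0, 0.0, 4.0, 0.0, 4.0, 46.0, -2.0, 0.0, 0.0, 4.0, 0.0, 7.0, 46.0, -2.0, 0.0, 0.0, 4.0, 0.0]
cam in tool [-0.00070162 -0.0844724  -0.14183915] cam axes in tool [[ 1.    -0.001  0.001]
 [ 0.002  0.944 -0.329]
 [-0.001  0.329  0.944]]
```

View pics/b_scene.png

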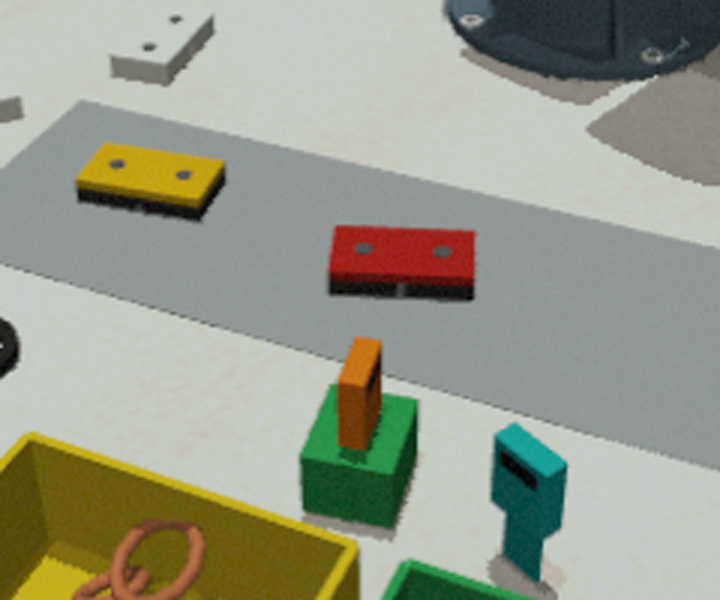

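View pics/b_side.png

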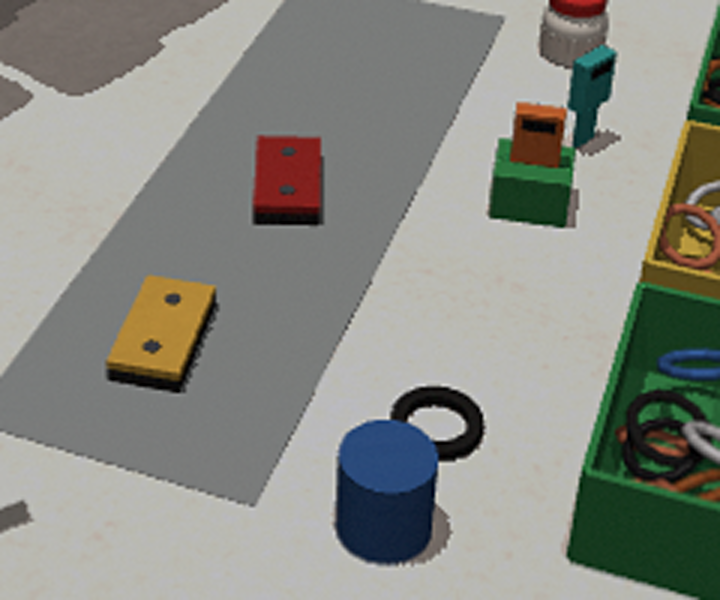

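>>> send_rows(plan=[-30,36,-2,0,0,4,0,-27,38,-2,0,0,4,0,-24,40,-2,0,0,4,0,-21,41,-2,0,0,4,0,-18,43,-2,0,0,4,0,-15,44,-2,0,0,4,0,-12,45,-2,0,0,4,0,-9,46,-2,0,0,4,0])

```text
time: 1.3
eef_pos: [0.3608, 0.1495, 0.2473]
tool_rot: [0.0, 0.944, 0.331, 0.001]
contact_force: [1.1, 1.0, -0.6]
opening: 0.0852
```

>>> send_rows(plan=[-6,46,-2,0,0,4,0,-3,46,-2,0,0,4,0,1,47,-2,0,0,4,0,4,46,-2,0,0,4,0,7,46,-2,0,0,4,0,0,0,0,0,0,0,0])

```text
time: 2.05
eef_pos: [0.4847, -0.0594, 0.2578]
tool_rot: [0.0, 0.988, 0.154, 0.001]
contact_force: [-0.6, -0.1, -1.4]
opening: 0.085
```

Run:
```python
from h import *
p,R,s=st(); print(s['time'],p,np.degrees(np.arctan2(R[1,0],R[0,0])),s['q'],R[:,2])
c=save("wrist","c_wrist")
for b in blobs(c,'red')[:2]: print(rect(c,b,.022), cv2.contourArea(b))
```

```text
2.05 [ 0.48467087 -0.05941853  0.25779302] 17.695323517843452 [-1.22288987e-01  1.83626560e-01 -4.16793984e-03  1.38065037e+00
  4.67374783e-04  1.13966688e+00] [ 2.39090474e-03  1.77043804e-04 -9.99997126e-01]
[476.7  -6.5 108.4  58.6 109.4] 7365.5
```

View pics/c_wrist.png

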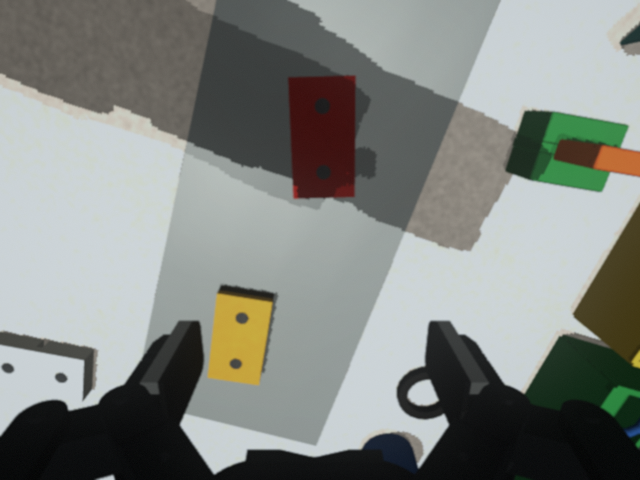

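The wrist view shows the red pad at (323,137), which gives centre (477,-6) mm with its long axis at 109°. I'll grip near its -y end.

Run:
```python
from h import *
plan([.4893,-.0423,.06],down(19.4),0)
plan([.4893,-.0423,.002],down(19.4),0)
```

```text
[2.0, -3.0, 49.0, 0.0, -0.0, -0.4, 0.0, 2.0, -3.0, 49.0, 0.0, -0.0, -0.4, 0.0, 2.0, -3.0, 49.0, 0.0, -0.0, -0.4, 0.0, 3.0, -3.0, 49.0, 0.0, -0.0, -0.4, 0.0]
[2.0, -2.0, 43.0, 0.0, -0.0, -0.3, 0.0, 2.0, -2.0, 43.0, 0.0, -0.0, -0.3, 0.0, 2.0, -2.0, 43.0, 0.0, -0.0, -0.3, 0.0, 2.0, -2.0, 43.0, 0.0, -0.0, -0.3, 0.0, 2.0, -2.0, 43.0, 0.0, -0.0, -0.3, 0.0, 2.0, -2.0, 43.0, 0.0, -0.0, -0.3, 0.0]
```

>>> send_rows(plan=[2,-3,49,0,0,-0.4,0,2,-3,49,0,0,-0.4,0,2,-3,49,0,0,-0.4,0,3,-3,49,0,0,-0.4,0,0,0,0,0,0,0,0])

```text
time: 2.72
eef_pos: [0.488, -0.0394, 0.0584]
tool_rot: [-0.0, 0.985, 0.172, 0.003]
contact_force: [0.3, -0.3, 0.1]
opening: 0.0853
```

Run:
```python
from h import *
plan([.4893,-.0423,.003],down(19.4),0,n=2)
p,R,s=st(); print(p,s['time'])
c=save("side","d_side"); d=save("wrist","d_wrist")
print(rect(c,blobs(c,'red')[0],.022))
```

```text
[-0.0, 1.6, 27.7, 0.0, -0.1, 0.2, 0.0, 0.0, 1.6, 27.7, 0.0, -0.1, 0.2, 0.0]
[ 0.48801818 -0.03940651  0.05835825] 2.725
[660.6 411.3  84.   58.4 100.9]
```

View pics/d_wrist.png

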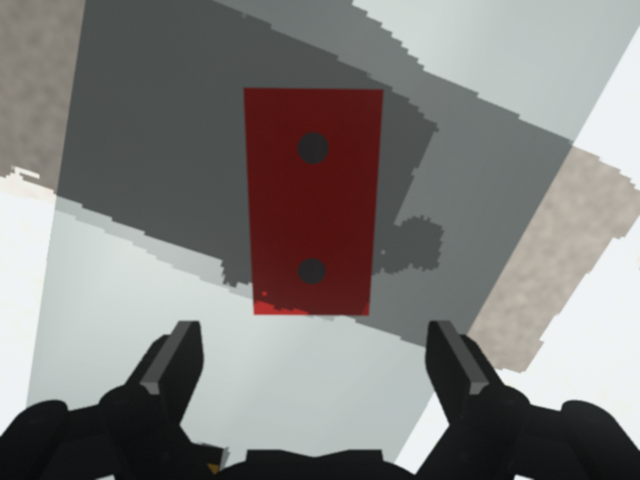

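>>> send_rows(plan=[0,1.6,27.7,0,0,0,0,0,1.6,27.7,0,0,0,0,0,0,1,0,0,0,0])

```text
time: 3.2
eef_pos: [0.4983, -0.0433, 0.0123]
tool_rot: [0.002, 0.985, 0.172, 0.011]
contact_force: [-0.7, -0.0, -0.5]
opening: 0.0855
```

Run:
```python
from h import *
go([.4893,-.0423,.003],down(19.4))
d=save("wrist","e_wrist")
print(rect(d,blobs(d,'red')[0],.022))
```

```text
shift [-8.3 -4.   9. ] turn [ 0.45 -1.19  0.44]
[476.7  -6.1 108.9  59.3 109.2]
```

View pics/e_wrist.png

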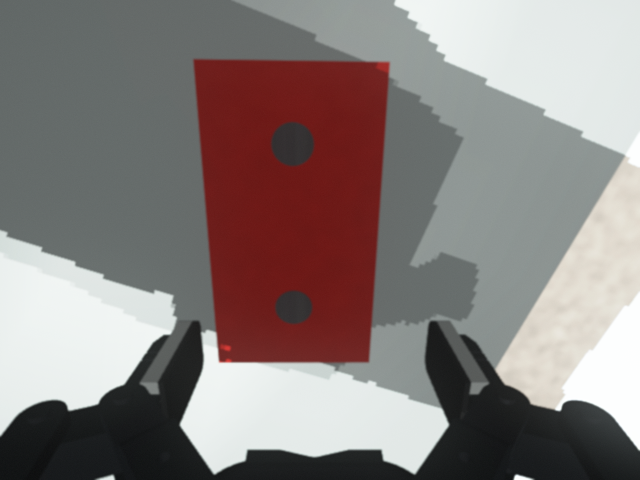

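>>> send_rows(plan=[-8,-4,8,0,-1,0,0,0,0,0,0,0,0,0])

```text
time: 3.5
eef_pos: [0.4916, -0.0423, 0.0075]
tool_rot: [0.004, 0.985, 0.172, 0.004]
contact_force: [0.3, 0.2, -0.4]
opening: 0.0854
```

Run:
```python
from h import *
go([.4893,-.0423,.003],down(19.4)); print(st()[2]['q'].round(3),st()[2]['qd'].round(3))
```

```text
shift [-2.2 -0.8  4.5] turn [ 0.59 -0.41  0.44]
[-0.082  0.353 -0.451  0.757 -0.006  1.143] [-0.003 -0.021  0.03   0.012  0.003 -0.002]
```

>>> send_rows(plan=[-2,-1,4,0,0,0,0,0,0,0,0,0,0,0.5,0,0,0,0,0,0,1,0,0,0,0,0,0,1,0,0,0,0,0,0,1,0,0,0,0,0,0,1])

```text
time: 4.25
eef_pos: [0.4899, -0.042, 0.0047]
tool_rot: [0.005, 0.985, 0.172, 0.005]
contact_force: [-1.0, -0.1, 0.9]
opening: 0.0587
```

Run:
```python
from h import *
go([.4893,-.0423,.003],down(19.4)); print(st()[2]['opening'],st()[2]['contact_force'])
d=save("wrist","f_wrist")
print(rect(d,blobs(d,'red')[0],.022))
```

```text
shift [-0.7  0.1  1.7] turn [ 0.62 -0.49  0.44]
0.058702181152939056 [-0.992208   -0.09989463  0.93459081]
[476.9  -5.7 108.6  59.8 109.6]
```

View pics/f_wrist.png

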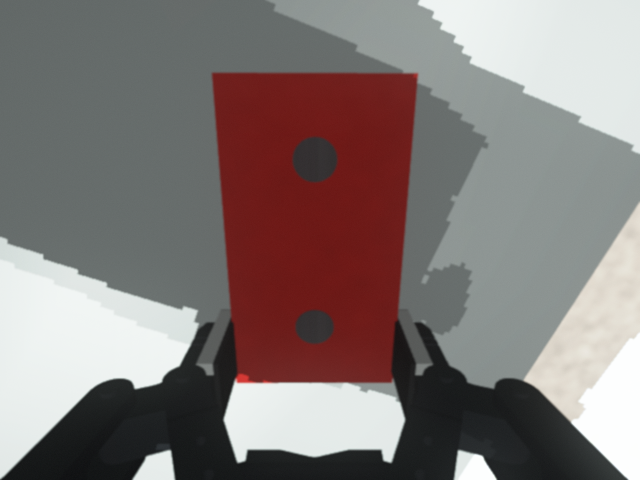

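Gripped at 59 mm opening. Next I lift and turn the pad radial.

Run:
```python
from h import *
plan([.4899,-.042,.21],down(19.4),1)
plan([.50,-.0,.21],down(90),1)
```

```text
[0.0, 0.0, -41.0, 0.1, -0.1, 0.1, 1.0, 0.0, 0.0, -41.0, 0.1, -0.1, 0.1, 1.0, 0.0, 0.0, -41.0, 0.1, -0.1, 0.1, 1.0, 0.0, 0.0, -41.0, 0.1, -0.1, 0.1, 1.0, 0.0, 0.0, -41.0, 0.1, -0.1, 0.1, 1.0]
[3.0, -4.0, -26.0, 0.1, -0.0, -8.8, 1.0, 4.0, -4.0, -26.0, 0.1, -0.0, -8.8, 1.0, 4.0, -3.0, -26.0, 0.1, -0.0, -8.8, 1.0, 5.0, -3.0, -26.0, 0.1, -0.0, -8.8, 1.0, 5.0, -2.0, -26.0, 0.1, -0.0, -8.8, 1.0, 5.0, -1.0, -26.0, 0.1, -0.0, -8.8, 1.0, 5.0, -0.0, -26.0, 0.1, -0.0, -8.8, 1.0, 5.0, 0.0, -26.0, 0.1, -0.0, -8.8, 1.0]
```

>>> send_rows(plan=[0,0,-20,0,0,0,1,0,0,-40,0,0,0,1,0,0,-40,0,0,0,1,0,0,-40,0,0,0,1,0,0,-40,0,0,0,1,0,0,-20,0,0,0,1])

```text
time: 5.05
eef_pos: [0.4845, -0.0405, 0.2073]
tool_rot: [0.004, 0.985, 0.172, 0.001]
contact_force: [0.5, 0.3, -5.8]
opening: 0.0584
```

>>> send_rows(plan=[3,-4,0,0,0,-9,1,4,-4,0,0,0,-9,1,4,-3,0,0,0,-9,1,5,-3,0,0,0,-9,1,5,-2,0,0,0,-9,1,5,-1,0,0,0,-9,1,5,0,0,0,0,-9,1,5,0,0,0,0,-9,1])

```text
time: 6.05
eef_pos: [0.4929, 0.001, 0.2058]
tool_rot: [0.003, 0.681, 0.732, -0.003]
contact_force: [-1.1, -0.1, -5.2]
opening: 0.0583
```

Run:
```python
from h import *
print(st()[2]['q'],st()[0])
plan([.50,0,.21],down(90),1)
Rh=np.array([[0,0,1],[1,0,0],[0,1,0.]])
plan([.56,0,.23],Rh,1)
c=save("side","g_side")
```

```text
[ 0.0073957   0.20451881 -0.10943666  1.25705548 -0.0085241  -0.06407911] [0.49290916 0.00095523 0.20576949]
[-1.5, 7.0, -4.2, -0.0, 0.5, 4.1, 1.0]
[-1.0, 7.0, -2.0, -9.0, -0.3, 0.4, 1.0, -1.0, 7.0, -1.0, -9.0, -0.3, 0.4, 1.0, -1.0, 7.0, -0.0, -9.0, -0.3, 0.4, 1.0, -0.0, 7.0, 1.0, -9.0, -0.3, 0.4, 1.0, -0.0, 7.0, 2.0, -9.0, -0.3, 0.4, 1.0, -0.0, 6.0, 3.0, -9.0, -0.3, 0.4, 1.0, -0.0, 6.0, 4.0, -9.0, -0.3, 0.4, 1.0, -0.0, 5.0, 5.0, -9.0, -0.3, 0.4, 1.0]
[-0.0, 4.0, 6.0, -9.0, -0.3, 0.4, 1.0, -0.0, 3.0, 6.0, -9.0, -0.3, 0.4, 1.0]
```

View pics/g_side.png

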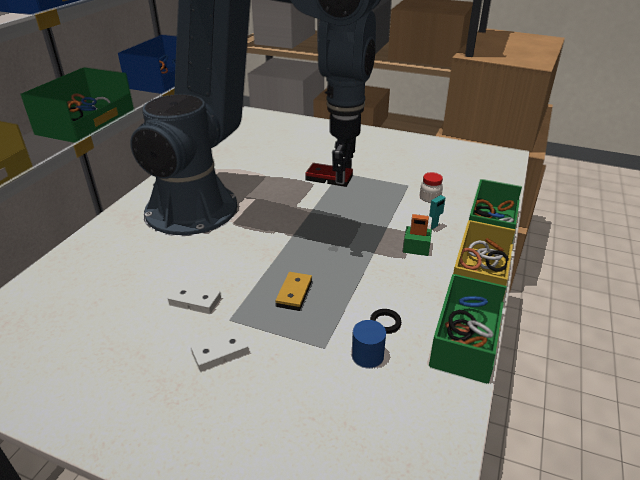

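>>> send_rows(plan=[-1,7,-2,-9,0,0.4,1,-1,7,-1,-9,0,0.4,1,-1,7,0,-9,0,0.4,1,0,7,1,-9,0,0.4,1,0,7,2,-9,0,0.4,1,0,6,3,-9,0,0.4,1,0,6,4,-9,0,0.4,1,0,5,5,-9,0,0.4,1])

```text
time: 7.1
eef_pos: [0.5829, -0.0024, 0.2679]
tool_rot: [0.365, 0.595, 0.597, 0.394]
contact_force: [0.9, 1.4, -6.0]
opening: 0.0586
```

Run:
```python
from h import *
print(st()[2]['q'],st()[0]); print(st()[1])
Rh=np.array([[0,0,1],[1,0,0],[0,1,0.]])
plan([.56,0,.23],Rh,1)
c=save("side","h_side");c=save("scene","h_scene")
```

```text
[-4.64430583e-02 -2.94302643e-01 -1.13464063e+00 -4.03358860e-01
  7.80810168e-02  7.32866324e-04] [ 0.58294963 -0.00244954  0.26785335]
[[-0.02400127  0.42276576  0.90592111]
 [ 0.99914461 -0.02038009  0.03598188]
 [ 0.03367466  0.9060098  -0.42191498]]
[1.0, -15.0, -2.0, -8.3, -0.6, -0.5, 1.0, 1.0, -14.0, -4.0, -8.3, -0.6, -0.5, 1.0, 1.0, -14.0, -6.0, -8.3, -0.6, -0.5, 1.0]
```

View pics/h_side.png

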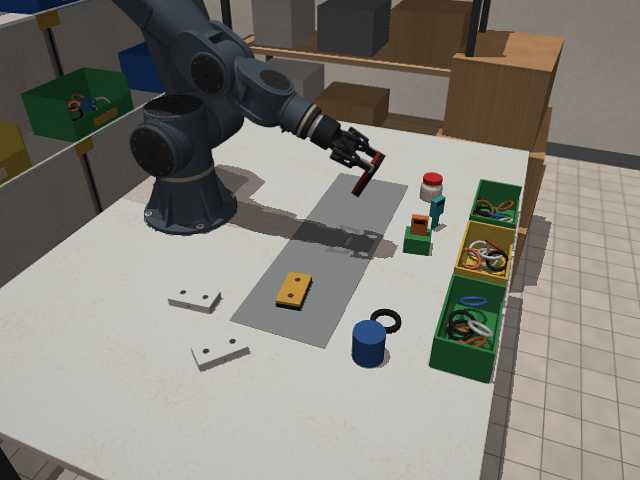

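```bash
cat > kin.py <<'E'
import numpy as np
from scipy.optimize import least_squares
S=np.array([[.21325,-.03486,1.32349,.49977,.23095],[.18363,-.00417,1.38065,.4883,.25779],[.353,-.451,.757,.4934,.0075],[.20452,-.10944,1.25706,.49291,.20577],[-.2943,-1.13464,-.40336,.583,.26785]])
def f(P,q2,q3,q4):
    h,L1,a1,L2,a2,d=P; ph=q2-q3+q4
    return np.array([L1*np.sin(q2+a1)+L2*np.cos(q2-q3+a2)+d*np.cos(ph), h+L1*np.cos(q2+a1)-L2*np.sin(q2-q3+a2)-d*np.sin(ph)])
r=least_squares(lambda P:np.concatenate([f(P,*s[:3])-s[3:] for s in S]+[1e-3*(P-np.array([.3,.4,0,.4,0,.3]))]),[.3,.4,0,.4,0,.3])
P=r.x
def ik(r,z,th): # th = tool angle below horizontal, rad
    s=least_squares(lambda q:np.r_[f(P,*q)-[r,z],(q[0]-q[1]+q[2]-th)],[.2,-.5,.5],bounds=([-2,-2,-2.5],[2.5,2.5,2.5])); return s.x,np.abs(s.fun).max()
if __name__=="__main__":
    print(P,np.abs(r.fun).max())
    for rr in (.45,.5,.55,.6,.65,.7,.75,.8):
        for z in (.1,.15):
          for t in (0,10,25,45,90,110,120): 
            q,e=ik(rr,z,np.radians(t)); ok=e<1e-3 and -.74<q[0]<1.72 and -1.14<q[1]<1.35 and -2.1<q[2]<2.04
            print(rr,z,t,q.round(2) if e<1e-3 else None,ok) if ok else None
E
python3 kin.py
```

```text
[ 0.24222346  0.48604954  0.00195003  0.39759503 -0.16866487  0.4545628 ] 0.00016866487474380694
0.45 0.1 90 [ 0.18 -0.42  0.97] True
0.45 0.1 110 [ 0.5  -0.03  1.39] True
0.45 0.1 120 [0.67 0.17 1.59] True
0.45 0.15 90 [ 0.14 -0.33  1.1 ] True
0.45 0.15 110 [0.47 0.05 1.5 ] True
0.45 0.15 120 [0.64 0.24 1.7 ] True
0.5 0.1 90 [ 0.28 -0.29  1.  ] True
0.5 0.1 110 [0.6  0.14 1.46] True
0.5 0.1 120 [0.78 0.37 1.69] True
0.5 0.15 45 [-0.3  -1.1  -0.02] True
0.5 0.15 90 [ 0.24 -0.2   1.12] True
0.5 0.15 110 [0.57 0.22 1.57] True
0.5 0.15 120 [0.75 0.45 1.79] True
0.55 0.1 45 [-0.05 -1.1  -0.26] True
0.55 0.1 90 [ 0.37 -0.16  1.04] True
0.55 0.1 110 [0.71 0.33 1.54] True
0.55 0.1 120 [0.9  0.61 1.8 ] True
0.55 0.15 45 [-0.17 -1.02 -0.06] True
0.55 0.15 90 [ 0.34 -0.07  1.16] True
0.55 0.15 110 [0.69 0.42 1.65] True
0.55 0.15 120 [0.89 0.72 1.92] True
0.6 0.1 45 [ 0.05 -1.   -0.26] True
0.6 0.1 90 [ 0.47 -0.01  1.09] True
0.6 0.1 110 [0.83 0.56 1.65] True
0.6 0.1 120 [1.09 0.98 1.99] True
0.6 0.15 45 [-0.05 -0.92 -0.08] True
0.6 0.15 90 [0.44 0.08 1.21] True
0.6 0.15 110 [0.83 0.67 1.77] Tr
[... 454 characters left out ...]
 -2.08] True
0.75 0.1 10 [ 0.82 -1.05 -1.7 ] True
0.75 0.1 25 [ 0.48 -0.97 -1.01] True
0.75 0.1 45 [ 0.31 -0.65 -0.18] True
0.75 0.1 90 [0.81 0.59 1.35] True
0.75 0.15 0 [ 0.92 -1.05 -1.97] True
0.75 0.15 10 [ 0.66 -1.07 -1.55] True
0.75 0.15 25 [ 0.34 -0.94 -0.85] True
0.75 0.15 45 [ 0.23 -0.59 -0.04] True
0.75 0.15 90 [0.81 0.72 1.47] True
0.8 0.1 0 [ 1.03 -0.89 -1.92] True
0.8 0.1 10 [ 0.81 -0.93 -1.57] True
0.8 0.1 25 [ 0.52 -0.84 -0.93] True
0.8 0.1 45 [ 0.39 -0.52 -0.13] True
0.8 0.1 90 [0.98 0.92 1.51] True
0.8 0.15 0 [ 0.89 -0.93 -1.82] True
0.8 0.15 10 [ 0.67 -0.94 -1.44] True
0.8 0.15 25 [ 0.41 -0.82 -0.79] True
0.8 0.15 45 [ 0.32 -0.47 -0.  ] True
0.8 0.15 90 [1.04 1.18 1.7 ] True
```

Calibrating the arm from the logged poses shows radial pitching is limited by the elbow at -1.14. I'll lay the pad back down tangentially and flip it with sideways wrist tilts of about ±45° in two grasps.

Run:
```python
from h import *
plan([.50,0,.22],down(90),1)
```

```text
[0.0, -11.0, -8.0, 9.3, -0.4, 0.0, 1.0, 0.0, -12.0, -6.0, 9.3, -0.4, 0.0, 1.0, 0.0, -13.0, -4.0, 9.3, -0.4, 0.0, 1.0, 0.0, -14.0, -2.0, 9.3, -0.4, 0.0, 1.0, 0.0, -14.0, 0.0, 9.3, -0.4, 0.0, 1.0, 0.0, -13.0, 3.0, 9.3, -0.4, 0.0, 1.0, 0.0, -13.0, 5.0, 9.3, -0.4, 0.0, 1.0]
```

>>> send_rows(plan=[0,-11,-8,9.3,-0.4,0,1,0,-12,-6,9.3,-0.4,0,1,0,-13,-4,9.3,-0.4,0,1,0,-14,-2,9.3,-0.4,0,1,0,-14,0,9.3,-0.4,0,1,0,-13,3,9.3,-0.4,0,1,0,-13,5,9.3,-0.4,0,1,0,0,0,0,0,0,1])

```text
time: 8.2
eef_pos: [0.5081, -0.0024, 0.2071]
tool_rot: [0.032, 0.712, 0.701, 0.036]
contact_force: [0.1, 0.3, -5.5]
opening: 0.0584
```

Run:
```python
from h import *
print(st()[0],st()[2]['q'].round(3))
plan([.48,-.04,.12],down(0),1,n=10)
```

```text
[ 0.50809587 -0.00242001  0.20708292] [-0.008  0.145 -0.183  1.144  0.006  0.007]
[-4.0, -4.0, 8.0, 0.4, -0.5, 8.9, 1.0, -4.0, -3.0, 8.0, 0.4, -0.5, 8.9, 1.0, -5.0, -2.0, 8.0, 0.4, -0.5, 8.9, 1.0, -5.0, -1.0, 9.0, 0.4, -0.5, 8.9, 1.0, -5.0, -1.0, 9.0, 0.4, -0.5, 8.9, 1.0, -5.0, 0.0, 9.0, 0.4, -0.5, 8.9, 1.0, -5.0, 1.0, 9.0, 0.4, -0.5, 8.9, 1.0, -4.0, 2.0, 9.0, 0.4, -0.5, 8.9, 1.0]
[-4.0, 3.0, 9.0, 0.4, -0.5, 8.9, 1.0, -3.0, 3.0, 9.0, 0.4, -0.5, 8.9, 1.0]
```

>>> send_rows(plan=[-4,-4,8,0.4,-0.5,8.9,1,-4,-3,8,0.4,-0.5,8.9,1,-5,-2,8,0.4,-0.5,8.9,1,-5,-1,9,0.4,-0.5,8.9,1,-5,-1,9,0.4,-0.5,8.9,1,-5,0,9,0.4,-0.5,8.9,1,-5,1,9,0.4,-0.5,8.9,1,-4,2,9,0.4,-0.5,8.9,1])

```text
time: 9.2
eef_pos: [0.4823, -0.0338, 0.138]
tool_rot: [0.011, 0.991, 0.13, 0.024]
contact_force: [-0.0, -1.3, -4.9]
opening: 0.0584
```

>>> send_rows(plan=[-4,3,9,0.4,-0.5,8.9,1,-3,3,9,0.4,-0.5,8.9,1,0,0,0,0,0,0,1])

```text
time: 9.57
eef_pos: [0.4756, -0.0419, 0.1204]
tool_rot: [0.002, 0.999, -0.032, 0.021]
contact_force: [-0.1, 0.1, -5.2]
opening: 0.0586
```

Run:
```python
from h import *
print(st()[0],st()[2]['q'].round(3))
plan([.48,-.04,.008],down(0),1,n=3)
c=save("side","i_side")
```

```text
[ 0.47564662 -0.04191505  0.12036096] [-8.700e-02  1.810e-01 -3.620e-01  9.850e-01 -1.000e-03  1.548e+00]
[-0.0, -1.0, 37.0, 0.1, -0.8, -1.2, 1.0, 0.0, -1.0, 37.0, 0.1, -0.8, -1.2, 1.0, 1.0, -1.0, 37.0, 0.1, -0.8, -1.2, 1.0]
```

View pics/i_side.png

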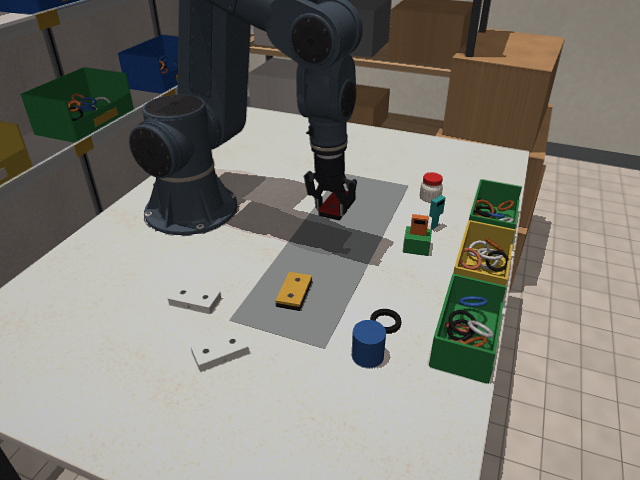

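>>> send_rows(plan=[0,-1,37,0,-0.8,-1.2,1,0,-1,37,0,-0.8,-1.2,1,1,-1,30,0,-0.8,-1.2,1,0,0,0,0,0,0,1])

```text
time: 10.12
eef_pos: [0.4829, -0.0389, 0.0184]
tool_rot: [0.003, 1.0, 0.008, 0.007]
contact_force: [-0.6, -1.7, -5.5]
opening: 0.0581
```

Run:
```python
from h import *
print(st()[0],st()[2]['q'].round(3))
plan([.48,-.04,.005],down(0),1,n=1)
```

```text
[ 0.48287481 -0.03892155  0.01841739] [-0.078  0.321 -0.464  0.772 -0.004  1.477]
[-3.1, 1.0, 13.4, 0.3, -0.8, 0.9, 1.0]
```

>>> send_rows(plan=[-3,1,8,0.3,-0.8,0.9,1,0,0,3,0,0,0,1,0,0,0,0,0,0,1])

```text
time: 10.5
eef_pos: [0.4817, -0.0402, 0.0102]
tool_rot: [0.0, 1.0, 0.001, 0.002]
contact_force: [1.2, -0.7, -5.0]
opening: 0.0587
```

>>> send_rows(plan=[0,0,4,0,0,0,1,0,0,0,0,0,0,1,0,0,0,0,0,0,0,0,0,0,0,0,0,0,0,0,0,0,0,0,0,0,0,-30,0,0,0,0,0,0,-40,0,0,0,0,0,0,-40,0,0,0,0])

```text
time: 11.5
eef_pos: [0.4804, -0.04, 0.1181]
tool_rot: [-0.0, 1.0, 0.001, 0.002]
contact_force: [0.7, 0.3, -0.2]
opening: 0.0852
```

Run:
```python
from h import *
print(st()[0],st()[2]['q'].round(3))
d=save("wrist","j_wrist")
print(rect(d,blobs(d,'red')[0],.022))
```

```text
[ 0.48039732 -0.0400239   0.11810773] [-8.400e-02  2.260e-01 -3.100e-01  1.032e+00  1.000e-03  1.486e+00]
[482.8  -1.3 109.1  59.4  90.1]
```

View pics/j_wrist.png

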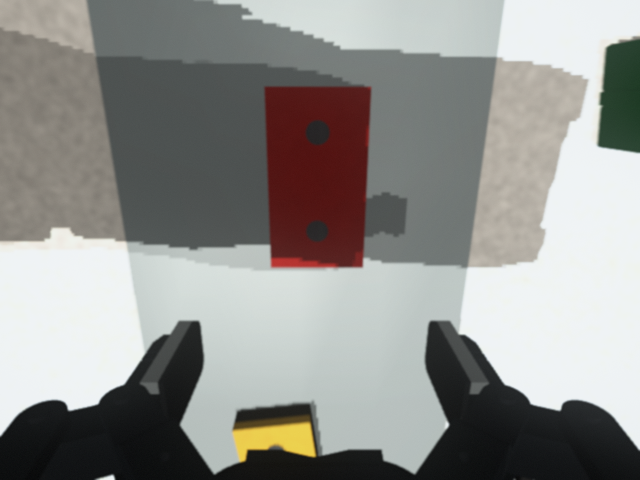

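```bash
cat >> h.py <<'E'
def tilt(yaw,t): return down(yaw)@Ro.from_euler('x',t,degrees=True).as_matrix()
E
python3 - <<'E'
from h import *
plan([.4828,-.090,.078],tilt(0,40),0)
E
```

```text
[-0.0, 10.0, 9.0, 8.0, -0.1, 0.1, 0.0, -0.0, 11.0, 8.0, 8.0, -0.1, 0.1, 0.0, -0.0, 12.0, 6.0, 8.0, -0.1, 0.1, 0.0, -0.0, 13.0, 4.0, 8.0, -0.1, 0.1, 0.0, 0.0, 13.0, 2.0, 8.0, -0.1, 0.1, 0.0]
```

>>> send_rows(plan=[0,10,9,8,0,0.1,0,0,11,8,8,0,0.1,0,0,12,6,8,0,0.1,0,0,13,4,8,0,0.1,0,0,13,2,8,0,0.1,0,0,0,0,0,0,0,0])

```text
time: 12.3
eef_pos: [0.487, -0.0912, 0.0791]
tool_rot: [-0.352, 0.936, 0.0, 0.01]
contact_force: [0.7, 0.5, -0.3]
opening: 0.0853
```

Run:
```python
from h import *
print(st()[0],st()[2]['q'].round(3))
plan([.4828,-.06,.042],tilt(0,40),0)
```

```text
[ 0.48703306 -0.0912255   0.07905836] [-0.556  0.607 -0.08   1.299  0.605  0.883]
[-5.1, 0.9, 48.4, -1.2, -1.0, 0.4, 0.0]
```

>>> send_rows(plan=[-3,0.5,24,-0.6,-0.5,0.2,0,-2,0.4,24,-0.6,-0.5,0.2,0,0,0,0,0,0,0,0])

```text
time: 12.68
eef_pos: [0.4837, -0.06, 0.0422]
tool_rot: [-0.339, 0.941, 0.0, 0.001]
contact_force: [-0.5, -0.2, 0.8]
opening: 0.085
```

Run:
```python
from h import *
print(st()[0],st()[2]['q'].round(3))
plan([.4828,-.03,.007],tilt(0,40),0,n=2)
c=save("side","k_side"); d=save("wrist","k_wrist"); print(rect(d,blobs(d,'red')[0],.022))
```

```text
[ 0.48366092 -0.05998576  0.04222436] [-0.496  0.599 -0.181  1.164  0.596  0.959]
[-0.5, -0.3, 23.1, 0.2, -0.1, 0.0, 0.0, -0.5, -0.2, 23.1, 0.2, -0.1, 0.0, 0.0]
[482.6  -2.5 109.9  59.7  90.1]
```

View pics/k_side.png

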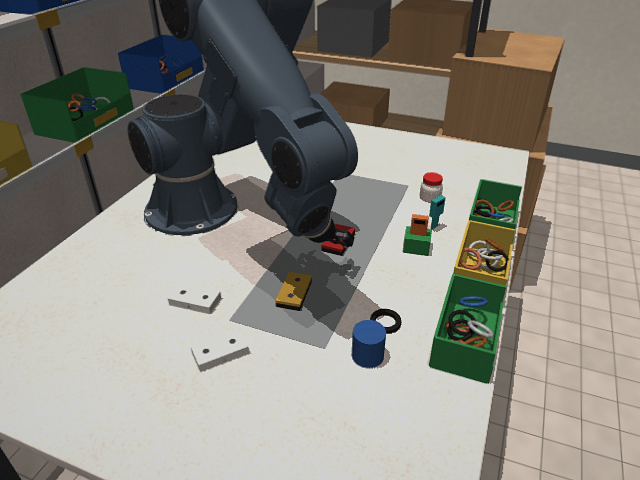

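>>> send_rows(plan=[-0.5,0,23,0,0,0,0,-0.5,0,21,0,0,0,0,0,0,0,0,0,0,0])

```text
time: 13.15
eef_pos: [0.4862, -0.0348, 0.0117]
tool_rot: [-0.337, 0.942, 0.001, 0.005]
contact_force: [0.5, -0.0, 0.8]
opening: 0.0854
```

Run:
```python
from h import *
print(st()[0],st()[2]['contact_force'])
plan([.4828,-.03,.007],tilt(0,40),0,n=1)
d=save("wrist","l_wrist"); print(rect(d,blobs(d,'red')[0],.022))
```

```text
[ 0.486201   -0.03484344  0.01174028] [ 0.49629166 -0.04347772  0.78164933]
[-3.5, -0.8, 6.7, 0.6, -0.5, 0.3, 0.0]
[482.8  -1.8 109.7  59.5  89.9]
```

View pics/l_wrist.png

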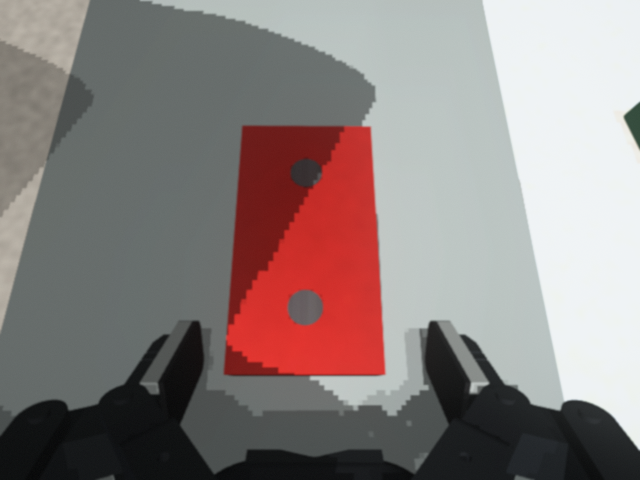

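>>> send_rows(plan=[-3.5,-1,6.5,0.5,-0.5,0.3,0,0,0,0,0,0,0,0.5,0,0,0,0,0,0,1,0,0,0,0,0,0,1,0,0,0,0,0,0,1,0,0,0,0,0,0,1,0,0,0,0,0,0,1])

```text
time: 14.08
eef_pos: [0.4843, -0.0325, 0.0096]
tool_rot: [-0.34, 0.94, -0.001, 0.002]
contact_force: [-0.5, 1.2, -1.6]
opening: 0.0583
```

Run:
```python
from h import *
print(st()[0],st()[2]['contact_force'],st()[2]['opening'])
plan([.4828,-.03,.11],tilt(0,40),1)
d=save("wrist","m_wrist"); print(rect(d,blobs(d,'red')[0],.022))
```

```text
[ 0.48428664 -0.03247776  0.00960009] [-0.47122116  1.21278297 -1.61576879] 0.058299799644390006
[-0.0, -22.0, -25.0, 0.1, -0.1, 0.0, 1.0, -0.0, -22.0, -25.0, 0.1, -0.1, 0.0, 1.0, -0.0, -22.0, -25.0, 0.1, -0.1, 0.0, 1.0]
[483.9  -1.6 109.4  59.4  90.9]
```

View pics/m_wrist.png

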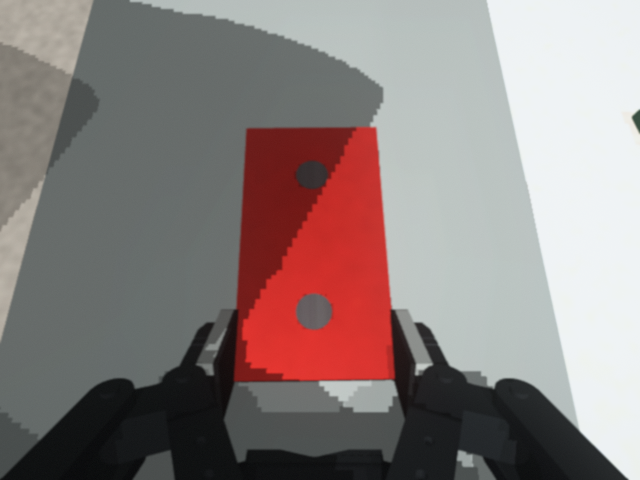

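Run:
```python
from h import *
p,R,s=st()
rel=R.T@(np.array([.4839,-.0016,0.])-p)   # pad face centre in tool
Rp=R.T@np.c_[[0,1,0],[-1,0,0],[0,0,1]]
np.savez("red_in_tool.npz",rel=rel,Rp=Rp)
Rt=np.c_[[0,0,-1.],[-1,0,0],[0,-1,0]]  # hmm pad axes target: own x down? own z -> +y
# pad own x (+y world end) goes down; own z(backing) faces +y
Rt=np.c_[[0,0,-1.],[-1,0,0],[0,1,0]]
Rt[:,1]=np.cross(Rt[:,2],Rt[:,0]); print(np.linalg.det(Rt),Rt)
RT=Rt@Rp.T; print(RT.round(3))
pc=np.array([.484,-.02,.055+.004]); tcp=pc-RT@rel; print("tcp",tcp)
np.savez("stand.npz",RT=RT,tcp=tcp)
plan(tcp+[0,0,.07],RT,1)
```

```text
1.0 [[ 0. -1.  0.]
 [ 0.  0.  1.]
 [-1.  0.  0.]]
[[ 1.     0.     0.003]
 [ 0.003 -0.64  -0.768]
 [ 0.002  0.768 -0.64 ]]
tcp [ 0.48435283 -0.01040876  0.08988357]
[0.0, -11.0, -10.0, -9.0, -0.0, -0.0, 1.0, 0.0, -10.0, -12.0, -9.0, -0.0, -0.0, 1.0, 0.0, -8.0, -13.0, -9.0, -0.0, -0.0, 1.0, 0.0, -5.0, -14.0, -9.0, -0.0, -0.0, 1.0, 0.0, -3.0, -15.0, -9.0, -0.0, -0.0, 1.0, 0.0, -1.0, -15.0, -9.0, -0.0, -0.0, 1.0, 0.0, 2.0, -15.0, -9.0, -0.0, -0.0, 1.0, 0.0, 4.0, -15.0, -9.0, -0.0, -0.0, 1.0]
[0.0, 6.0, -14.0, -9.0, -0.0, -0.0, 1.0, 0.0, 8.0, -13.0, -9.0, -0.0, -0.0, 1.0]
```

>>> send_rows(plan=[0,-13,-15,0,0,0,1,0,-26,-30,0,0,0,1,0,-26,-30,0,0,0,1,0,-13,-15,0,0,0,1])

```text
time: 14.62
eef_pos: [0.4826, -0.0302, 0.1298]
tool_rot: [-0.34, 0.94, -0.001, -0.001]
contact_force: [-0.6, -0.1, -5.8]
opening: 0.0582
```

Run:
```python
from h import *
S=np.load("stand.npz"); print(st()[0],st()[2]['opening'])
plan(S['tcp']+[0,0,.06],S['RT'],1)
```

```text
[ 0.48256194 -0.03016364  0.1297895 ] 0.05818212514323381
[0.0, -3.0, -0.0, -9.0, 0.0, -0.0, 1.0, 0.0, -3.0, -1.0, -9.0, 0.0, -0.0, 1.0, 0.0, -3.0, -1.0, -9.0, 0.0, -0.0, 1.0, 0.0, -2.0, -2.0, -9.0, 0.0, -0.0, 1.0, 0.0, -2.0, -2.0, -9.0, 0.0, -0.0, 1.0, 0.0, -2.0, -2.0, -9.0, 0.0, -0.0, 1.0, 0.0, -1.0, -2.0, -9.0, 0.0, -0.0, 1.0, 0.0, -1.0, -3.0, -9.0, 0.0, -0.0, 1.0]
[0.0, -1.0, -3.0, -9.0, 0.0, -0.0, 1.0, 0.0, -0.0, -3.0, -9.0, 0.0, -0.0, 1.0]
```

>>> send_rows(plan=[0,-3,0,-9,0,0,1,0,-3,-1,-9,0,0,1,0,-3,-1,-9,0,0,1,0,-2,-2,-9,0,0,1,0,-2,-2,-9,0,0,1,0,-2,-2,-9,0,0,1,0,-1,-2,-9,0,0,1,0,-1,-3,-9,0,0,1])

```text
time: 15.62
eef_pos: [0.484, -0.016, 0.1502]
tool_rot: [0.295, 0.955, -0.005, 0.004]
contact_force: [-0.2, -0.8, -5.5]
opening: 0.0586
```

Run:
```python
from h import *
S=np.load("stand.npz"); print(st()[0],st()[2]['opening'],st()[2]['q'].round(3))
plan(S['tcp']+[0,0,.04],S['RT'],1)
```

```text
[ 0.4839579  -0.01604844  0.15023567] 0.05859612180611469 [ 0.324  0.356 -0.201  1.223 -0.566  1.966]
[0.1, -8.1, 6.8, -7.9, 0.0, -0.4, 1.0, 0.1, -8.9, 5.6, -7.9, 0.0, -0.4, 1.0]
```

>>> send_rows(plan=[0,-8,7,-7.9,0,-0.4,1,0,-9,5.5,-7.9,0,-0.4,1,0,0,0,0,0,0,1])

```text
time: 16.0
eef_pos: [0.4841, -0.0076, 0.1276]
tool_rot: [0.428, 0.904, 0.004, 0.001]
contact_force: [-0.2, -0.6, -4.4]
opening: 0.0586
```

Run:
```python
from h import *
S=np.load("stand.npz"); print(st()[0],st()[2]['opening'],st()[2]['q'].round(3))
plan(S['tcp']+[0,0,.00],S['RT'],1)
c=save("side","n_side");c=save("scene","n_scene")
```

```text
[ 0.48407213 -0.0076149   0.12762251] 0.05857448547477512 [ 0.456  0.564 -0.138  1.356 -0.771  2.219]
[0.3, -27.4, 26.1, 0.5, -0.1, 0.3, 1.0]
```

View pics/n_side.png

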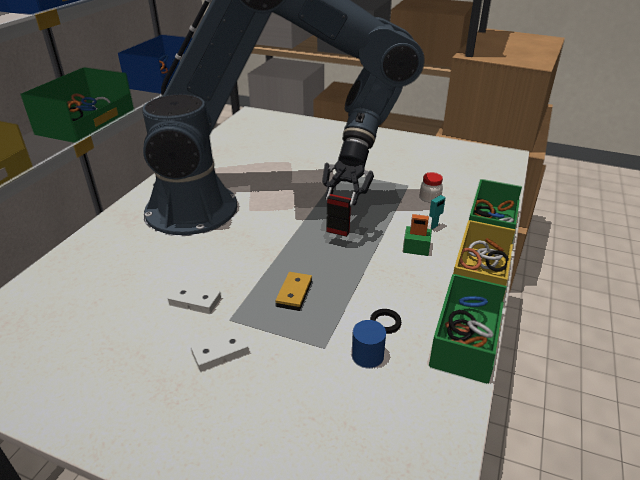

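View pics/n_scene.png

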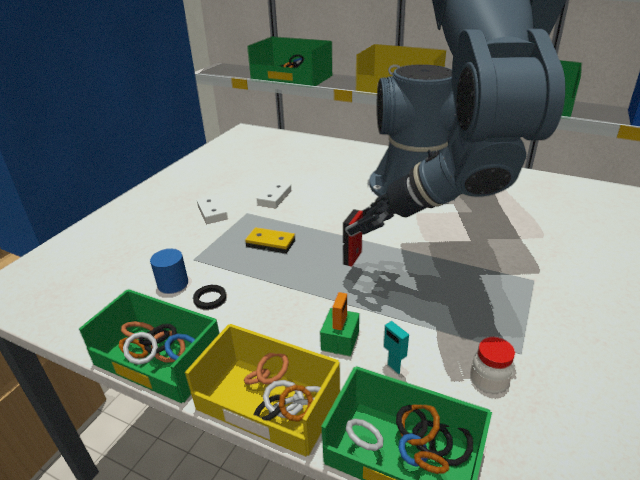

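>>> send_rows(plan=[0,-12,12,0.5,0,0.3,1,0,-11,10,0,0,0,1,0,0,0,0,0,0,1])

```text
time: 16.48
eef_pos: [0.4868, -0.0117, 0.1011]
tool_rot: [0.418, 0.909, -0.004, 0.007]
contact_force: [-0.0, -1.1, -5.5]
opening: 0.0585
```

Run:
```python
from h import *
S=np.load("stand.npz"); print(st()[0],st()[2]['opening'],st()[2]['contact_force'])
plan(S['tcp']+[0,0,-.003],S['RT'],1)
```

```text
[ 0.48678474 -0.01169734  0.1010534 ] 0.058493173419095754 [-0.01957022 -1.12344077 -5.45748876]
[-2.7, -11.6, 8.2, -0.8, -0.3, -0.7, 1.0]
```

>>> send_rows(plan=[-2.5,-8,6,-0.8,-0.3,-0.7,1,0,0,0,0,0,0,1,0,-2,2,0,0,0,1,0,0,0,0,0,0,1])

```text
time: 16.98
eef_pos: [0.4849, -0.0112, 0.0887]
tool_rot: [0.424, 0.906, 0.0, 0.002]
contact_force: [-0.5, -0.4, -5.2]
opening: 0.0583
```

Run:
```python
from h import *
S=np.load("stand.npz"); print(st()[0],st()[2]['opening'],st()[2]['contact_force'])
plan(S['tcp']+[0,0,-.003],S['RT'],1)
```

```text
[ 0.48487854 -0.01120048  0.08872088] 0.05825739919213607 [-0.5304868  -0.42200436 -5.24642339]
[-0.5, -1.9, 0.6, -0.1, -0.0, -0.1, 1.0]
```

>>> send_rows(plan=[0,-2,2,0,0,0,1,0,0,0,0,0,0,1,0,-1.5,1.5,0,0,0,1,0,0,0,0,0,0,1])

```text
time: 17.48
eef_pos: [0.4856, -0.0127, 0.0879]
tool_rot: [0.426, 0.905, 0.002, 0.004]
contact_force: [0.1, -0.2, -5.8]
opening: 0.0585
```

>>> send_rows(plan=[0,-2.5,3,0,0,0,1,0,-2,2,0,0,0,1,0,-2,2,0,0,0,1])

```text
time: 17.85
eef_pos: [0.4861, -0.0161, 0.0873]
tool_rot: [0.432, 0.902, 0.005, 0.006]
contact_force: [-14.8, 12.1, 44.9]
opening: 0.0589
```

>>> send_rows(plan=[0,2,-1,0,0,0,1,0,0,0,0,0,0,1])

```text
time: 18.1
eef_pos: [0.4862, -0.0164, 0.0895]
tool_rot: [0.431, 0.902, 0.005, 0.006]
contact_force: [-0.5, -1.3, -5.5]
opening: 0.0581
```

Run:
```python
from h import *
S=np.load("stand.npz"); print(st()[0],st()[2]['opening'],st()[2]['contact_force'])
plan(S['tcp']+[0,0,-.003],S['RT'],1)
c=save("side","o_side");cv2.imwrite("pics/o_side2.png",cv2.resize(c["frame"][140:260,280:420],None,fx=4,fy=4))
c=save("scene","o_scene");cv2.imwrite("pics/o_scene2.png",cv2.resize(c["frame"][160:300,300:460],None,fx=4,fy=4))
```

```text
[ 0.48620992 -0.01636014  0.08946608] 0.05805324356128738 [-0.54874424 -1.27646642 -5.45379608]
[-1.8, -5.8, -3.0, 0.9, -0.7, 0.2, 1.0]
```

View pics/o_side2.png

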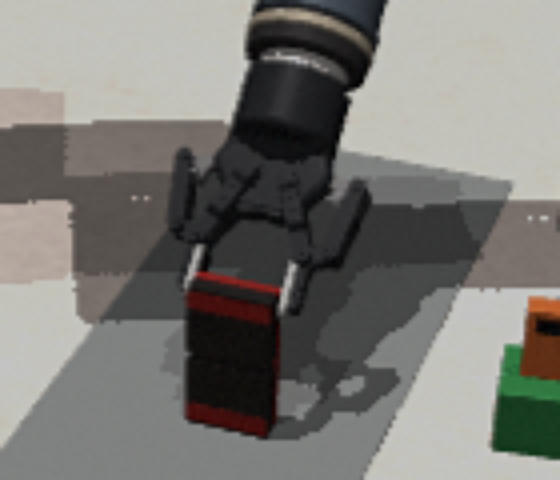

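View pics/o_scene2.png

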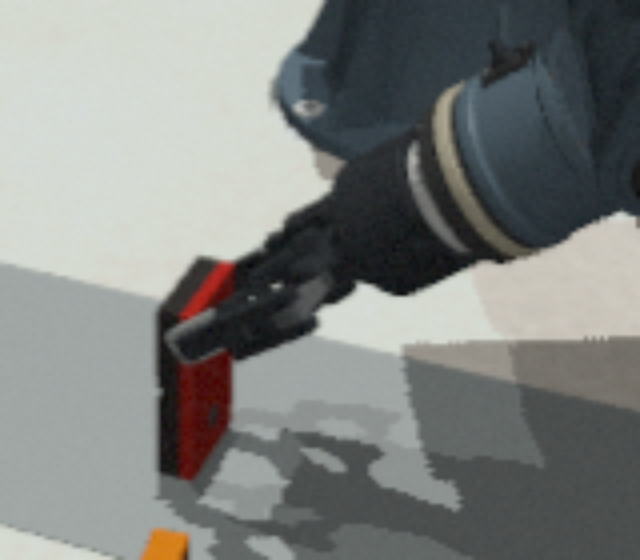

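>>> send_rows(plan=[0,-1,1,0.5,-0.5,0,1,0,0,0,0,0,0,0.3,0,0,0,0,0,0,0.2,0,0,0,0,0,0,0,0,0,0,0,0,0,0,0,0,0,0,0,0,0])

```text
time: 18.95
eef_pos: [0.4864, -0.0169, 0.0877]
tool_rot: [0.428, 0.904, 0.003, 0.002]
contact_force: [0.2, -0.2, 0.2]
opening: 0.0853
```

Run:
```python
from h import *
S=np.load("stand.npz"); print(st()[0],st()[2]['opening'],st()[2]['contact_force'])
c=save("side","p_side");a=cv2.resize(c["frame"][140:260,280:420],None,fx=3,fy=3)
c=save("scene","p_scene");b=cv2.resize(c["frame"][170:290,300:420],None,fx=3,fy=3); cv2.imwrite("pics/p2.png",np.hstack([a,b]))
```

```text
[ 0.48636281 -0.01685808  0.08773332] 0.08533196734361793 [ 0.20138277 -0.16334897  0.17458667]
```

View pics/p2.png

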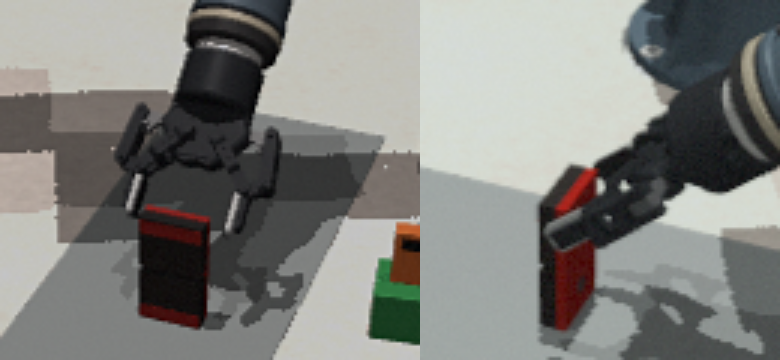

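Red stands upright on its end at about (480,-15) mm. Next I back off and come round to the other side.

>>> send_rows(plan=[0,0,-20,0,0,0,0,0,0,-40,0,0,0,0,0,0,-40,0,0,0,0,0,0,0,0,0,0,0])

```text
time: 19.55
eef_pos: [0.4853, 0.062, 0.1529]
tool_rot: [0.428, 0.904, 0.003, 0.001]
contact_force: [0.6, 0.2, -1.0]
opening: 0.0855
```

Run:
```python
from h import *
print(st()[0])
plan([.486,-.02,.27],tilt(0,5),0)
c=save("side","q_side");d=save("wrist","q_wrist")
```

```text
[0.48527705 0.06203774 0.15286886]
[0.0, 24.0, -2.0, 9.3, -0.0, 0.1, 0.0, 0.0, 23.0, -6.0, 9.3, -0.0, 0.1, 0.0, 0.0, 22.0, -9.0, 9.3, -0.0, 0.1, 0.0, 0.0, 20.0, -13.0, 9.3, -0.0, 0.1, 0.0, 0.0, 18.0, -16.0, 9.3, -0.0, 0.1, 0.0, 0.0, 15.0, -18.0, 9.3, -0.0, 0.1, 0.0]
```

View pics/q_wrist.png

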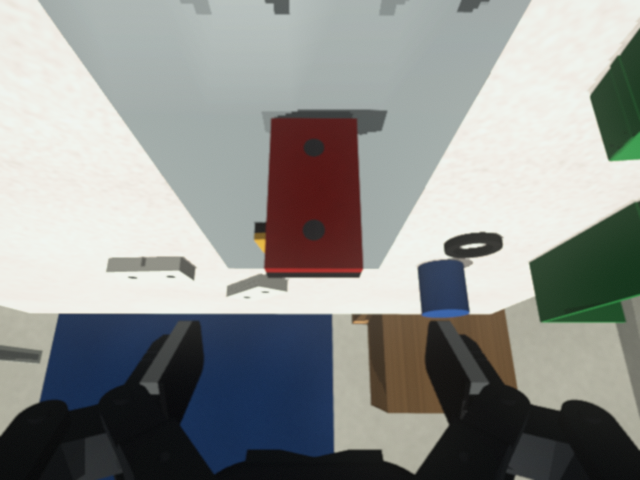

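>>> send_rows(plan=[0,24,-2,9.3,0,0,0,0,23,-6,9.3,0,0,0,0,22,-9,9.3,0,0,0,0,20,-13,9.3,0,0,0,0,18,-16,9.3,0,0,0,0,15,-18,9.3,0,0,0])

```text
time: 20.4
eef_pos: [0.4838, -0.0272, 0.2637]
tool_rot: [-0.054, 0.999, 0.004, -0.004]
contact_force: [0.1, 0.9, 0.3]
opening: 0.0852
```

Run:
```python
from h import *
print(st()[0])
plan([.486,-.10,.16],tilt(0,58),0)
d=save("wrist","r_wrist"); cs=blobs(d,'red',amin=200,smin=100,vmin=40); 
for b in cs[:3]: print(rect(d,b,.11),cv2.contourArea(b),b.reshape(-1,2).mean(0))
```

```text
[ 0.4837801  -0.02722571  0.26371443]
[0.0, 14.0, 16.0, 8.6, 0.1, 0.0, 0.0, 0.0, 16.0, 14.0, 8.6, 0.1, 0.0, 0.0, 0.0, 18.0, 11.0, 8.6, 0.1, 0.0, 0.0, 0.0, 19.0, 8.0, 8.6, 0.1, 0.0, 0.0, 0.0, 20.0, 5.0, 8.6, 0.1, 0.0, 0.0, 0.0, 21.0, 2.0, 8.6, 0.1, 0.0, 0.0]
[485.2  -2.6  59.2  19.8 179.8] 1626.5 [316.93442623 209.1147541 ]
```

View pics/r_wrist.png

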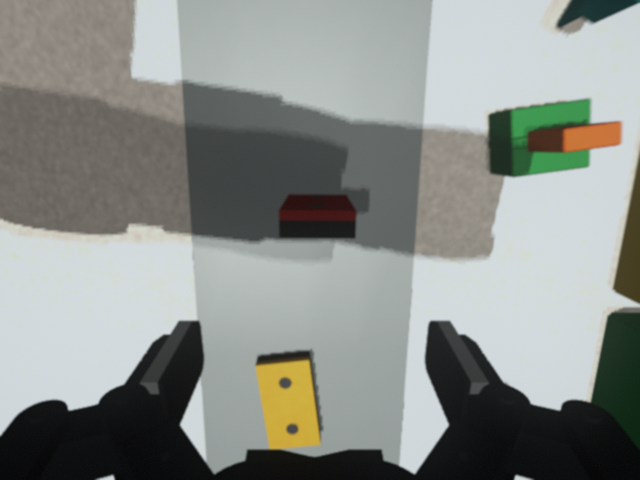

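Run:
```python
from h import *
d=imaging.capture("wrist")
print(plane(d,[(280,209),(355,209),(280,221),(355,221),(280,237.5),(355,237.5)],.11).round(4))
for b in blobs(d,'yellow')[:1]: print(rect(d,b,.022))
```

```text
[[ 0.4573 -0.0067  0.11  ]
 [ 0.5159 -0.0064  0.11  ]
 [ 0.4571 -0.0162  0.11  ]
 [ 0.5162 -0.0159  0.11  ]
 [ 0.457  -0.0295  0.11  ]
 [ 0.5165 -0.0291  0.11  ]]
[ 456.  -241.2  113.8   60.3   97.5]
```

>>> send_rows(plan=[0,14,16,8.6,0,0,0,0,16,14,8.6,0,0,0,0,18,11,8.6,0,0,0,0,19,8,8.6,0,0,0,0,20,5,8.6,0,0,0,0,21,2,8.6,0,0,0,0,0,0,0,0,0,0])

```text
time: 21.38
eef_pos: [0.4797, -0.1049, 0.1491]
tool_rot: [-0.494, 0.869, -0.003, -0.006]
contact_force: [0.3, 0.1, -0.3]
opening: 0.0852
```

Run:
```python
from h import *
print(st()[0],st()[2]['q'].round(2))
plan([.4865,-.070,.124],tilt(0,58),0,n=2)
d=save("side","s_side")
```

```text
[ 0.47965534 -0.10489257  0.14912161] [-0.66  0.81  0.2   1.77  0.74  0.59]
[3.6, 1.8, 21.4, -0.6, 0.2, -0.3, 0.0, 3.5, 1.6, 21.4, -0.6, 0.2, -0.3, 0.0]
```

View pics/s_side.png

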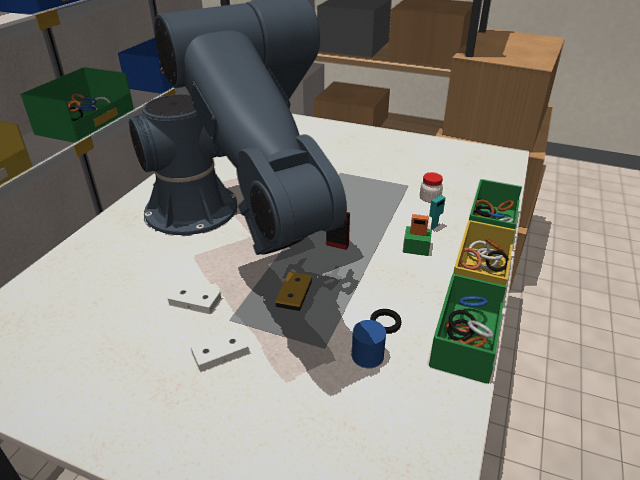

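>>> send_rows(plan=[3.5,1.8,21,-0.6,0.2,-0.3,0,3.5,1.6,21,-0.6,0.2,-0.3,0,0,0,0,0,0,0,0])

```text
time: 21.8
eef_pos: [0.4887, -0.0689, 0.132]
tool_rot: [-0.476, 0.88, 0.006, 0.005]
contact_force: [-0.3, -0.4, 0.6]
opening: 0.0853
```

Run:
```python
from h import *
print(st()[0],st()[2]['q'].round(2))
plan([.4865,-.0104,.087],tilt(0,58),0,n=3)
plan([.4865,-.0104,.087],tilt(0,58),0,n=1)
d=save("wrist","t_wrist")
```

```text
[ 0.48865706 -0.0689084   0.1319529 ] [-0.6   0.75  0.09  1.62  0.77  0.66]
[-1.0, 2.0, 25.0, 0.4, -0.1, 0.3, 0.0, -1.0, 2.0, 25.0, 0.4, -0.1, 0.3, 0.0, -1.0, 2.0, 24.0, 0.4, -0.1, 0.3, 0.0]
[-2.5, 5.6, 73.6, 1.2, -0.2, 0.8, 0.0]
```

View pics/t_wrist.png

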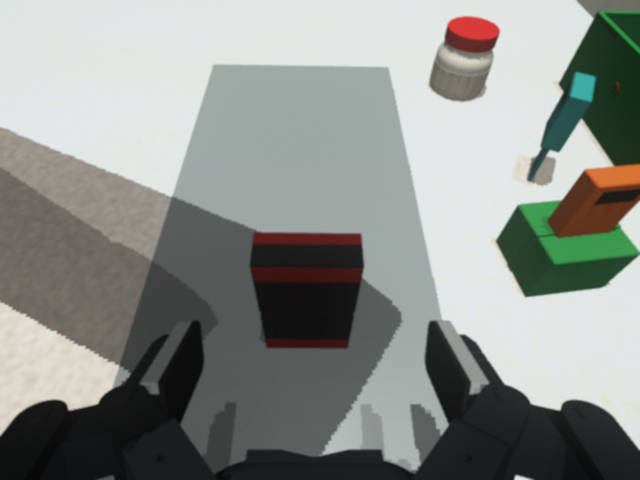

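>>> send_rows(plan=[-1,2,24,0.4,0,0.3,0,-1,2,24,0.4,0,0.3,0,0,0,0,0,0,0,0])

```text
time: 22.22
eef_pos: [0.4885, -0.0321, 0.1072]
tool_rot: [-0.478, 0.878, 0.004, 0.006]
contact_force: [-0.9, -0.1, -0.2]
opening: 0.0853
```

Run:
```python
from h import *
print(st()[0],st()[2]['q'].round(2))
plan([.4865,-.0104,.087],tilt(0,58),0,n=1)
```

```text
[ 0.48847049 -0.03208673  0.10724755] [-0.55  0.73 -0.02  1.5   0.8   0.72]
[-2.2, 5.2, 29.2, 0.9, -0.4, 0.7, 0.0]
```

>>> send_rows(plan=[-1,3,16,0.5,-0.2,0.3,0,-1,2,14,0.4,-0.2,0.3,0,0,0,0,0,0,0,0])

```text
time: 22.6
eef_pos: [0.4875, -0.0095, 0.0873]
tool_rot: [-0.484, 0.875, 0.001, 0.002]
contact_force: [-0.1, 0.6, 0.6]
opening: 0.0855
```

Run:
```python
from h import *
print(st()[0],st()[2]['q'].round(2))
plan([.4865,-.0104,.087],tilt(0,58),0,n=1)
d=save("wrist","u_wrist")
```

```text
[ 0.48749015 -0.00953408  0.08734191] [-0.52  0.74 -0.07  1.43  0.83  0.75]
[-1.0, 0.7, -0.6, 0.1, -0.1, 0.2, 0.0]
```

View pics/u_wrist.png

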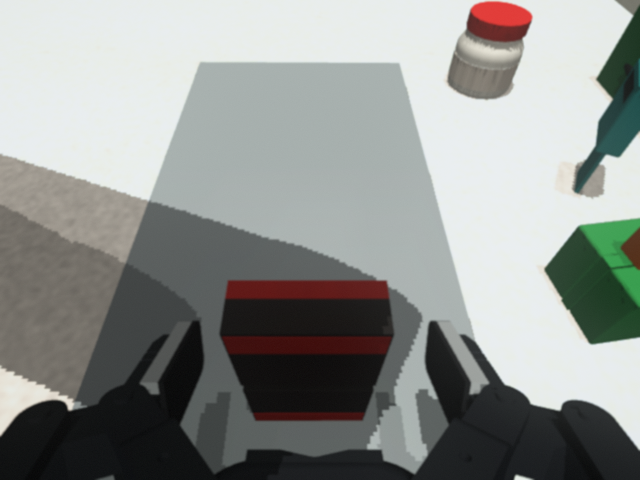

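>>> send_rows(plan=[-0.5,0,0,0,0,0,0.4,0,0,0,0,0,0,1,0,0,0,0,0,0,1,0,0,0,0,0,0,1,0,0,0,0,0,0,1,0,0,0,0,0,0,1])

```text
time: 23.4
eef_pos: [0.4872, -0.0109, 0.0881]
tool_rot: [-0.484, 0.875, 0.001, 0.002]
contact_force: [-1.7, -0.3, -0.3]
opening: 0.0585
```

Run:
```python
from h import *
print(st()[0],st()[2]['opening'],st()[2]['contact_force'])
p,R,s=st()
# pad now: face centre (.4865,-.0293,.055), own x down, own z +y
Rp0=np.c_[[0,0,-1.],[-1,0,0],[0,1,0]]; c0=np.array([.4865,-.0293,.055])
rel=R.T@(c0-p); Rp=R.T@Rp0
# final: own z down; own x(end) -> -y
Rt=np.c_[[0,-1.,0],[-1,0,0],[0,0,-1]]
RT=Rt@Rp.T; pc=np.array([.484,-.02,.022]); tcp=pc-RT@rel; print(tcp,RT.round(3))
np.savez("flat.npz",RT=RT,tcp=tcp)
d=save("wrist","v_wrist")
```

```text
[ 0.48719195 -0.01092714  0.08811662] 0.058508771600883566 [-1.68310943 -0.27327182 -0.31985123]
[0.48469195 0.01311662 0.00362714] [[ 1.     0.003  0.003]
 [ 0.004 -0.847 -0.532]
 [ 0.001  0.532 -0.847]]
```

View pics/v_wrist.png

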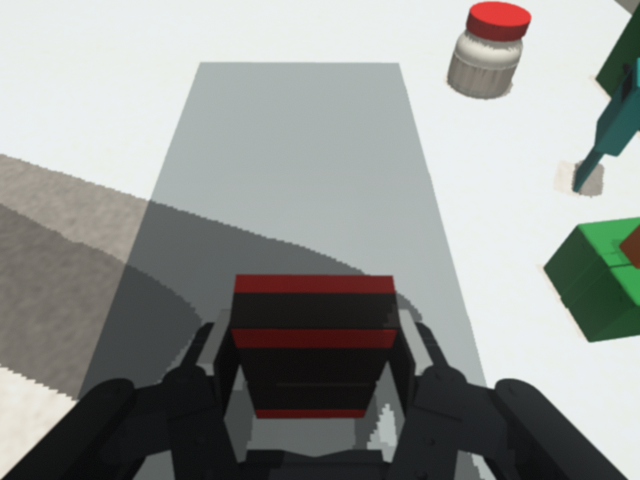

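>>> send_rows(plan=[0,-10,-6,0,0,0,1,0,-20,-13,0,0,0,1,0,-20,-13,0,0,0,1,0,-10,-6,0,0,0,1])

```text
time: 23.95
eef_pos: [0.4866, -0.0112, 0.1618]
tool_rot: [-0.484, 0.875, 0.001, 0.001]
contact_force: [-0.6, 0.1, -4.7]
opening: 0.0581
```

Run:
```python
from h import *
F=np.load("flat.npz"); print(st()[0],st()[2]['opening'])
plan(F['tcp']+[0,0,.11],F['RT'],1)
```

```text
[ 0.48660493 -0.01115751  0.16178063] 0.05806734363895214
[-0.0, 3.0, 5.0, -9.0, -0.0, -0.0, 1.0, -0.0, 2.0, 5.0, -9.0, -0.0, -0.0, 1.0, -0.0, 1.0, 5.0, -9.0, -0.0, -0.0, 1.0, -0.0, 0.0, 5.0, -9.0, -0.0, -0.0, 1.0, -0.0, -0.0, 5.0, -9.0, -0.0, -0.0, 1.0, -0.0, -1.0, 5.0, -9.0, -0.0, -0.0, 1.0, -0.0, -2.0, 5.0, -9.0, -0.0, -0.0, 1.0, -0.0, -3.0, 5.0, -9.0, -0.0, -0.0, 1.0]
[-0.0, -4.0, 4.0, -9.0, -0.0, -0.0, 1.0, -0.0, -4.0, 3.0, -9.0, -0.0, -0.0, 1.0]
```

>>> send_rows(plan=[0,3,5,-9,0,0,1,0,2,5,-9,0,0,1,0,1,5,-9,0,0,1,0,0,5,-9,0,0,1,0,0,5,-9,0,0,1,0,-1,5,-9,0,0,1,0,-2,5,-9,0,0,1,0,-3,5,-9,0,0,1])

```text
time: 24.95
eef_pos: [0.4871, 0.0058, 0.1249]
tool_rot: [0.14, 0.99, -0.005, 0.004]
contact_force: [0.4, -0.4, -5.4]
opening: 0.0577
```

Run:
```python
from h import *
F=np.load("flat.npz"); print(st()[0],st()[2]['opening'])
plan(F['tcp']+[0,0,.06],F['RT'],1)
```

```text
[0.48707134 0.0058106  0.12485942] 0.057665275650857974
[-1.5, -12.0, 28.4, -8.0, -0.1, -0.4, 1.0, -1.4, -15.8, 26.4, -8.0, -0.1, -0.4, 1.0]
```

>>> send_rows(plan=[-1.5,-12,28,-8,0,-0.4,1,-1.4,-15.8,26,-8,0,-0.4,1,0,0,0,0,0,0,1])

```text
time: 25.32
eef_pos: [0.4841, 0.0166, 0.0625]
tool_rot: [0.28, 0.96, 0.004, 0.003]
contact_force: [0.5, -0.7, -4.5]
opening: 0.0583
```

Run:
```python
from h import *
F=np.load("flat.npz"); print(st()[0],st()[2]['opening'])
plan(F['tcp']+[0,0,.004],F['RT'],1,n=3)
c=save("side","w_side")
```

```text
[0.48410669 0.01659389 0.06251614] 0.05834667786460171
[0.0, -9.0, 16.0, 0.1, -0.1, 0.0, 1.0, 0.0, -9.0, 16.0, 0.1, -0.1, 0.0, 1.0, 0.0, -9.0, 16.0, 0.1, -0.1, 0.0, 1.0]
```

View pics/w_side.png

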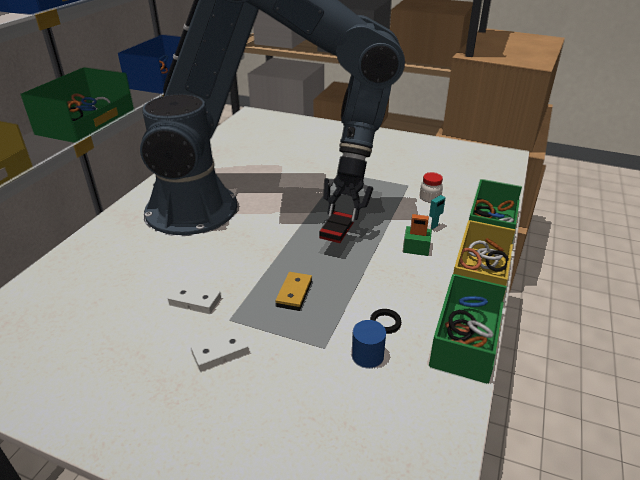

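>>> send_rows(plan=[0,-9,16,0,0,0,1,0,-9,15,0,0,0,1,0,-5,9,0,0,0,1,0,0,0,0,0,0,1])

```text
time: 25.88
eef_pos: [0.4884, 0.0136, 0.022]
tool_rot: [0.273, 0.962, -0.001, 0.007]
contact_force: [-0.3, 0.5, -4.8]
opening: 0.0584
```

Run:
```python
from h import *
F=np.load("flat.npz"); print(st()[0],st()[2]['opening'],st()[2]['contact_force'])
plan(F['tcp']+[0,0,.001],F['RT'],1,n=1)
```

```text
[0.4884037  0.0135599  0.02200409] 0.05837660961996219 [-0.29098754  0.49951268 -4.81214716]
[-4.0, -8.7, 15.0, -0.4, -0.6, -0.5, 1.0]
```

>>> send_rows(plan=[-3,-7,12,-0.4,-0.6,-0.5,1,0,0,0,0,0,0,1])

```text
time: 26.12
eef_pos: [0.4867, 0.0132, 0.0088]
tool_rot: [0.276, 0.961, 0.002, 0.002]
contact_force: [-0.2, 0.5, -5.6]
opening: 0.0585
```

Run:
```python
from h import *
F=np.load("flat.npz"); print(st()[0],st()[2]['opening'],st()[2]['contact_force'])
plan(F['tcp']+[0,0,.001],F['RT'],1,n=1)
```

```text
[0.48670779 0.01320542 0.00878845] 0.05845458827551682 [-0.21360647  0.51194509 -5.59173122]
[-2.0, -2.1, 3.6, -0.0, -0.1, -0.1, 1.0]
```

Now a last small lowering, then release and retreat up along the tool.

>>> send_rows(plan=[-1,-2,4,0,0,0,1,0,0,0,0,0,0,1,0,0,0,0,0,0,0.3,0,0,0,0,0,0,0,0,0,0,0,0,0,0,0,0,-30,0,0,0,0,0,0,-40,0,0,0,0,0,0,-40,0,0,0,0])

```text
time: 27.12
eef_pos: [0.4846, 0.0712, 0.1011]
tool_rot: [0.278, 0.96, 0.002, 0.001]
contact_force: [0.9, 0.0, -0.1]
opening: 0.0855
```

Run:
```python
from h import *
print(st()[0],st()[2]['opening'],st()[2]['contact_force'])
d=save("wrist","x_wrist")
c=save("scene","x_scene"); s=imaging.capture("side")
for cc,n in ((d,"w"),(c,"scene"),(s,"side")):
  for b in blobs(cc,'yellow',amin=200): 
    r=rect(cc,b,.022)
    if 400<r[0]<520 and -330<r[1]<-150: print(n,r)
```

```text
[0.48455551 0.07120044 0.10106202] 0.08552421962710223 [ 0.90981301  0.0321183  -0.09747102]
w [ 455.4 -232.9  129.3   61.8   97.2]
scene [ 460.  -238.3  114.3   71.1   97.3]
side [ 458.2 -248.2  117.5   60.7   97.5]
```

View pics/x_wrist.png

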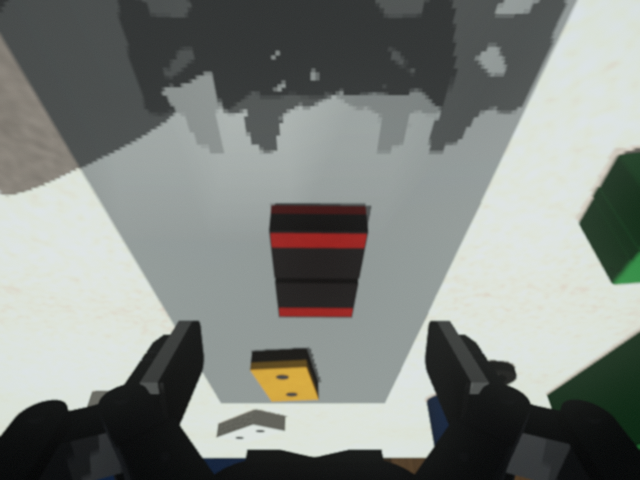

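View pics/x_scene.png

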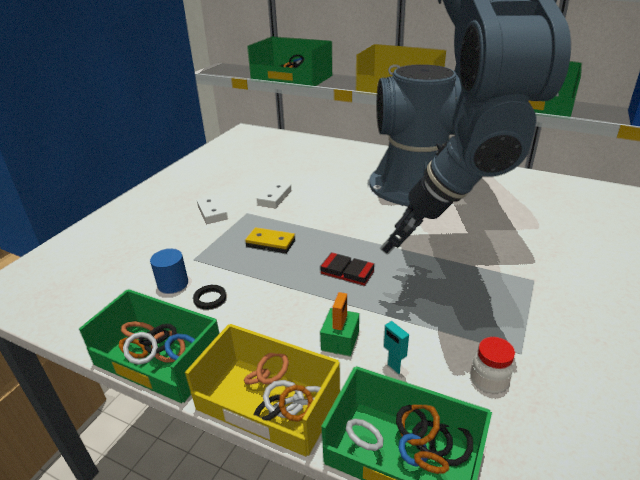

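Red now lies face up with its bars and groove visible at (347,268) in the scene view. Before the yellow pad I'll extend the arm model with j5/j6 to check reach for its flip.

```bash
cat > kin6.py <<'E'
import numpy as np
from kin import P
from scipy.optimize import least_squares
from scipy.spatial.transform import Rotation as Ro
h,L1,a1,L2,a2,d=P
def fk(q,d5,sg=1):
    q1,q2,q3,q4,q5,q6=q; ph=q2-q3+q4
    r=L1*np.sin(q2+a1)+L2*np.cos(q2-q3+a2)+(d-d5)*np.cos(ph); z=h+L1*np.cos(q2+a1)-L2*np.sin(q2-q3+a2)-(d-d5)*np.sin(ph)
    Rz=Ro.from_euler('z',q1).as_matrix()
    u=np.array([np.cos(ph),0,-np.sin(ph)]); t=np.array([0,1.,0]); n=np.cross(u,t) # u fwd, t left
    tz=np.cos(q5)*u+sg*np.sin(q5)*t; tl=np.cos(q5)*t-sg*np.sin(q5)*u
    # q6=0: tool x = left ; q6 rotates about tool z
    B=np.c_[tl,np.cross(tz,tl),tz]@Ro.from_euler('z',q6).as_matrix()
    return Rz@(np.array([r,0,z])+d5*tz), Rz@B
D5,SG=None,1
lo=np.array([-2.98,-.74,-1.14,-2.1,-1.57,-3.14]);hi=np.array([2.98,1.72,1.35,2.04,1.44,3.14])
def ik(p,R,d5,sg,q0):
    f=lambda q:np.r_[(fk(q,d5,sg)[0]-p)*5,(Ro.from_matrix(fk(q,d5,sg)[1].T@R)).as_rotvec()]
    s=least_squares(f,np.clip(q0,lo+.02,hi-.02),bounds=(lo,hi)); return s.x,np.linalg.norm(s.fun)
E
python3 - <<'E'
from kin6 import *
from h import *
p,R,s=st(); q=s['q']; print(q.round(4))
for sg in (1,-1):
    f=least_squares(lambda x:np.r_[fk(q,x[0],sg)[0]-p],[.25]); pp,RR=fk(q,f.x[0],sg)
    print(sg,f.x,f.fun.round(4),(R.T@RR).round(2).tolist())
q=[-.52,.74,-.07,1.43,.83,.75]; print(fk(q,f.x[0],1)[0],fk(q,f.x[0],-1)[0])
E
```

```text
[ 0.461   0.4666 -0.1543  1.2166 -0.5014  2.0959]
1 [0.31552507] [0.0004 0.0002 0.    ] [[1.0, 0.0, -0.0], [-0.0, 1.0, -0.0], [0.0, 0.0, 1.0]]
-1 [-0.27682258] [-0.0251  0.0083 -0.0703] [[0.88, -0.2, -0.42], [-0.2, 0.65, -0.73], [0.42, 0.73, 0.54]]
[ 0.16683044 -0.33091087 -0.06446216] [ 0.36983188  0.02363851 -0.06446216]
```

```bash
cat >> kin6.py <<'E'
def chk(name,p,R,q0s=([-.5,.6,-.1,1.2,.6,.9],[.4,.4,-.2,1.2,-.6,2.0],[-.3,.4,-.3,1,0,1.2])):
    best=min((ik(np.array(p),R,.3155,1,np.array(q0)) for q0 in q0s),key=lambda x:x[1])
    print(name,best[0].round(2),"err",round(best[1],4), "margin",np.minimum(best[0]-lo,hi-best[0]).min().round(2))
E
python3 - <<'E'
from kin6 import *
from h import *
for yaw in (7.5,-10,-28):
  print("yaw",yaw); ty=-np.array([-np.sin(np.radians(yaw)),np.cos(np.radians(yaw)),0])
  for c in ([.456,-.2415,0],[.456,-.19,0]):
    c=np.array(c)
    z=lambda t:tilt(yaw,t)[:,2]
    for n,t,off,h in (("g1",40,32,.008),("g1 lift",40,32,.11),("st",-50,0,.088),("st back",-50,0,.15),("g2pre",58,70,.132),("g2",58,0,.088),("lay",-32,-35,.005)):
        chk(n,c+ty*off/1000+[0,0,h],tilt(yaw,t))
E
```

```text
yaw 7.5
g1 [-0.77  0.94  0.35  1.56  0.41  0.54] err 0.0 margin 0.48
g1 lift [-0.77  0.86  0.46  1.75  0.41  0.54] err 0.0 margin 0.29
st [-0.    0.26 -0.71  0.45 -0.86  1.36] err 0.0 margin 0.43
st back [-0.    0.16 -0.63  0.62 -0.86  1.36] err 0.0 margin 0.51
g2pre [-0.87  1.07  0.75  2.04  0.52  0.4 ] err 0.1491 margin 0.0
g2 [-0.8   1.11  0.64  2.01  0.53  0.37] err 0.0 margin 0.03
lay [-0.1   0.3  -0.7   0.43 -0.54  1.31] err 0.0 margin 0.44
g1 [-0.72  0.86  0.19  1.46  0.44  0.6 ] err 0.0 margin 0.58
g1 lift [-0.72  0.77  0.3   1.66  0.44  0.6 ] err 0.0 margin 0.38
st [ 0.12  0.29 -0.65  0.61 -0.87  1.55] err 0.0 margin 0.49
st back [ 0.12  0.2  -0.57  0.78 -0.87  1.55] err 0.0 margin 0.57
g2pre [-0.81  1.05  0.67  2.04  0.54  0.4 ] err 0.0658 margin 0.0
g2 [-0.75  1.01  0.44  1.89  0.57  0.41] err 0.0 margin 0.15
lay [ 0.02  0.31 -0.68  0.51 -0.55  1.45] err 0.0 margin 0.46
yaw -10
g1 [-0.85  0.81  0.1   1.35  0.53  0.76] err 0.0 margin 0.69
g1 lift [-0.85  0.72  0.2   1.54  0.53  0.76] err 0.0 margin 0.5
st [-0.01  0.46 -0.39  0.92 -0.86  1.83] err 0.0 margin 0.71
st back [-0
[... 867 characters left out ...]
rgin 0.73
st back [-0.05  0.59 -0.01  1.44 -0.77  2.2 ] err 0.0 margin 0.6
g2pre [-1.07  0.8   0.18  1.67  0.79  0.68] err 0.0 margin 0.37
g2 [-0.97  0.76 -0.01  1.43  0.85  0.8 ] err 0.0 margin 0.59
lay [-0.11  0.58 -0.23  0.98 -0.52  2.01] err 0.0 margin 0.91
g1 [-0.85  0.59 -0.31  0.97  0.64  1.11] err 0.0 margin 0.8
g1 lift [-0.85  0.46 -0.21  1.19  0.64  1.11] err 0.0 margin 0.8
st [ 0.04  0.68 -0.05  1.38 -0.72  2.31] err 0.0 margin 0.66
st back [ 0.04  0.61  0.01  1.51 -0.72  2.31] err 0.0 margin 0.53
g2pre [-1.02  0.71  0.01  1.55  0.82  0.73] err 0.0 margin 0.49
g2 [-0.91  0.68 -0.17  1.31  0.88  0.87] err 0.0 margin 0.56
lay [-0.02  0.59 -0.22  1.03 -0.49  2.11] err 0.0 margin 0.92
```

Run:
```python
from h import *
yaw=7.5; R=tilt(yaw,40); ty=down(yaw)[:,1]; c=np.array([.456,-.2415,0]); g=c+ty*.031+[0,0,.008]
np.savez("yg1.npz",g=g,R=R); print(g,g-R[:,2]*.1)
plan([.47,-.09,.25],tilt(0,0),0)
```

```text
[ 0.46004631 -0.27223479  0.008     ] [ 0.46843637 -0.33596364  0.08460444]
[-3.0, 43.0, -8.0, 6.4, -0.1, 0.1, 0.0, -3.0, 42.0, -13.0, 6.4, -0.1, 0.1, 0.0, -3.0, 40.0, -17.0, 6.4, -0.1, 0.1, 0.0, -3.0, 38.0, -22.0, 6.4, -0.1, 0.1, 0.0, -3.0, 36.0, -26.0, 6.4, -0.1, 0.1, 0.0]
```

>>> send_rows(plan=[-3,30,-40,6.4,0,0,0,-3,42,-20,6.4,0,0,0,-3,40,-17,6.4,0,0,0,-3,38,-22,6.4,0,0,0,-3,36,-26,6.4,0,0,0])

```text
time: 27.9
eef_pos: [0.4697, -0.0615, 0.2735]
tool_rot: [-0.004, 1.0, 0.007, -0.001]
contact_force: [1.7, 0.3, 0.0]
opening: 0.085
```

Run:
```python
from h import *
G=np.load("yg1.npz"); print(st()[0])
plan(G['g']-G['R'][:,2]*.1+[0,0,.03],G['R'],0)
d=save("wrist","y_wrist")
for b in blobs(d,'yellow',amin=200)[:2]: print(rect(d,b,.022))
```

```text
[ 0.46967337 -0.06153125  0.27345313]
[-1.0, 39.0, 22.0, 5.6, -0.3, -0.9, 0.0, -1.0, 41.0, 18.0, 5.6, -0.3, -0.9, 0.0, -2.0, 43.0, 14.0, 5.6, -0.3, -0.9, 0.0, -2.0, 44.0, 10.0, 5.6, -0.3, -0.9, 0.0, -3.0, 45.0, 6.0, 5.6, -0.3, -0.9, 0.0, -4.0, 45.0, 1.0, 5.6, -0.3, -0.9, 0.0, -5.0, 45.0, -3.0, 5.6, -0.3, -0.9, 0.0]
[ 455.8 -240.5  112.2   59.8   97.5]
```

View pics/y_wrist.png

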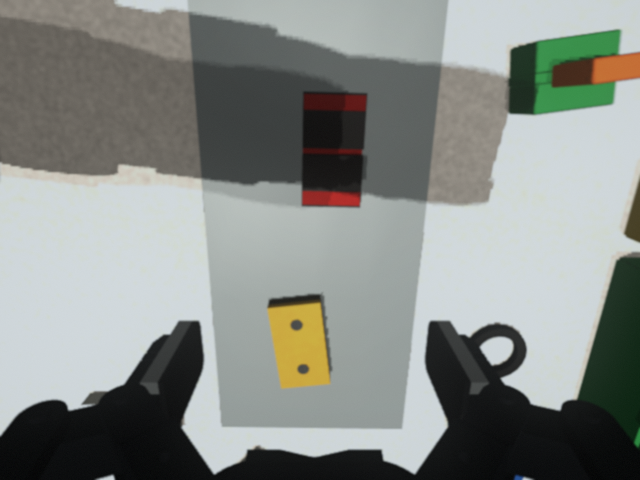

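>>> send_rows(plan=[-1,39,22,5.6,-0.3,-0.9,0,-1,41,18,5.6,-0.3,-0.9,0,-2,43,14,5.6,-0.3,-0.9,0,-2,44,10,5.6,-0.3,-0.9,0,-3,45,6,5.6,-0.3,-0.9,0,-4,45,1,5.6,-0.3,-0.9,0,-5,45,-3,5.6,-0.3,-0.9,0,0,0,0,0,0,0,0])

```text
time: 28.95
eef_pos: [0.4655, -0.3398, 0.1083]
tool_rot: [-0.339, 0.939, 0.055, -0.018]
contact_force: [-0.2, -0.3, 0.1]
opening: 0.0856
```

Run:
```python
from h import *
G=np.load("yg1.npz"); print(st()[0],st()[2]['q'].round(2))
plan(G['g']-G['R'][:,2]*.045,G['R'],0)
d=save("wrist","z_wrist")
for b in blobs(d,'yellow',amin=200)[:2]: print(rect(d,b,.022))
```

```text
[ 0.46548682 -0.33982322  0.10826058] [-0.84  1.    0.74  1.9   0.38  0.5 ]
[1.3, 6.0, 37.7, 0.2, -0.4, -0.3, 0.0, 1.5, 6.2, 37.7, 0.2, -0.4, -0.3, 0.0]
[ 455.2 -243.9  111.6   59.6   97.7]
```

View pics/z_wrist.png

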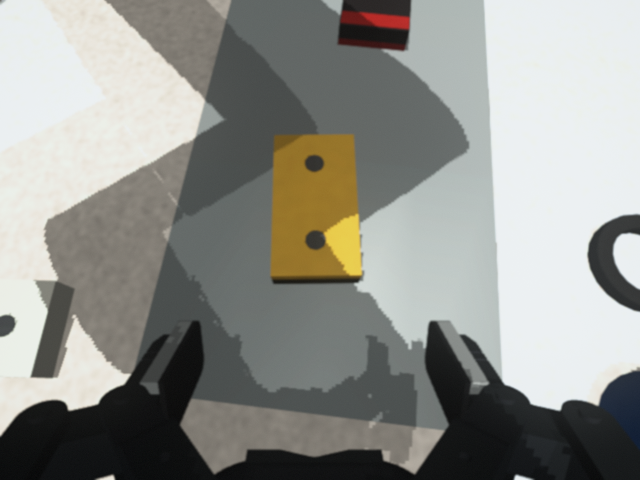

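>>> send_rows(plan=[1.3,6,37,0.2,-0.4,-0.3,0,1.5,6,37,0.2,-0.4,-0.3,0,0,0,0,0,0,0,0])

```text
time: 29.38
eef_pos: [0.4652, -0.299, 0.0485]
tool_rot: [-0.337, 0.939, 0.064, -0.021]
contact_force: [0.1, 0.1, 1.9]
opening: 0.0852
```

Run:
```python
from h import *
G=np.load("yg1.npz"); print(st()[0],st()[2]['q'].round(2))
plan(G['g'],G['R'],0,n=2)
```

```text
[ 0.46520274 -0.29902925  0.04847343] [-0.79  0.95  0.48  1.68  0.39  0.52]
[-0.8, 2.3, 24.3, 0.3, -0.0, 0.2, 0.0, -0.8, 2.4, 24.3, 0.3, -0.0, 0.2, 0.0]
```

>>> send_rows(plan=[-0.8,2.3,24,0.3,0,0.2,0,-0.8,2.3,21,0.3,0,0.2,0,0,0,0,0,0,0,0])

```text
time: 29.75
eef_pos: [0.4625, -0.2756, 0.0179]
tool_rot: [-0.337, 0.939, 0.062, -0.019]
contact_force: [-0.3, -0.8, 0.9]
opening: 0.0856
```

Run:
```python
from h import *
G=np.load("yg1.npz"); print(st()[0],st()[2]['contact_force'])
plan(G['g'],G['R'],0,n=1)
d=save("wrist","aa_wrist")
for b in blobs(d,'yellow',amin=200)[:1]: print(rect(d,b,.022))
```

```text
[ 0.46249135 -0.27560775  0.01788958] [-0.30812415 -0.75965823  0.92622106]
[-2.0, 3.4, 10.0, 0.5, -0.3, 0.2, 0.0]
[ 455.1 -242.6  109.4   59.6   97.4]
```

View pics/aa_wrist.png

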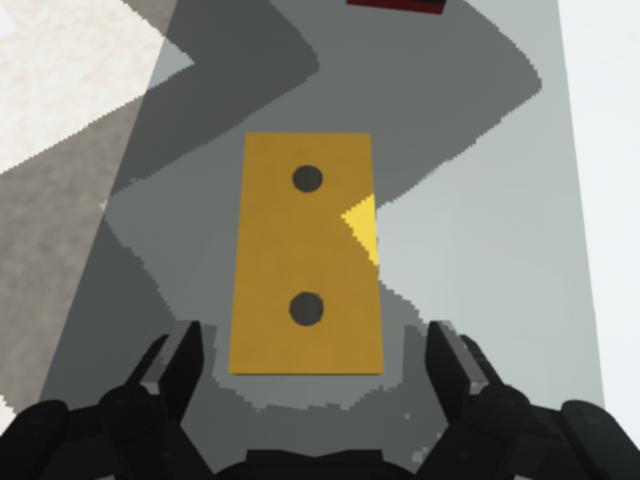

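>>> send_rows(plan=[-3,3.4,10,0.5,-0.3,0.2,0,0,0,0,0,0,0,0.5,0,0,0,0,0,0,1,0,0,0,0,0,0,1,0,0,0,0,0,0,1,0,0,0,0,0,0,1,0,0,0,0,0,0,1])

```text
time: 30.68
eef_pos: [0.4605, -0.2755, 0.0112]
tool_rot: [-0.339, 0.939, 0.062, -0.02]
contact_force: [-0.5, 0.6, 0.2]
opening: 0.0585
```

Run:
```python
from h import *
p,R,s=st(); print(p,s['opening'],s['contact_force'])
d=save("wrist","ab_wrist"); r=rect(d,blobs(d,'yellow',amin=200)[0],.022); print(r)
c0=np.array([r[0]/1000,r[1]/1000,0]); a=np.radians(r[4]); ox=np.array([np.cos(a),np.sin(a),0]); oz=np.array([0,0,1.])
Rp=R.T@np.c_[ox,np.cross(oz,ox),oz]; rel=R.T@(c0-p)
def target(own_x,own_z,pc):
    Rt=np.c_[own_x,np.cross(own_z,own_x),own_z]; RT=Rt@Rp.T; return pc-RT@rel,RT
yaw=np.radians(-20); f=np.array([-np.sin(yaw),np.cos(yaw),0]) # pad long dir when flat (+y-ish)
tcp,RT=target(np.array([0,0,-1.]),f,np.array([.455,-.20,.055])); print(tcp,RT.round(3))
np.savez("ystand.npz",tcp=tcp,RT=RT)
from kin6 import chk
chk("up",tcp+[0,0,.06],RT); chk("st",tcp,RT)
```

```text
[ 0.46054594 -0.27549847  0.01120844] 0.058473177212268065 [-0.48694506  0.56694304  0.17593667]
[ 455.9 -242.6  109.5   59.5   98.1]
[ 0.45879983 -0.18945525  0.08822488] [[ 0.941 -0.224 -0.254]
 [-0.339 -0.598 -0.727]
 [ 0.011  0.77  -0.638]]
up [ 0.07  0.54 -0.12  1.37 -0.78  2.18] err 0.0 margin 0.67
st [ 0.07  0.6  -0.18  1.24 -0.78  2.18] err 0.0 margin 0.79
```

View pics/ab_wrist.png

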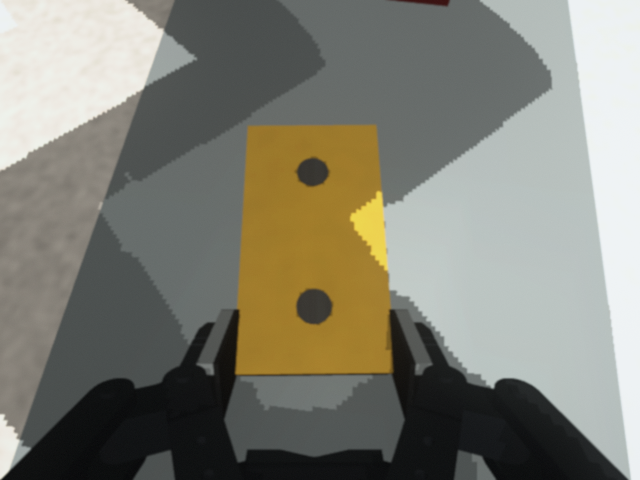

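>>> send_rows(plan=[0,-13,-15,0,0,0,1,0,-26,-30,0,0,0,1,0,-26,-30,0,0,0,1,0,-13,-15,0,0,0,1])

```text
time: 31.22
eef_pos: [0.4592, -0.2725, 0.1362]
tool_rot: [-0.339, 0.939, 0.062, -0.021]
contact_force: [-1.3, -0.5, -4.8]
opening: 0.0582
```

Run:
```python
from h import *
S=np.load("ystand.npz"); print(st()[0],st()[2]['opening'])
plan(S['tcp']+[0,0,.06],S['RT'],1,n=11)
d=save("wrist","ac_wrist")
```

```text
[ 0.45917639 -0.27248519  0.13618997] 0.05822700334565688
[1.0, -6.0, 4.0, -8.0, -0.2, 2.7, 1.0, 1.0, -7.0, 3.0, -8.0, -0.2, 2.7, 1.0, 0.0, -7.0, 2.0, -8.0, -0.2, 2.7, 1.0, -0.0, -8.0, 1.0, -8.0, -0.2, 2.7, 1.0, -0.0, -8.0, -0.0, -8.0, -0.2, 2.7, 1.0, -1.0, -7.0, -1.0, -8.0, -0.2, 2.7, 1.0, -1.0, -7.0, -2.0, -8.0, -0.2, 2.7, 1.0, -1.0, -7.0, -3.0, -8.0, -0.2, 2.7, 1.0]
[-2.0, -6.0, -4.0, -8.0, -0.2, 2.7, 1.0, -2.0, -5.0, -5.0, -8.0, -0.2, 2.7, 1.0, -2.0, -5.0, -6.0, -8.0, -0.2, 2.7, 1.0]
```

View pics/ac_wrist.png

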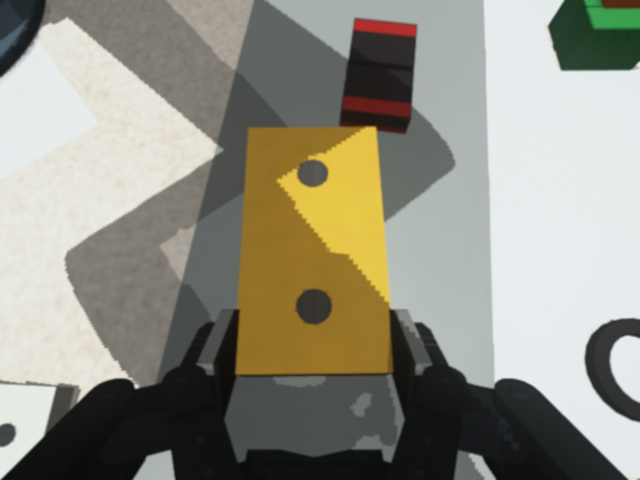

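>>> send_rows(plan=[1,-6,4,-8,0,2.7,1,1,-7,3,-8,0,2.7,1,0,-7,2,-8,0,2.7,1,0,-8,1,-8,0,2.7,1,0,-8,0,-8,0,2.7,1,-1,-7,-1,-8,0,2.7,1,-1,-7,-2,-8,0,2.7,1,-1,-7,-3,-8,0,2.7,1])

```text
time: 32.28
eef_pos: [0.4593, -0.2128, 0.1479]
tool_rot: [0.232, 0.965, -0.114, -0.041]
contact_force: [0.1, 0.0, -5.4]
opening: 0.0587
```

Run:
```python
from h import *
S=np.load("ystand.npz"); print(st()[0],st()[2]['opening'])
plan(S['tcp']+[0,0,.05],S['RT'],1)
```

```text
[ 0.45933799 -0.21284569  0.14786249] 0.058704107935064954
[-2.0, -8.0, -1.0, -7.7, -0.7, 2.0, 1.0, -2.0, -8.0, -2.0, -7.7, -0.7, 2.0, 1.0, -3.0, -8.0, -3.0, -7.7, -0.7, 2.0, 1.0]
```

>>> send_rows(plan=[-2,-8,-1,-7.7,-0.7,2,1,-2,-8,-2,-7.7,-0.7,2,1,-3,-8,-3,-7.7,-0.7,2,1,0,0,0,0,0,0,1])

```text
time: 32.78
eef_pos: [0.4589, -0.1849, 0.1398]
tool_rot: [0.426, 0.888, -0.157, -0.067]
contact_force: [-0.2, -0.2, -3.8]
opening: 0.0582
```

Run:
```python
from h import *
S=np.load("ystand.npz"); print(st()[0],st()[2]['opening'])
plan(S['tcp']+[0,0,.008],S['RT'],1)
c=save("side","ad_side")
```

```text
[ 0.45891242 -0.18493129  0.13979259] 0.05824133863170458
[0.8, -31.2, 30.7, 0.7, -0.2, -0.0, 1.0]
```

View pics/ad_side.png

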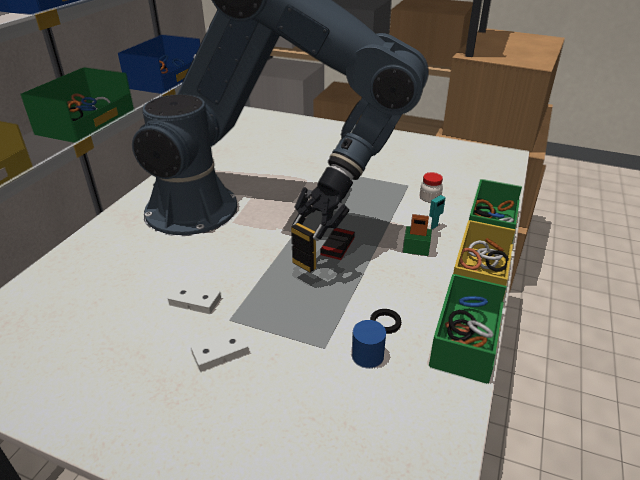

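>>> send_rows(plan=[0,-16,15,0.7,0,0,1,0,-15,15,0,0,0,1,0,0,0,0,0,0,1])

```text
time: 33.2
eef_pos: [0.4597, -0.1904, 0.0999]
tool_rot: [0.415, 0.893, -0.16, -0.063]
contact_force: [-0.1, -0.0, -3.3]
opening: 0.0582
```

Run:
```python
from h import *
S=np.load("ystand.npz"); print(st()[0],st()[2]['opening'],st()[2]['contact_force'])
plan(S['tcp']+[0,0,.002],S['RT'],1)
```

```text
[ 0.45967556 -0.19042722  0.09989813] 0.05820020807234196 [-0.11698076 -0.00570227 -3.28107948]
[-1.4, -7.8, 5.8, -0.7, -0.4, -0.4, 1.0]
```

>>> send_rows(plan=[-1,-7,5,-0.7,-0.4,-0.4,1,0,0,0,0,0,0,1])

```text
time: 33.45
eef_pos: [0.4597, -0.19, 0.0931]
tool_rot: [0.419, 0.891, -0.159, -0.068]
contact_force: [-0.1, -0.6, -3.3]
opening: 0.0582
```

Run:
```python
from h import *
S=np.load("ystand.npz"); print(st()[0],st()[2]['opening'],st()[2]['contact_force'])
plan(S['tcp']+[0,0,-.001],S['RT'],1)
```

```text
[ 0.45967423 -0.19000729  0.09305237] 0.0581803875039057 [-0.07630913 -0.61964646 -3.26619529]
[-1.1, -4.6, 3.5, -0.1, 0.0, -0.1, 1.0]
```

>>> send_rows(plan=[-1,-4,3,0,0,0,1,0,0,0,0,0,0,1])

```text
time: 33.7
eef_pos: [0.46, -0.1899, 0.09]
tool_rot: [0.42, 0.891, -0.159, -0.066]
contact_force: [0.5, 0.6, -3.9]
opening: 0.0586
```

>>> send_rows(plan=[0,-2,1.5,0,0,0,1,0,0,0,0,0,0,1])

```text
time: 33.95
eef_pos: [0.4605, -0.1905, 0.0901]
tool_rot: [0.422, 0.89, -0.158, -0.065]
contact_force: [-0.2, 0.0, -3.7]
opening: 0.0578
```

>>> send_rows(plan=[0,-2.5,2,0,0,0,1,0,0,0,0,0,0,1])

```text
time: 34.2
eef_pos: [0.4608, -0.1914, 0.0901]
tool_rot: [0.424, 0.89, -0.156, -0.064]
contact_force: [-0.9, -0.5, -4.0]
opening: 0.0582
```

Run:
```python
from h import *
S=np.load("ystand.npz"); print(st()[0],st()[2]['opening'],st()[2]['contact_force'])
plan(S['tcp']+[0,0,-.001],S['RT'],1)
c=save("side","ae_side");a=cv2.resize(c["frame"][180:290,250:370],None,fx=3,fy=3)
c=save("scene","ae_scene");b=cv2.resize(c["frame"][170:280,240:360],None,fx=3,fy=3); cv2.imwrite("pics/ae2.png",np.hstack([a,b]))
```

```text
[ 0.46080484 -0.19140619  0.09014703] 0.05818195389009448 [-0.86324855 -0.52937597 -3.98962403]
[-2.6, -3.0, 0.9, 0.5, -0.5, -0.0, 1.0]
```

View pics/ae2.png

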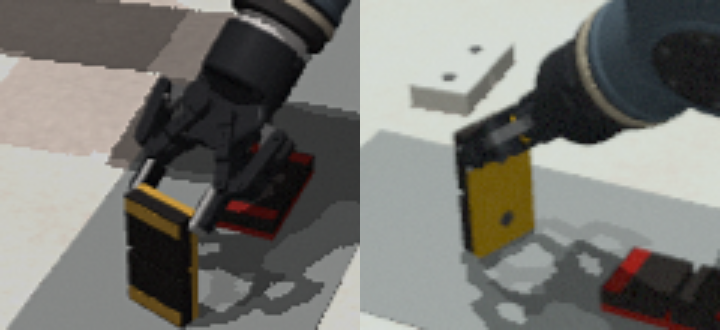

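>>> send_rows(plan=[-1,-2,1,0.5,-0.5,0,1,0,0,0,0,0,0,0.3,0,0,0,0,0,0,0.2,0,0,0,0,0,0,0,0,0,0,0,0,0,0,0,0,0,0,0,0,0])

```text
time: 35.05
eef_pos: [0.4617, -0.1916, 0.0892]
tool_rot: [0.421, 0.891, -0.158, -0.066]
contact_force: [-0.3, -0.1, -0.1]
opening: 0.0854
```

Run:
```python
from h import *
print(st()[0],st()[2]['opening'])
c=save("side","af_side");a=cv2.resize(c["frame"][180:290,250:370],None,fx=3,fy=3)
c=save("scene","af_scene");b=cv2.resize(c["frame"][170:280,240:360],None,fx=3,fy=3); cv2.imwrite("pics/af2.png",np.hstack([a,b]))
```

```text
[ 0.4617448  -0.19160596  0.08916857] 0.08541180932551196
```

View pics/af2.png

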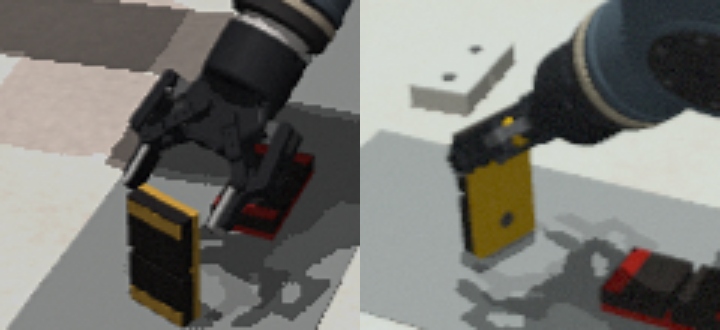

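Yellow is standing. Same retreat and swing over.

>>> send_rows(plan=[0,0,-20,0,0,0,0,0,0,-40,0,0,0,0,0,0,-40,0,0,0,0,0,0,0,0,0,0,0])

```text
time: 35.65
eef_pos: [0.4868, -0.117, 0.1545]
tool_rot: [0.421, 0.891, -0.159, -0.066]
contact_force: [-0.3, -1.0, -0.6]
opening: 0.0854
```

Run:
```python
from h import *
from kin6 import chk
print(st()[0])
plan([.455,-.21,.27],tilt(-19.5,5),0)
for t in (55,58): 
  z=tilt(-20,t)[:,2]; 
  for b in (0,.04,.08): chk(t,np.array([.455,-.20,.087])-b*z,tilt(-20,t))
```

```text
[ 0.48684695 -0.1170207   0.15449225]
[1.0, 25.0, 0.0, 9.2, -0.1, -0.1, 0.0, 0.0, 25.0, -4.0, 9.2, -0.1, -0.1, 0.0, 0.0, 24.0, -8.0, 9.2, -0.1, -0.1, 0.0, 0.0, 23.0, -11.0, 9.2, -0.1, -0.1, 0.0, 0.0, 20.0, -15.0, 9.2, -0.1, -0.1, 0.0, 0.0, 18.0, -18.0, 9.2, -0.1, -0.1, 0.0]
55 [-0.88  0.73 -0.03  1.44  0.78  0.77] err 0.0 margin 0.6
55 [-0.93  0.75  0.06  1.55  0.76  0.72] err 0.0 margin 0.49
55 [-0.97  0.77  0.16  1.66  0.73  0.67] err 0.0 margin 0.38
58 [-0.89  0.78  0.    1.49  0.81  0.72] err 0.0 margin 0.55
58 [-0.94  0.8   0.09  1.6   0.78  0.67] err 0.0 margin 0.44
58 [-0.99  0.82  0.2   1.71  0.75  0.62] err 0.0 margin 0.33
```

>>> send_rows(plan=[1,25,0,9.2,0,0,0,0,25,-4,9.2,0,0,0,0,24,-8,9.2,0,0,0,0,23,-11,9.2,0,0,0,0,20,-15,9.2,0,0,0,0,18,-18,9.2,0,0,0])

```text
time: 36.4
eef_pos: [0.4523, -0.2122, 0.2661]
tool_rot: [-0.049, 0.985, -0.167, 0.016]
contact_force: [0.2, 0.4, -0.6]
opening: 0.0854
```

Run:
```python
from h import *
print(st()[0])
d=save("wrist","ag_wrist")
m=mask(d,'yellow',smin=100,vmin=40); m[330:]=0; ys,xs=np.nonzero(m); print(xs.min(),xs.max(),ys.min(),ys.max())
```

```text
[ 0.45230924 -0.21219571  0.26614812]
277 353 184 207
```

View pics/ag_wrist.png

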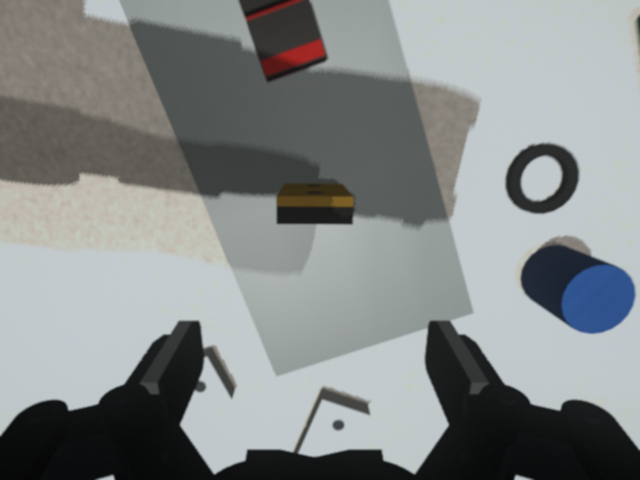

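Run:
```python
from h import *
d=imaging.capture("wrist")
X=plane(d,[(277.5,195.5),(354,195.5),(277.5,224),(354,224)],.11); print(X.round(4)); c=X.mean(0)
e=(X[1]-X[0]); yaw=np.degrees(np.arctan2(e[1],e[0])); n=(X[:2].mean(0)-X[2:].mean(0)); print(c,yaw,np.linalg.norm(e),np.linalg.norm(n))
R=tilt(yaw,58); z=R[:,2]
g=np.array([c[0],c[1],.092])+.009*z; print(g)
np.savez("yg2.npz",g=g,R=R,c=c,yaw=yaw)
plan(g-.08*z+[0,0,.01],R,0)
```

```text
[[ 0.439  -0.1758  0.11  ]
 [ 0.4954 -0.1959  0.11  ]
 [ 0.431  -0.197   0.11  ]
 [ 0.4883 -0.2174  0.11  ]]
[ 0.46342522 -0.19652001  0.11      ] -19.59556714345437 0.05982323919154054 0.02263286428788993
[ 0.46598498 -0.18932962  0.08723073]
[1.0, 8.0, 20.0, 8.7, -0.1, 0.1, 0.0, 1.0, 11.0, 19.0, 8.7, -0.1, 0.1, 0.0, 1.0, 14.0, 17.0, 8.7, -0.1, 0.1, 0.0, 1.0, 17.0, 15.0, 8.7, -0.1, 0.1, 0.0, 1.0, 19.0, 12.0, 8.7, -0.1, 0.1, 0.0, 1.0, 20.0, 9.0, 8.7, -0.1, 0.1, 0.0]
```

>>> send_rows(plan=[1,8,20,8.7,0,0,0,1,11,19,8.7,0,0,0,1,14,17,8.7,0,0,0,1,17,15,8.7,0,0,0,1,19,12,8.7,0,0,0,1,20,9,8.7,0,0,0,0,0,0,0,0,0,0])

```text
time: 37.38
eef_pos: [0.4441, -0.2531, 0.1276]
tool_rot: [-0.487, 0.856, -0.145, 0.089]
contact_force: [0.5, 0.3, 1.2]
opening: 0.0858
```

Run:
```python
from h import *
G=np.load("yg2.npz"); print(st()[0]); R=G['R']
plan(G['g']-.04*R[:,2],R,0,n=2)
d=save("wrist","ah_wrist")
```

```text
[ 0.44406721 -0.25308551  0.12755922]
[-0.5, -0.3, 19.3, -0.7, -0.2, 0.3, 0.0, -0.4, -0.5, 19.3, -0.7, -0.2, 0.3, 0.0]
```

View pics/ah_wrist.png

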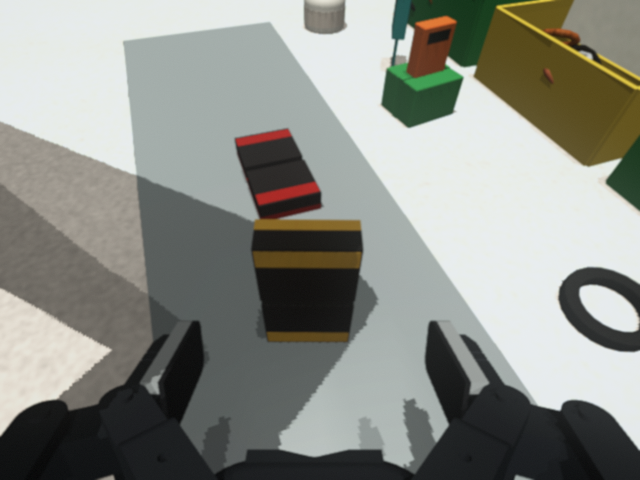

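>>> send_rows(plan=[-0.5,0,20,-0.7,0,0.3,0,-0.5,-0.5,20,-0.7,0,0.3,0,0,0,0,0,0,0,0])

```text
time: 37.8
eef_pos: [0.4583, -0.2203, 0.1169]
tool_rot: [-0.466, 0.868, -0.146, 0.089]
contact_force: [-0.5, -0.0, 0.6]
opening: 0.0855
```

Run:
```python
from h import *
G=np.load("yg2.npz"); print(st()[0]); R=G['R']
plan(G['g'],R,0,n=2)
```

```text
[ 0.45826304 -0.22033225  0.11687285]
[-1.9, 3.6, 21.4, 0.7, -0.3, 0.5, 0.0, -1.7, 3.9, 21.4, 0.7, -0.3, 0.5, 0.0]
```

>>> send_rows(plan=[-1.8,3.6,21,0.7,-0.3,0.5,0,-1.7,3.8,20,0.7,-0.3,0.5,0,0,0,0,0,0,0,0])

```text
time: 38.17
eef_pos: [0.4676, -0.192, 0.095]
tool_rot: [-0.472, 0.865, -0.145, 0.086]
contact_force: [0.5, -0.7, 0.9]
opening: 0.0858
```

Run:
```python
from h import *
G=np.load("yg2.npz"); print(st()[0],st()[2]['contact_force']); R=G['R']
plan(G['g'],R,0,n=1)
d=save("wrist","ai_wrist")
```

```text
[ 0.46759551 -0.19196711  0.09495064] [ 0.54459193 -0.6968153   0.9457051 ]
[-2.5, 5.4, 5.8, 0.6, -0.3, 0.7, 0.0]
```

View pics/ai_wrist.png

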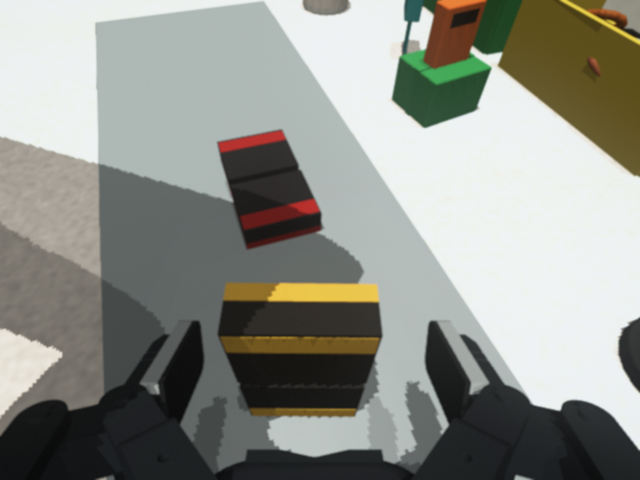

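>>> send_rows(plan=[-4,5.4,5.5,0.6,-0.3,0.7,0,0,0,0,0,0,0,0,0,0,0,0,0,0,0.5,0,0,0,0,0,0,1,0,0,0,0,0,0,1,0,0,0,0,0,0,1,0,0,0,0,0,0,1])

```text
time: 39.1
eef_pos: [0.4647, -0.192, 0.0899]
tool_rot: [-0.476, 0.863, -0.149, 0.084]
contact_force: [-1.3, -0.7, 0.7]
opening: 0.0579
```

Run:
```python
from h import *
from kin6 import chk
G=np.load("yg2.npz")
p,R,s=st(); print(p,s['opening'],s['contact_force']); go(G['g'],G['R'])
a=np.radians(G['yaw']); f=np.array([-np.sin(a),np.cos(a),0])
c0=np.array([G['c'][0],G['c'][1],.055])-.011*f
Rp0=np.c_[[0,0,-1.],np.cross(f,[0,0,-1.]),f]; rel=R.T@(c0-p); Rp=R.T@Rp0
b=np.radians(-15); f2=np.array([-np.sin(b),np.cos(b),0])
Rt=np.c_[-f2,np.cross([0,0,-1.],-f2),[0,0,-1.]]
RT=Rt@Rp.T; pc=np.array([.455,-.215,.022]); tcp=pc-RT@rel; print(tcp,RT.round(3)); chk("lay",tcp,RT)
np.savez("yflat.npz",tcp=tcp,RT=RT)
d=save("wrist","aj_wrist")
```

```text
[ 0.46468653 -0.19195458  0.08990705] 0.057948086507993074 [-1.29578936 -0.66211918  0.70382663]
shift [0.3 0.7 3.9] turn [ 0.17 -0.19  0.07]
[ 0.4637034  -0.18119363  0.00627597] [[ 0.967 -0.218 -0.135]
 [-0.256 -0.818 -0.515]
 [ 0.002  0.532 -0.846]]
lay [-0.04  0.48 -0.41  0.82 -0.55  1.83] err 0.0 margin 0.73
```

View pics/aj_wrist.png

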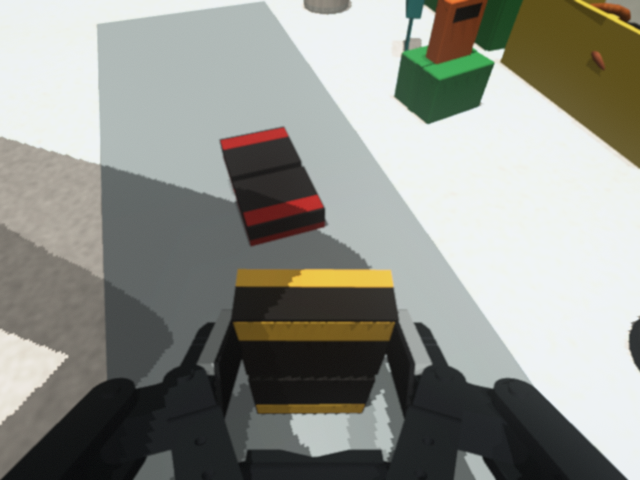

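>>> send_rows(plan=[0,-10,-6,0,0,0,1,0,-20,-13,0,0,0,1,0,-20,-13,0,0,0,1,0,-10,-6,0,0,0,1])

```text
time: 39.65
eef_pos: [0.4641, -0.1918, 0.1634]
tool_rot: [-0.476, 0.863, -0.149, 0.083]
contact_force: [-0.5, -0.6, -4.6]
opening: 0.0578
```

Run:
```python
from h import *
F=np.load("yflat.npz"); print(st()[0],st()[2]['opening'])
plan(F['tcp']+[0,0,.11],F['RT'],1,n=10)
```

```text
[ 0.46406934 -0.19181677  0.16339494] 0.057804308111049404
[-0.0, 3.0, 3.0, -9.0, -0.1, -0.5, 1.0, -0.0, 3.0, 4.0, -9.0, -0.1, -0.5, 1.0, -0.0, 2.0, 4.0, -9.0, -0.1, -0.5, 1.0, -0.0, 2.0, 5.0, -9.0, -0.1, -0.5, 1.0, -0.0, 1.0, 5.0, -9.0, -0.1, -0.5, 1.0, -0.0, 0.0, 5.0, -9.0, -0.1, -0.5, 1.0, -0.0, -1.0, 5.0, -9.0, -0.1, -0.5, 1.0, -0.0, -1.0, 5.0, -9.0, -0.1, -0.5, 1.0]
[-0.0, -2.0, 4.0, -9.0, -0.1, -0.5, 1.0, -0.0, -3.0, 4.0, -9.0, -0.1, -0.5, 1.0]
```

>>> send_rows(plan=[0,3,3,-9,0,-0.5,1,0,3,4,-9,0,-0.5,1,0,2,4,-9,0,-0.5,1,0,2,5,-9,0,-0.5,1,0,1,5,-9,0,-0.5,1,0,0,5,-9,0,-0.5,1,0,-1,5,-9,0,-0.5,1,0,-1,5,-9,0,-0.5,1])

```text
time: 40.65
eef_pos: [0.4668, -0.1871, 0.1259]
tool_rot: [0.142, 0.979, -0.145, -0.005]
contact_force: [-0.4, -0.4, -5.3]
opening: 0.0582
```

Run:
```python
from h import *
F=np.load("yflat.npz"); print(st()[0],st()[2]['opening'])
plan(F['tcp']+[0,0,.06],F['RT'],1,n=2)
```

```text
[ 0.46681478 -0.18711563  0.12588649] 0.0582481613606792
[-3.3, -10.6, 27.9, -7.9, -0.4, -1.1, 1.0, -2.8, -14.4, 26.1, -7.9, -0.4, -1.1, 1.0]
```

>>> send_rows(plan=[-3.3,-10.6,28,-7.9,-0.4,-1.1,1,-2.8,-14.4,26,-7.9,-0.4,-1.1,1,0,0,0,0,0,0,1])

```text
time: 41.02
eef_pos: [0.4641, -0.1783, 0.0649]
tool_rot: [0.278, 0.952, -0.122, -0.034]
contact_force: [-0.8, -0.2, -4.0]
opening: 0.0579
```

Run:
```python
from h import *
F=np.load("yflat.npz"); print(st()[0],st()[2]['opening'])
plan(F['tcp']+[0,0,.012],F['RT'],1,n=3)
c=save("side","ak_side")
```

```text
[ 0.46410923 -0.17834133  0.06487854] 0.05786053219364623
[0.0, -8.0, 14.0, 0.1, -0.1, 0.1, 1.0, 0.0, -8.0, 14.0, 0.1, -0.1, 0.1, 1.0, 0.0, -7.0, 14.0, 0.1, -0.1, 0.1, 1.0]
```

View pics/ak_side.png

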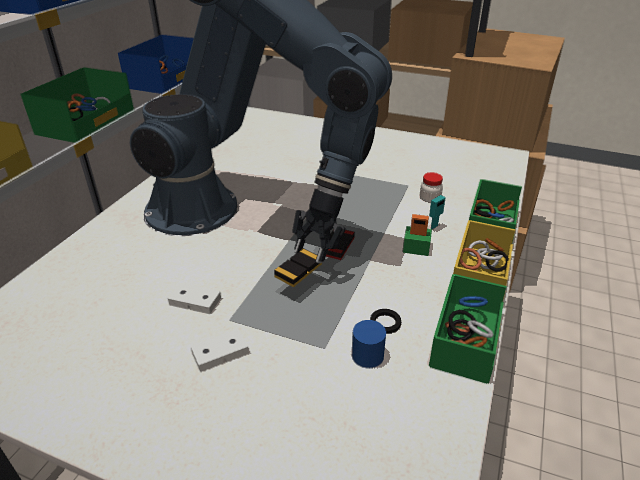

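>>> send_rows(plan=[0,-8,14,0,0,0,1,0,-8,14,0,0,0,1,0,-7,14,0,0,0,1,0,0,0,0,0,0,1])

```text
time: 41.58
eef_pos: [0.468, -0.1845, 0.0239]
tool_rot: [0.271, 0.954, -0.128, -0.028]
contact_force: [-0.1, 0.8, -3.2]
opening: 0.0577
```

Run:
```python
from h import *
F=np.load("yflat.npz"); print(st()[0],st()[2]['opening'],st()[2]['contact_force'])
plan(F['tcp']+[0,0,.002],F['RT'],1,n=1)
```

```text
[ 0.46796295 -0.18445254  0.0239131 ] 0.05770936318038326 [-0.13967406  0.79496701 -3.15449799]
[-5.2, -9.9, 12.2, -0.5, -0.6, -0.5, 1.0]
```

>>> send_rows(plan=[-3,-7.5,11,-0.5,-0.6,-0.5,1,0,0,0,0,0,0,1])

```text
time: 41.82
eef_pos: [0.4668, -0.1839, 0.0123]
tool_rot: [0.274, 0.953, -0.126, -0.033]
contact_force: [-0.2, 0.4, -3.7]
opening: 0.058
```

Run:
```python
from h import *
F=np.load("yflat.npz"); print(st()[0],st()[2]['opening'],st()[2]['contact_force'])
plan(F['tcp']+[0,0,.001],F['RT'],1,n=1)
```

```text
[ 0.46682713 -0.18390292  0.01230438] 0.05801068816498921 [-0.24914209  0.37439655 -3.70849172]
[-3.7, -4.2, 3.3, -0.2, -0.1, -0.2, 1.0]
```

>>> send_rows(plan=[-1,-3,4,-0.2,0,-0.2,1,0,0,0,0,0,0,1,0,0,0,0,0,0,0.3,0,0,0,0,0,0,0,0,0,0,0,0,0,0,0,0,-30,0,0,0,0,0,0,-40,0,0,0,0,0,0,-40,0,0,0,0])

```text
time: 42.82
eef_pos: [0.4801, -0.1264, 0.1049]
tool_rot: [0.278, 0.952, -0.124, -0.035]
contact_force: [0.8, -0.0, 0.1]
opening: 0.086
```

Run:
```python
from h import *
from kin6 import chk
print(st()[0],st()[2]['opening'])
d=save("side","al_side"); c=save("scene","al_scene")
# gauge handle edges: report orange blobs near stand
cv2.imwrite("pics/al_c.png",np.hstack([cv2.resize(d["frame"][190:270,380:460],None,fx=5,fy=5),cv2.resize(c["frame"][285:365,310:390],None,fx=5,fy=5)]))
plan([.56,.03,.27],tilt(90,0),0)
for y in (98,-82): chk(y,[.68,.045,.061],tilt(y,0),([0.1,.6,.3,1.2,0,0],[.1,.6,.3,1.2,0,3]))
```

```text
[ 0.48010828 -0.12642011  0.10486521] 0.08604072912598432
[3.0, -5.0, -19.0, 1.9, 2.4, -8.5, 0.0, 5.0, -5.0, -19.0, 1.9, 2.4, -8.5, 0.0, 6.0, -5.0, -18.0, 1.9, 2.4, -8.5, 0.0, 7.0, -4.0, -18.0, 1.9, 2.4, -8.5, 0.0, 9.0, -4.0, -17.0, 1.9, 2.4, -8.5, 0.0, 10.0, -3.0, -17.0, 1.9, 2.4, -8.5, 0.0, 11.0, -2.0, -16.0, 1.9, 2.4, -8.5, 0.0, 12.0, -1.0, -16.0, 1.9, 2.4, -8.5, 0.0]
[13.0, 1.0, -15.0, 1.9, 2.4, -8.5, 0.0, 13.0, 2.0, -15.0, 1.9, 2.4, -8.5, 0.0, 13.0, 4.0, -14.0, 1.9, 2.4, -8.5, 0.0, 13.0, 5.0, -14.0, 1.9, 2.4, -8.5, 0.0]
98 [ 0.07  0.66  0.21  1.12 -0.   -0.07] err 0.0 margin 0.92
-82 [0.07 0.66 0.21 1.12 0.   3.07] err 0.0 margin 0.07
```

View pics/al_c.png

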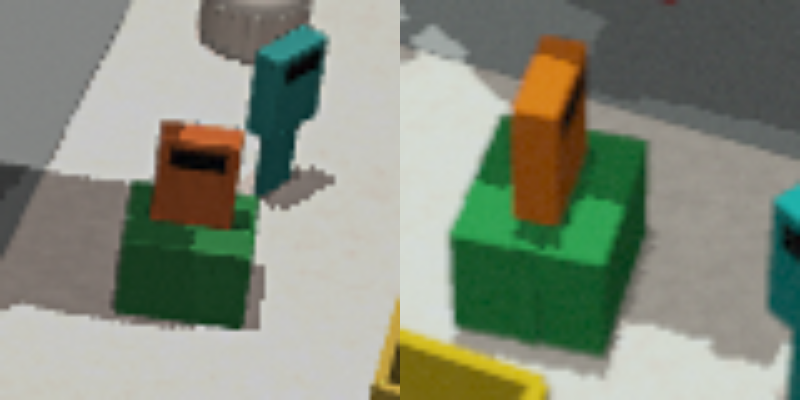

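View pics/al_scene.png

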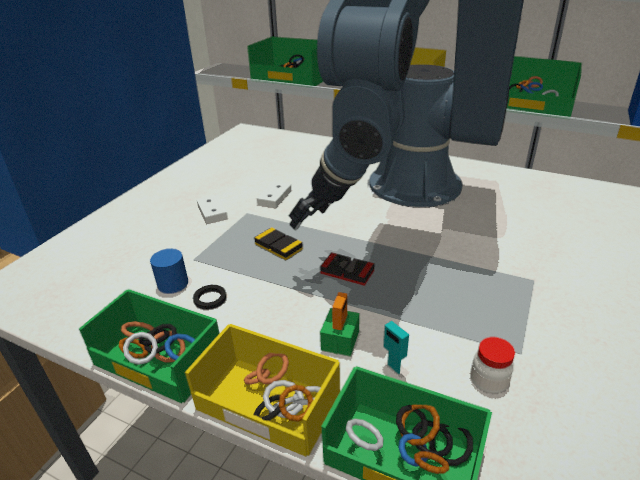

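>>> send_rows(plan=[3,5,-25,1.9,2.4,-8.5,0,5,5,-25,1.9,2.4,-8.5,0,6,-5,-18,1.9,2.4,-8.5,0,7,-4,-18,1.9,2.4,-8.5,0,9,-4,-17,1.9,2.4,-8.5,0,10,-3,-17,1.9,2.4,-8.5,0,11,-2,-16,1.9,2.4,-8.5,0,12,-1,-16,1.9,2.4,-8.5,0])

```text
time: 43.92
eef_pos: [0.5305, -0.03, 0.2323]
tool_rot: [0.101, 0.868, 0.485, -0.017]
contact_force: [-0.0, 0.2, 0.0]
opening: 0.0857
```

Run:
```python
from h import *
print(st()[0])
plan([.56,.04,.24],tilt(96,0),0)
```

```text
[ 0.5304697  -0.02995707  0.23231886]
[15.0, -2.0, -4.0, 1.3, 2.0, -7.5, 0.0, 15.0, -0.0, -3.0, 1.3, 2.0, -7.5, 0.0, 15.0, 2.0, -3.0, 1.3, 2.0, -7.5, 0.0, 15.0, 4.0, -2.0, 1.3, 2.0, -7.5, 0.0, 14.0, 6.0, -2.0, 1.3, 2.0, -7.5, 0.0]
```

>>> send_rows(plan=[15,-2,-4,1.3,2,-7.5,0,15,0,-3,1.3,2,-7.5,0,15,2,-3,1.3,2,-7.5,0,15,4,-2,1.3,2,-7.5,0,14,6,-2,1.3,2,-7.5,0,0,0,0,0,0,0,0])

```text
time: 44.68
eef_pos: [0.5618, 0.0406, 0.2367]
tool_rot: [-0.004, 0.661, 0.75, -0.001]
contact_force: [0.0, -0.2, 0.7]
opening: 0.0851
```

Run:
```python
from h import *
p,R,s=st(); print(p,R.round(3))
d=save("wrist","am_wrist")
for n,col,z in (("gauge",'orange',.105),("stand",'green',.05)):
  for b in blobs(d,col,amin=400,smin=100)[:3]: print(n,cv2.contourArea(b),b.reshape(-1,2).mean(0),rect(d,b,z),b.reshape(-1,2).min(0),b.reshape(-1,2).max(0))
```

```text
[0.56176991 0.04057338 0.23670638] [[-0.125  0.992 -0.008]
 [ 0.992  0.125  0.003]
 [ 0.004 -0.007 -1.   ]]
gauge 1346.0 [309.64044944 361.43258427] [675.4  50.9  71.6  17.3   7.2] [299 324] [320 398]
stand 2374.5 [310.00928793 338.13003096] [690.4  52.6  68.   56.4   8.4] [279 309] [339 370]
```

View pics/am_wrist.png

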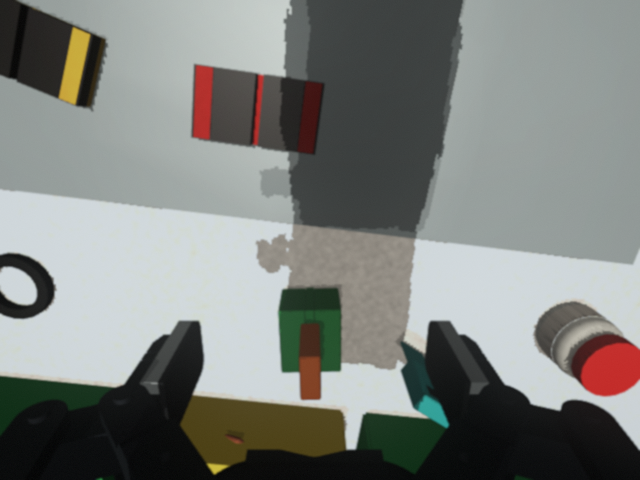

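Run:
```python
from h import *
d=imaging.capture("wrist"); c=imaging.capture("scene"); s=imaging.capture("side")
h=cv2.cvtColor(d["frame"],cv2.COLOR_BGR2HSV); print(h[375,310],h[340,310])
print("top",plane(d,[(300,358),(320,358),(301,398),(321,398)],.105).round(4))
m=cv2.inRange(h,(5,130,130),(18,255,255)); cs,_=cv2.findContours(m,cv2.RETR_EXTERNAL,cv2.CHAIN_APPROX_NONE)
for b in cs:
    if cv2.contourArea(b)>300: print(rect(d,b,.105),b.reshape(-1,2).min(0),b.reshape(-1,2).max(0))
print("standtop",plane(d,[(280,309),(339,309),(283,372),(341,370)],.05).round(4))
print("decoy base",plane(c,[(398,372)],0), plane(s,[(433,229)],0), plane(d,[(402,343)],0))
cv2.imwrite("pics/an.png",cv2.resize(d["frame"][280:420,250:470],None,fx=3,fy=3))
```

```text
[  9 180 133] [ 10 146  70]
top [[0.672  0.0421 0.105 ]
 [0.67   0.0583 0.105 ]
 [0.7116 0.0474 0.105 ]
 [0.7095 0.0643 0.105 ]]
[692.3  52.8  39.1  13.2   7.3] [302 360] [318 399]
standtop [[0.6595 0.0201 0.05  ]
 [0.6527 0.0749 0.05  ]
 [0.7291 0.0298 0.05  ]
 [0.7197 0.0867 0.05  ]]
decoy base [[0.72234354 0.18153497 0.        ]] [[0.71884495 0.15832778 0.        ]] [[0.71265068 0.15783811 0.        ]]
```

View pics/an.png

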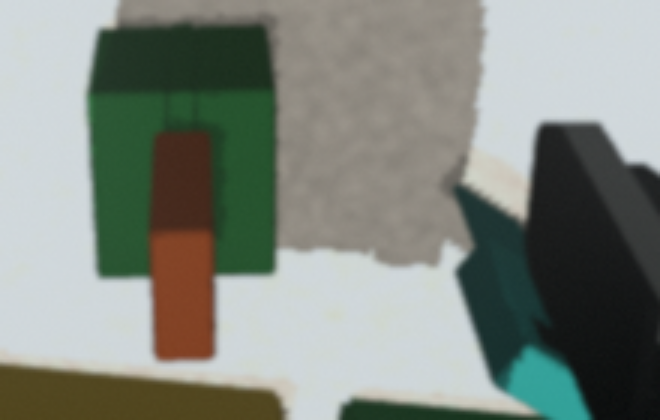

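Run:
```python
from h import *
plan([.690,.053,.15],tilt(97.3,0),0.45)
```

```text
[-1.0, 33.0, 22.0, -0.1, -0.1, -0.1, 0.45, -1.0, 32.0, 22.0, -0.1, -0.1, -0.1, 0.45, -1.0, 32.0, 22.0, -0.1, -0.1, -0.1, 0.45, -1.0, 32.0, 22.0, -0.1, -0.1, -0.1, 0.45]
```

>>> send_rows(plan=[-1,33,22,0,0,0,0.45,-1,32,22,0,0,0,0.45,-1,32,22,0,0,0,0.45,-1,32,20,0,0,0,0.45,0,0,0,0,0,0,0.45])

```text
time: 45.5
eef_pos: [0.692, 0.0508, 0.15]
tool_rot: [-0.001, 0.666, 0.746, -0.001]
contact_force: [-0.5, 0.1, -0.3]
opening: 0.0467
```

Run:
```python
from h import *
print(st()[0],st()[2]['opening'],st()[2]['q'].round(2))
go([.690,.053,.12],tilt(97.3,0))
d=save("wrist","ao_wrist"); c=save("side","ao_side"); s=save("scene","ao_scene")
cv2.imwrite("pics/ao_c.png",np.hstack([cv2.resize(c["frame"][150:250,370:470],None,fx=4,fy=4),cv2.resize(s["frame"][240:340,300:400],None,fx=4,fy=4)]))
```

```text
[0.6920382  0.05075244 0.1500032 ] 0.04670737108716762 [ 0.07  0.66  0.43  1.35  0.   -0.04]
shift [ 2.4 -1.7 30. ] turn [-0.12 -0.04 -0.76]
```

View pics/ao_wrist.png

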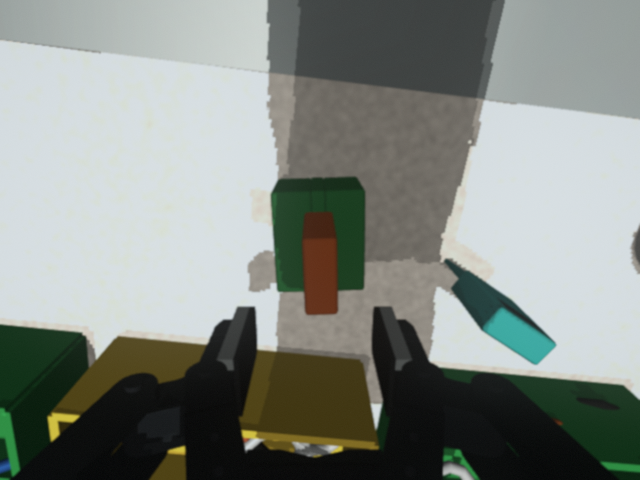

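View pics/ao_c.png

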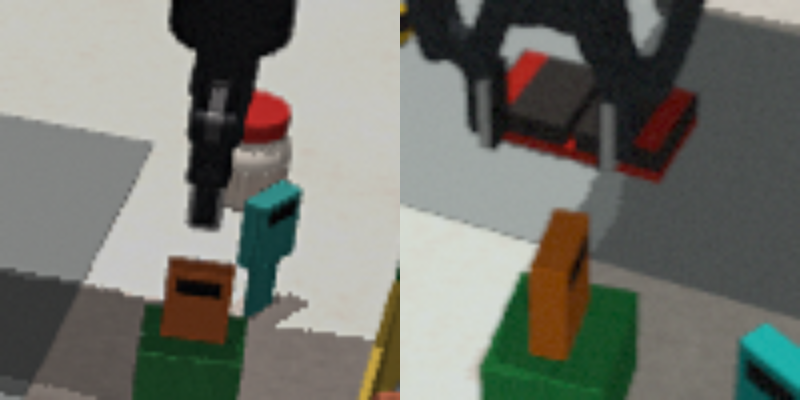

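Run:
```python
from h import *
d=imaging.capture("wrist")
X=plane(d,[(303.5,234.5),(336.5,234.5),(305,314.5),(338,313.5)],.105); print(X.round(4),X.mean(0))
e=X[2:].mean(0)-X[:2].mean(0); print(np.degrees(np.arctan2(e[1],e[0])),np.linalg.norm(e))
Y=plane(d,[(274,191),(364,191),(277,291.5),(364,290)],.05); print("stand",Y.round(4),Y.mean(0)); e=Y[2:].mean(0)-Y[:2].mean(0); print(np.degrees(np.arctan2(e[1],e[0])),np.linalg.norm(e))
go([*X.mean(0)[:2],.066],tilt(97.3,0))
```

```text
[[0.6701 0.0421 0.105 ]
 [0.6682 0.0587 0.105 ]
 [0.7158 0.0478 0.105 ]
 [0.7131 0.0657 0.105 ]] [0.69179855 0.05356511 0.105     ]
7.978936284639491 0.04575471799292513
stand [[0.6617 0.021  0.05  ]
 [0.6551 0.0774 0.05  ]
 [0.7316 0.0289 0.05  ]
 [0.7235 0.0883 0.05  ]] [0.69298885 0.05392166 0.05      ]
7.741508931405951 0.06972061591625228
shift [ 2.6  0.4 87.9] turn [ 0.12 -0.04 -0.7 ]
```

>>> send_rows(plan=[2.6,0.4,25,0,0,-0.7,0.45,0,0,25,0,0,0,0.45,0,0,0,0,0,0,0.45])

```text
time: 46.08
eef_pos: [0.6915, 0.0533, 0.1076]
tool_rot: [0.003, 0.661, 0.75, 0.003]
contact_force: [0.4, -0.5, 0.0]
opening: 0.0469
```

Run:
```python
from h import *
print(st()[0],st()[2]['contact_force'])
go([.692,.0536,.066],tilt(97.8,0))
d=save("wrist","ap_wrist")
```

```text
[0.69153213 0.05334169 0.1075914 ] [ 0.37227936 -0.4936225   0.01660168]
shift [ 0.2  0.2 41.6] turn [ 0.45 -0.01 -0.55]
```

View pics/ap_wrist.png

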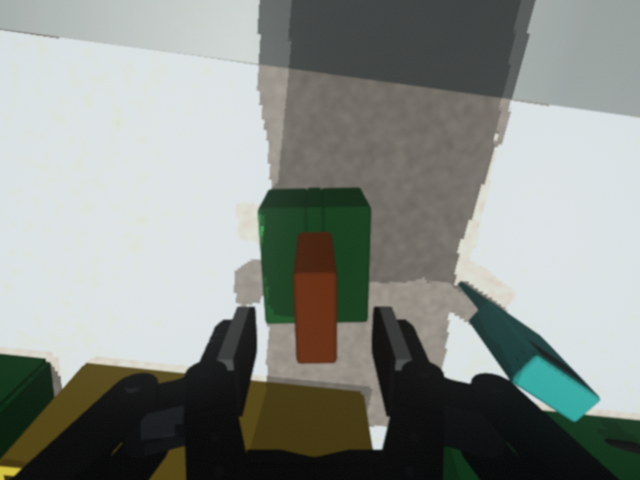

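Centred between the fingers. Descending.

>>> send_rows(plan=[0,0,21,0.4,0,-0.5,0.45,0,0,20,0,0,0,0.45,0,0,0,0,0,0,0.45])

```text
time: 46.5
eef_pos: [0.6938, 0.0534, 0.0695]
tool_rot: [0.002, 0.657, 0.754, 0.002]
contact_force: [-0.2, -0.5, 1.1]
opening: 0.0469
```

Run:
```python
from h import *
print(st()[0],st()[2]['contact_force'])
go([.692,.0536,.066],tilt(97.8,0))
d=save("wrist","aq_wrist")
```

```text
[0.69375861 0.05343481 0.06952314] [-0.17564853 -0.54945289  1.07154851]
shift [ 0.4 -1.7  3.5] turn [ 0.38  0.02 -0.01]
```

View pics/aq_wrist.png

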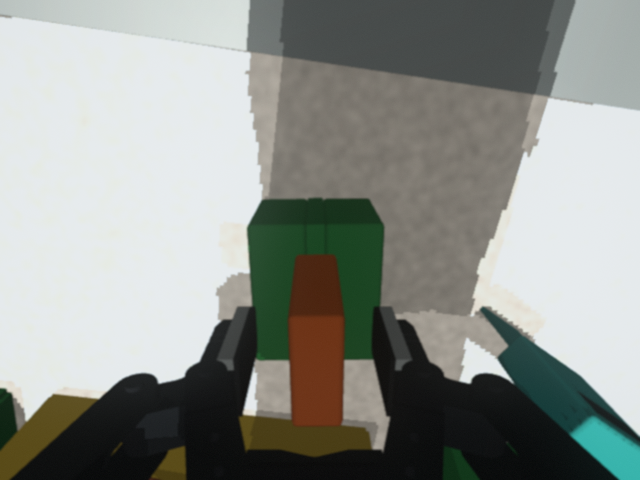

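>>> send_rows(plan=[0.4,-1.7,3,0.4,0,0,0.45,0,0,0,0,0,0,0.7,0,0,0,0,0,0,0.8,0,0,0,0,0,0,1,0,0,0,0,0,0,1,0,0,0,0,0,0,1,0,0,0,0,0,0,1])

```text
time: 47.42
eef_pos: [0.6934, 0.0537, 0.0695]
tool_rot: [0.001, 0.657, 0.754, 0.001]
contact_force: [-0.5, -0.4, -0.7]
opening: 0.0174
```

Run:
```python
from h import *
p,R,s=st(); print(p,s['contact_force'],s['opening']); print(R.round(4), np.degrees(np.arctan2(R[1,0],R[0,0])))
np.savez("gaugehome.npz",p=p,R=R,q=s['q'])
d=save("wrist","ar_wrist")
```

```text
[0.69342565 0.05370405 0.06951238] [-0.51730674 -0.44114253 -0.74700272] 0.017434775832108434
[[-1.356e-01  9.908e-01  3.000e-03]
 [ 9.908e-01  1.356e-01 -2.000e-04]
 [-6.000e-04  2.900e-03 -1.000e+00]] 97.7948069950172
```

View pics/ar_wrist.png

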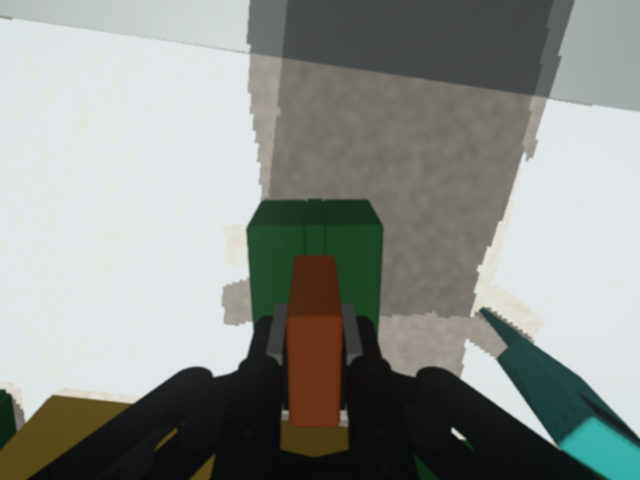

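>>> send_rows(plan=[0,0,-10,0,0,0,1,0,0,-20,0,0,0,1,0,0,-30,0,0,0,1,0,0,-35,0,0,0,1,0,0,-10,0,0,0,1,0,0,0,0,0,0,1])

```text
time: 48.22
eef_pos: [0.6929, 0.0537, 0.1797]
tool_rot: [0.001, 0.657, 0.754, 0.001]
contact_force: [1.1, 0.1, -1.9]
opening: 0.0173
```

Run:
```python
from h import *
p,R,s=st(); print(p,s['contact_force'],s['opening'])
c=save("scene","as_scene"); X=None
d=save("wrist","as_wrist")
plan([.50,-.02,.17],tilt(92,0),1)
```

```text
[0.69290284 0.05370697 0.17969612] [ 1.05822668  0.13710966 -1.90207247] 0.017311242867636127
[-9.0, -40.0, 2.0, 0.0, 0.0, 1.2, 1.0, -10.0, -40.0, 2.0, 0.0, 0.0, 1.2, 1.0, -11.0, -40.0, 2.0, 0.0, 0.0, 1.2, 1.0, -12.0, -39.0, 2.0, 0.0, 0.0, 1.2, 1.0, -13.0, -39.0, 2.0, 0.0, 0.0, 1.2, 1.0]
```

View pics/as_wrist.png

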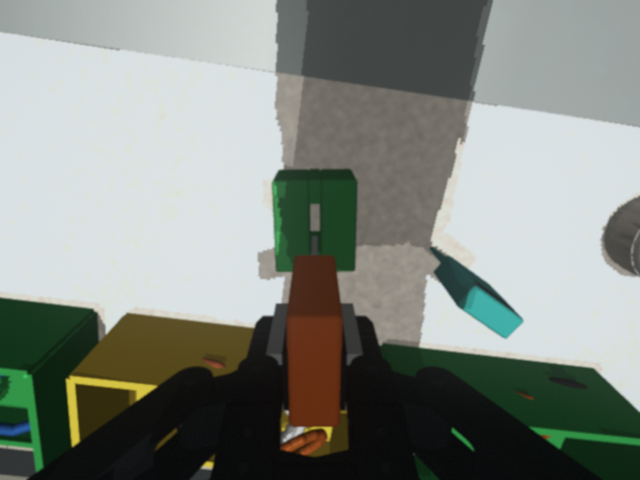

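View pics/as_scene.png

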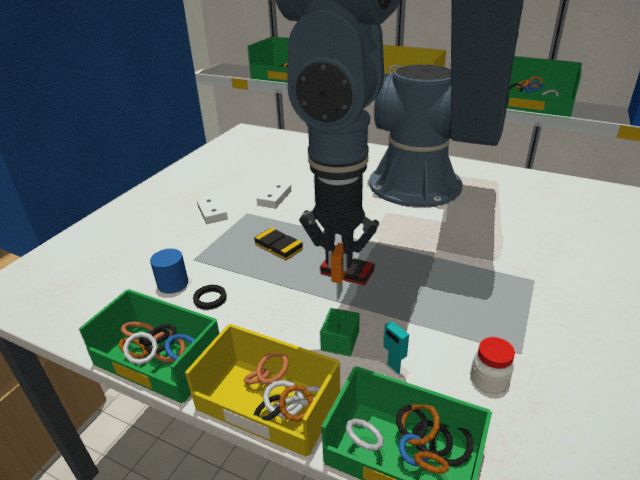

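>>> send_rows(plan=[-9,-40,2,0,0,1.2,1,-10,-40,2,0,0,1.2,1,-11,-40,2,0,0,1.2,1,-12,-39,2,0,0,1.2,1,-13,-39,2,0,0,1.2,1,0,0,0,0,0,0,1])

```text
time: 49.08
eef_pos: [0.4898, -0.0213, 0.1592]
tool_rot: [-0.003, 0.697, 0.717, -0.004]
contact_force: [0.6, 0.1, -2.1]
opening: 0.0175
```

Run:
```python
from h import *
p,R,s=st(); print(p,s['contact_force'],s['opening'])
d=save("wrist","at_wrist")
for b in blobs(d,'red',amin=30,smin=100,vmin=40): print(cv2.contourArea(b),rect(d,b,.022),b.reshape(-1,2).min(0),b.reshape(-1,2).max(0))
```

```text
[ 0.48975466 -0.02133844  0.15915579] [ 0.62746926  0.13931306 -2.07365689] 0.017498851409597452
1517.0 [486.2 -65.3  59.6  14.9 179.5] [246 181] [266 259]
1471.5 [487.3  26.8  58.9  15.1 179.4] [368 187] [394 263]
557.0 [482.8 -19.4  57.1   7.2 179.4] [313 180] [325 255]
```

View pics/at_wrist.png

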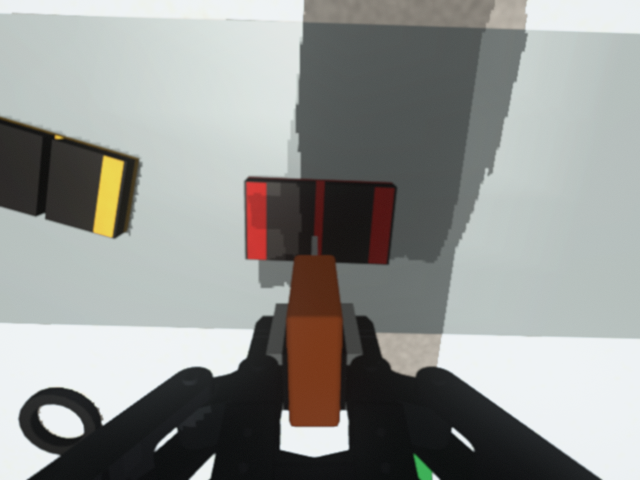

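Run:
```python
from h import *
plan([.486,-.0193,.105],tilt(89.4,0),1,n=2)
```

```text
[0.9, -2.3, 27.2, -0.3, 0.0, 1.1, 1.0, 0.9, -2.5, 27.2, -0.3, 0.0, 1.1, 1.0]
```

>>> send_rows(plan=[0.9,-2.3,27,-0.3,0,1.1,1,0.9,-2.5,27,-0.3,0,1.1,1,0,0,0,0,0,0,1])

```text
time: 49.5
eef_pos: [0.4875, -0.0186, 0.1029]
tool_rot: [0.001, 0.71, 0.704, 0.001]
contact_force: [0.1, -1.0, -1.1]
opening: 0.0174
```

```bash
cat >> h.py <<'E'
def groove(d,col,tag):
    """bars + groove strips by colour, z=.022 bars; prints"""
    out=[]
    for b in blobs(d,col,amin=60,smin=100,vmin=40):
        x=b.reshape(-1,2)
        if x[:,1].min()<5 : continue
        r=rect(d,b,.022)
        if r[2]<90: out.append(r); print(tag,cv2.contourArea(b),r,x.min(0),x.max(0))
    return out
E
python3 - <<'E'
from h import *
p,R,s=st(); print(p,s['contact_force'],s['opening'],R.round(4).tolist())
d=save("wrist","au_wrist"); groove(d,'red','r')
go([.486,-.0193,.0725],tilt(89.4,0))
E
```

```text
[ 0.48748581 -0.01855414  0.10288845] [ 0.06059425 -0.99289211 -1.0889337 ] 0.017429169211347878 [[0.0092, 1.0, 0.0016], [1.0, -0.0092, 0.0], [0.0, 0.0016, -1.0]]
r 2213.0 [486.4 -65.   58.7  15.4 179.4] [223 204] [253 295]
r 2131.5 [487.1  26.8  58.6  14.9 179.6] [376 204] [406 295]
r 583.0 [471.   -2.9  68.6  35.1  89.6] [283 197] [402 254]
shift [-0.7 -2.4 31.5] turn [0.18 0.   0.08]
```

View pics/au_wrist.png

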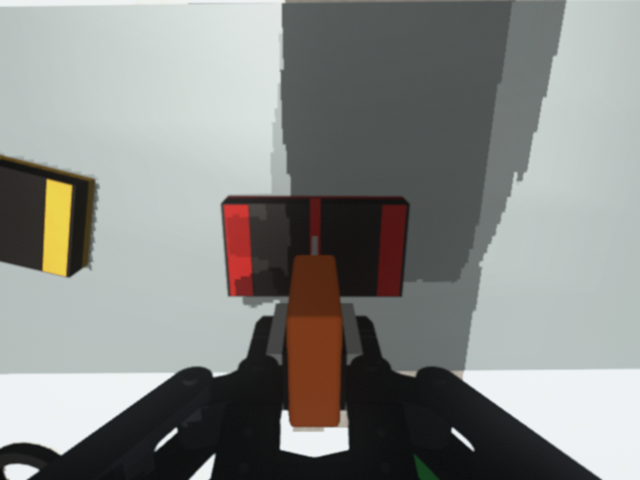

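>>> send_rows(plan=[-0.7,-2.4,12,0.2,0,0.1,1,0,0,0,0,0,0,1])

```text
time: 49.8
eef_pos: [0.4873, -0.0192, 0.0925]
tool_rot: [0.0, 0.711, 0.704, 0.0]
contact_force: [-0.0, 0.4, -0.9]
opening: 0.0173
```

Run:
```python
from h import *
p,R,s=st(); print(p,s['contact_force'],s['opening'])
d=save("wrist","av_wrist"); groove(d,'red','r')
cv2.imwrite("pics/av_z.png",cv2.resize(d["frame"][190:310,210:420],None,fx=3.8,fy=3.8,interpolation=2))
go([.486,-.0191,.0725],tilt(89.4,0))
```

```text
[ 0.48731471 -0.01921627  0.09251865] [-0.04075343  0.38821992 -0.91556788] 0.017256032497883666
r 2397.0 [486.1 -65.   59.1  15.3 179.3] [220 208] [252 303]
r 2302.0 [487.1  26.8  58.4  14.8 179.6] [380 209] [411 303]
shift [ 0.1 -1.9 20.6] turn [0.13 0.01 0.03]
```

View pics/av_z.png

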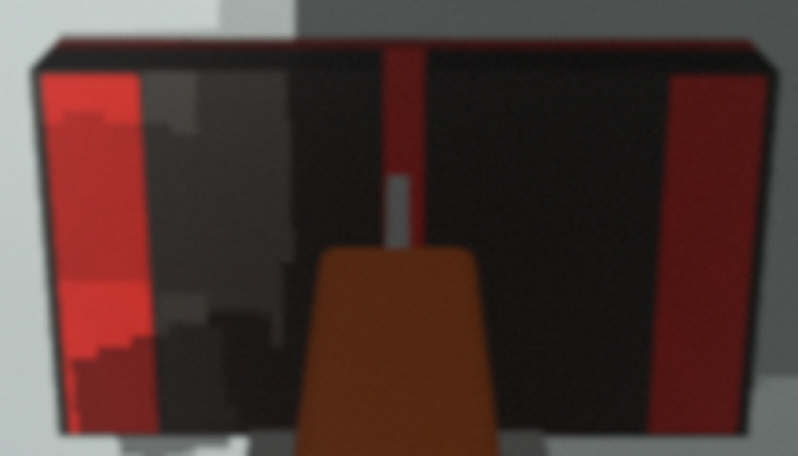

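```bash
cat >> h.py <<'E'
def subgroove(d,col,rows,c0,c1,zf=.008):
    h=cv2.cvtColor(d["frame"],cv2.COLOR_BGR2HSV).astype(float)
    w=(d["frame"].max(2).astype(float)-d["frame"].min(2)) # saturation weight
    for r in rows:
        x=np.arange(c0,c1); v=w[r,c0:c1].copy(); v-=np.percentile(v,30); v[v<0.3*v.max()]=0
        u=(x*v).sum()/v.sum(); print("row",r,"groove col",u.round(2),plane(d,[(u,r)],zf).round(4))
E
python3 - <<'E'
from h import *
d=imaging.capture("wrist"); p,R,s=st()
subgroove(d,'red',[212,216,220,224,228,232],300,335)
g=d["frame"].astype(int)
for r in (238,242,246,250): print(r,g[r,306:326].max(1).tolist())
print("tip proj",proj(d,p+R@np.array([0,0,.0645])),proj(d,p+R@np.array([0,-.015,.0645])),proj(d,p+R@np.array([0,-.015,.04])),p)
E
```

```text
row 212 groove col 315.73 [[ 0.4638 -0.0189  0.008 ]]
row 216 groove col 315.74 [[ 0.4662 -0.0189  0.008 ]]
row 220 groove col 315.72 [[ 0.4687 -0.019   0.008 ]]
row 224 groove col 315.73 [[ 0.4712 -0.019   0.008 ]]
row 228 groove col 315.73 [[ 0.4737 -0.019   0.008 ]]
row 232 groove col 315.73 [[ 0.4762 -0.019   0.008 ]]
238 [24, 22, 23, 29, 43, 61, 71, 72, 73, 73, 73, 76, 81, 79, 74, 55, 33, 22, 21, 22]
242 [23, 24, 24, 29, 42, 60, 69, 70, 72, 73, 73, 76, 80, 80, 74, 57, 35, 22, 21, 21]
246 [24, 22, 22, 29, 43, 59, 70, 71, 70, 71, 73, 77, 79, 82, 75, 58, 35, 22, 22, 23]
250 [23, 21, 22, 27, 41, 58, 68, 70, 71, 71, 71, 75, 78, 80, 75, 56, 34, 22, 22, 22]
tip proj [[315.54880444 263.41783623]] [[315.6251723  238.25181012]] [[315.76813021 254.16163151]] [ 0.48795591 -0.01924135  0.09334521]
```

>>> send_rows(plan=[0.8,-1,7,0,0,0,1,0,0,0,0,0,0,1])

```text
time: 50.15
eef_pos: [0.4873, -0.0184, 0.0864]
tool_rot: [0.001, 0.711, 0.704, 0.001]
contact_force: [0.5, 1.0, -0.9]
opening: 0.0173
```

Run:
```python
from h import *
p,R,s=st(); print(p,s['contact_force'],s['opening'])
d=save("wrist","aw_wrist"); subgroove(d,'red',[218,226,234],300,335)
cv2.imwrite("pics/aw_z.png",cv2.resize(d["frame"][190:310,210:420],None,fx=3.8,fy=3.8,interpolation=2))
print(go([.486,-.0185,.0725],tilt(89.4,0)))
```

```text
[ 0.48734591 -0.01841325  0.08641611] [ 0.47241238  0.98646237 -0.94332558] 0.01725315275765721
row 218 groove col 314.49 [[ 0.4651 -0.0188  0.008 ]]
row 226 groove col 314.48 [[ 0.47   -0.0189  0.008 ]]
row 234 groove col 314.49 [[ 0.4749 -0.0189  0.008 ]]
shift [-0.1 -1.7 14.2] turn [0.24 0.01 0.03]
(array([-0.09104257, -1.67669191, 14.24853882]), array([0.24111904, 0.01112205, 0.03328037]))
```

View pics/aw_z.png

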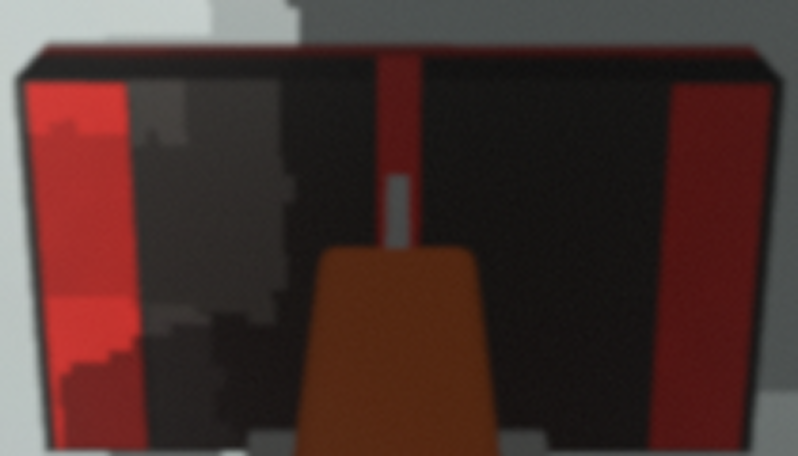

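>>> send_rows(plan=[0,-1.5,7,0.2,0,0,1,0,0,0,0,0,0,1])

```text
time: 50.45
eef_pos: [0.4861, -0.0184, 0.0794]
tool_rot: [0.0, 0.711, 0.704, 0.0]
contact_force: [0.2, -0.9, -1.7]
opening: 0.0174
```

Run:
```python
from h import *
print(go([.486,-.0185,.0725],tilt(89.4,0)))
```

```text
shift [-0.1 -0.1  6.9] turn [0.03 0.01 0.03]
(array([-0.0813029 , -0.08338115,  6.86952626]), array([0.03497731, 0.0109876 , 0.03472062]))
```

In the groove with no side force. Pushing down to the floor.

>>> send_rows(plan=[0,0,5,0,0,0,1,0,0,0,0,0,0,1,0,0,2,0,0,0,1,0,0,0,0,0,0,1])

```text
time: 50.95
eef_pos: [0.4864, -0.0185, 0.0724]
tool_rot: [0.001, 0.711, 0.704, 0.0]
contact_force: [-1.9, -0.4, 3.2]
opening: 0.0175
```

>>> send_rows(plan=[0,0,1.5,0,0,0,1,0,0,1.5,0,0,0,1,0,0,1,0,0,0,1,0,0,1,0,0,0,1,0,0,1,0,0,0,1,0,0,1,0,0,0,1,0,0,1,0,0,0,1,0,0,1,0,0,0,1])

```text
time: 51.95
eef_pos: [0.4876, -0.0184, 0.072]
tool_rot: [0.003, 0.711, 0.704, 0.003]
contact_force: [-9.0, -0.2, 24.8]
opening: 0.0175
```

Run:
```python
from h import *
p,R,s=st(); print(p,s['contact_force'],R[:,2])
d=save("wrist","ax_wrist"); c=save("side","ax_side"); e=save("scene","ax_scene")
cv2.imwrite("pics/ax_c.png",np.hstack([cv2.resize(c["frame"][170:270,290:390],None,fx=4,fy=4),cv2.resize(e["frame"][220:320,290:390],None,fx=4,fy=4)]))
```

```text
[ 0.48759384 -0.01838209  0.07202152] [-9.04434611 -0.15410218 24.79334737] [ 8.90350669e-03 -2.47717743e-04 -9.99960332e-01]
```

View pics/ax_c.png

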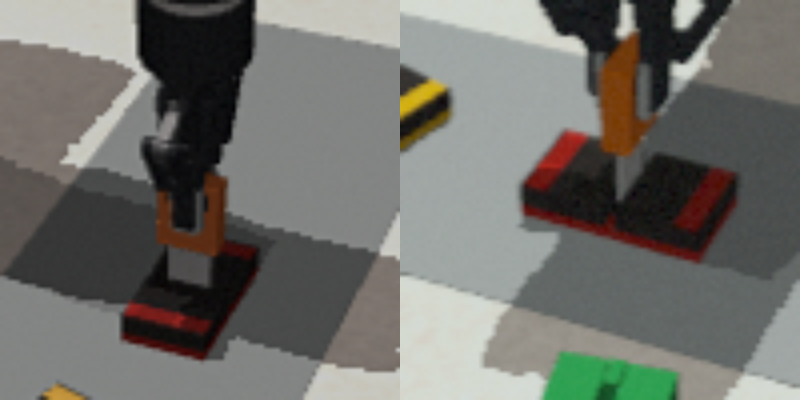

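Red groove checked: the tip stopped at about 8 mm (the floor), with 25 N held for over 1 s. Now to the yellow pad.

>>> send_rows(plan=[0,0,-6,-0.4,0,0,1,0,0,-10,0,0,0,1,0,0,-25,0,0,0,1,0,0,-30,0,0,0,1,0,0,-15,0,0,0,1])

```text
time: 52.72
eef_pos: [0.4856, -0.0184, 0.1613]
tool_rot: [0.005, 0.711, 0.704, 0.005]
contact_force: [1.2, -1.0, -1.0]
opening: 0.0174
```

Run:
```python
from h import *
from kin6 import chk
p,R,s=st(); print(p,s['contact_force'],s['opening'])
c=imaging.capture("scene")
d=save("wrist","ay_wrist")
for b in blobs(d,'yellow',amin=60,smin=100,vmin=40): print(rect(d,b,.022),b.reshape(-1,2).min(0),b.reshape(-1,2).max(0))
for b in blobs(c,'yellow',amin=20,smin=100,vmin=40): 
    r=rect(c,b,.022)
    if 380<r[0]<540 and -330<r[1]<-100: print("sc",r,b.reshape(-1,2).mean(0))
plan([.47,-.215,.17],tilt(75,0),1)
chk("y",[.46,-.215,.0725],tilt(75,0),([-.4,.4,-.3,1,0,0],))
```

```text
[ 0.48559762 -0.01835637  0.16129126] [ 1.17478573 -0.96713902 -1.04815184] 0.017440980198446907
[ 471.1 -172.2   60.    16.   164.6] [ 93 162] [120 242]
[ 441.  -182.2  106.1   47.4   43.3] [  0 130] [133 235]
sc [ 472.9 -171.6   61.1   20.4  164.3] [290.65909091 246.18181818]
sc [ 505.2 -196.6  120.5   54.8  102.4] [278.39175258 251.30927835]
sc [ 447.7 -260.    60.6   17.3  163.9] [264.5   233.225]
[-49.0, -4.0, -2.0, 0.2, -0.0, 3.6, 1.0, -49.0, -0.0, -2.0, 0.2, -0.0, 3.6, 1.0, -49.0, 3.0, -2.0, 0.2, -0.0, 3.6, 1.0, -49.0, 6.0, -2.0, 0.2, -0.0, 3.6, 1.0]
y [-0.44  0.32 -0.31  0.94 -0.   -0.18] err 0.0 margin 0.83
```

View pics/ay_wrist.png

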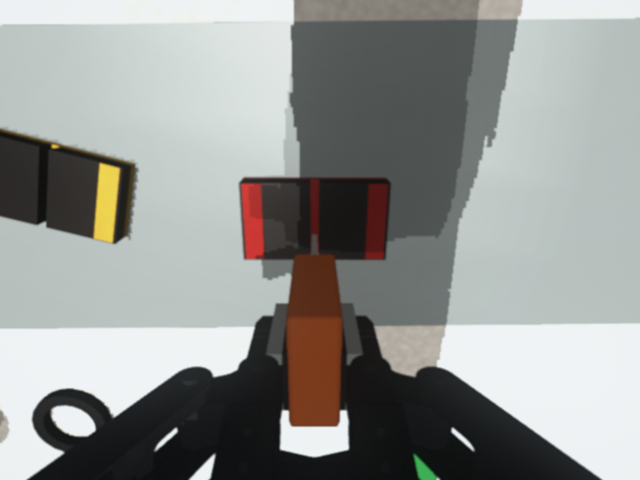

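>>> send_rows(plan=[-49,-4,0,0.1,0,3.6,1,-49,0,0,0.1,0,3.6,1,-49,3,0,0.1,0,3.6,1,-49,1,0,0.1,0,3.6,1,0,0,0,0,0,0,1])

```text
time: 53.45
eef_pos: [0.4643, -0.2183, 0.158]
tool_rot: [0.001, 0.795, 0.607, 0.003]
contact_force: [0.2, 0.2, -1.0]
opening: 0.0172
```

Run:
```python
from h import *
p,R,s=st(); print(p,s['contact_force'],s['opening'])
d=save("wrist","az_wrist"); o=groove(d,'yellow','y')
```

```text
[ 0.4643122  -0.218306    0.15804432] [ 0.19966013  0.15283461 -0.97493663] 0.017226451724466827
y 1561.0 [ 446.2 -260.6   59.1   15.6  164.2] [240 176] [264 254]
y 1500.5 [ 471.1 -172.4   59.2   15.6  164.5] [365 177] [390 255]
y 529.5 [ 455.  -215.2   56.3    7.7  164.6] [310 173] [321 248]
y 154.0 [ 7.824e+02 -6.000e-01  3.580e+01  1.030e+01  7.430e+01] [602 471] [639 479]
```

View pics/az_wrist.png

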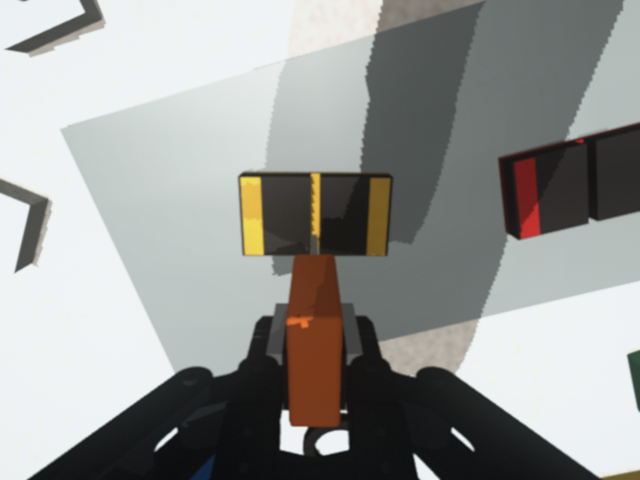

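Run:
```python
from h import *
plan([.4588,-.2160,.0935],tilt(74.4,0),1,n=3)
```

```text
[-0.0, -2.0, 21.0, 0.1, -0.1, 0.1, 1.0, -0.0, -2.0, 22.0, 0.1, -0.1, 0.1, 1.0, -0.0, -2.0, 22.0, 0.1, -0.1, 0.1, 1.0]
```

>>> send_rows(plan=[0,-2,21,0.1,0,0.1,1,0,-2,22,0.1,0,0.1,1,0,-2,20,0.1,0,0.1,1,0,0,0,0,0,0,1])

```text
time: 54.0
eef_pos: [0.4592, -0.2111, 0.0922]
tool_rot: [-0.002, 0.794, 0.608, 0.002]
contact_force: [0.6, -0.9, -0.3]
opening: 0.0174
```

Run:
```python
from h import *
p,R,s=st(); print(p,s['contact_force'],s['opening'])
d=save("wrist","ba_wrist"); o=groove(d,'yellow','y'); subgroove(d,'y',[212,222,232],300,335)
cv2.imwrite("pics/ba_z.png",cv2.resize(d["frame"][190:310,210:420],None,fx=3.8,fy=3.8,interpolation=2))
go([.4588,-.2160,.0725],tilt(74.4,0))
print(proj(d,p+R@np.array([-.0005,-.015,.0645])))
```

```text
[ 0.4592121  -0.21106646  0.09215094] [ 0.57972623 -0.93128726 -0.31427434] 0.01736573458962851
y 2400.0 [ 446.7 -260.8   59.1   15.7  164.6] [209 211] [242 306]
y 2284.5 [ 471.  -172.4   58.7   15.3  164.5] [369 212] [401 306]
y 669.0 [ 445.  -193.    63.5   29.5   74.9] [282 203] [397 253]
y 73.5 [ 418.1 -238.1   35.3    1.1   74.9] [216 203] [280 205]
row 212 groove col 306.6 [[ 0.4345 -0.2093  0.008 ]]
row 222 groove col 306.33 [[ 0.4404 -0.2111  0.008 ]]
row 232 groove col 306.45 [[ 0.4464 -0.2127  0.008 ]]
shift [-4.8  0.2 20.6] turn [ 0.05 -0.29  0.45]
[[314.50395615 237.49178026]]
```

View pics/ba_z.png

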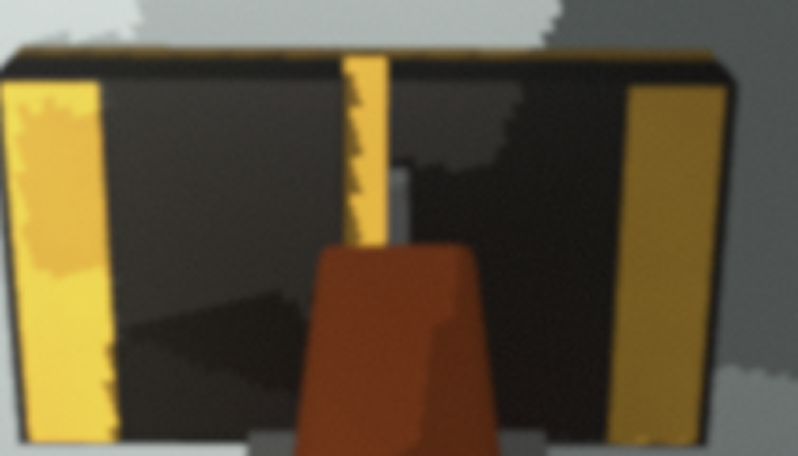

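>>> send_rows(plan=[-4.8,0,0,0,-0.3,0.4,1,0,0,0,0,0,0,1])

```text
time: 54.3
eef_pos: [0.4596, -0.2161, 0.0946]
tool_rot: [0.001, 0.796, 0.605, 0.001]
contact_force: [0.3, 1.0, -1.2]
opening: 0.0171
```

Run:
```python
from h import *
p,R,s=st(); print(p,s['contact_force'],s['opening'])
d=save("wrist","bb_wrist"); o=groove(d,'yellow','y'); subgroove(d,'y',[212,222,232],300,335)
cv2.imwrite("pics/bb_z.png",cv2.resize(d["frame"][190:310,210:420],None,fx=3.8,fy=3.8,interpolation=2))
go([.4588,-.2160,.0725],tilt(74.4,0))
print(proj(d,p+R@np.array([-.0005,-.015,.0645])))
```

```text
[ 0.45956104 -0.21608195  0.09456137] [ 0.29187279  1.02189951 -1.22461104] 0.01714830982788434
y 2313.5 [ 446.3 -260.8   59.4   15.5  164.4] [219 206] [250 301]
y 2284.5 [ 470.9 -172.4   58.8   15.4  164.7] [378 207] [409 301]
y 567.5 [ 447.3 -189.6   55.    31.5   74.6] [306 199] [405 252]
y 66.0 [ 418.3 -237.8   34.5    1.1   74.6] [227 199] [289 201]
row 212 groove col 315.17 [[ 0.437 -0.21   0.008]]
row 222 groove col 315.17 [[ 0.443  -0.2117  0.008 ]]
row 232 groove col 313.98 [[ 0.4489 -0.214   0.008 ]]
shift [-0.2 -0.9 22.1] turn [0.18 0.04 0.1 ]
[[314.52325082 237.40970456]]
```

View pics/bb_z.png

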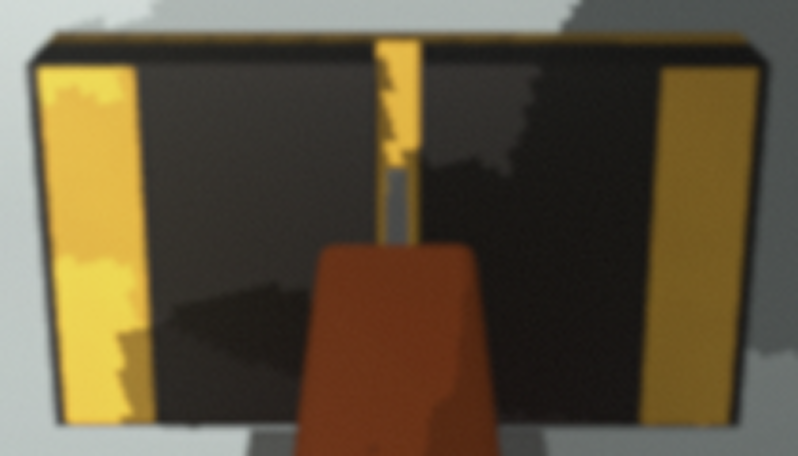

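Centred. Descending in small steps.

>>> send_rows(plan=[-0.1,-0.8,6,0.2,0,0.1,1,0,0,0,0,0,0,1])

```text
time: 54.6
eef_pos: [0.4591, -0.2161, 0.0886]
tool_rot: [0.0, 0.797, 0.604, -0.0]
contact_force: [-0.5, -0.2, -0.8]
opening: 0.0173
```

Run:
```python
from h import *
print(st()[2]['contact_force']); go([.4588,-.2160,.0725],tilt(74.4,0))
d=save("wrist","bc_wrist")
cv2.imwrite("pics/bc_z.png",cv2.resize(d["frame"][190:310,210:420],None,fx=3.8,fy=3.8,interpolation=2))
```

```text
[-0.54119219 -0.20769327 -0.84651361]
shift [ 0.  -0.3 16.1] turn [ 0.01  0.04 -0.02]
```

View pics/bc_z.png

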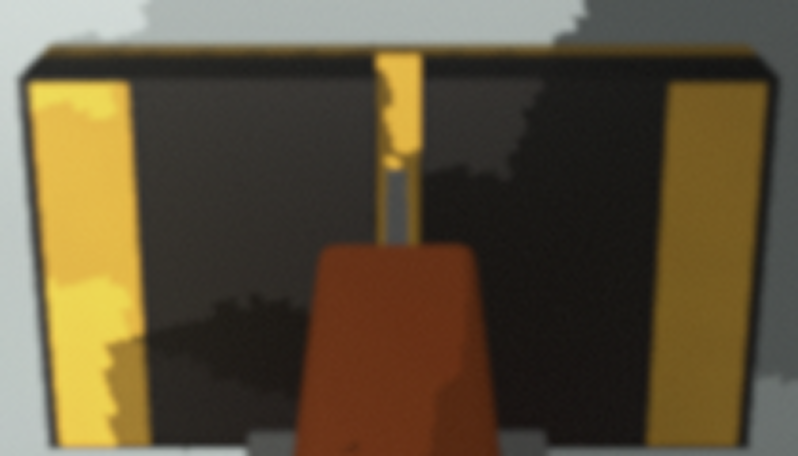

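>>> send_rows(plan=[0,0,5,0,0,0,1,0,0,0,0,0,0,1,0,0,5,0,0,0,1,0,0,0,0,0,0,1])

```text
time: 55.15
eef_pos: [0.4592, -0.2161, 0.0781]
tool_rot: [0.0, 0.797, 0.604, -0.0]
contact_force: [0.6, 0.7, -1.5]
opening: 0.017
```

Run:
```python
from h import *
print(st()[2]['contact_force']); go([.4588,-.2160,.0725],tilt(74.4,0))
```

```text
[ 0.61983655  0.66646806 -1.49010265]
shift [ 0.  -0.4  5.6] turn [ 0.02  0.04 -0.02]
```

>>> send_rows(plan=[0,-0.4,4,0,0,0,1,0,0,2,0,0,0,1,0,0,1.5,0,0,0,1,0,0,1.5,0,0,0,1])

```text
time: 55.65
eef_pos: [0.4599, -0.2166, 0.0718]
tool_rot: [0.002, 0.797, 0.604, 0.001]
contact_force: [-9.3, 5.5, 30.6]
opening: 0.017
```

>>> send_rows(plan=[0,0,1.5,0,0,0,1,0,0,1.5,0,0,0,1,0,0,1,0,0,0,1,0,0,1,0,0,0,1,0,0,1,0,0,0,1,0,0,1,0,0,0,1,0,0,1,0,0,0,1,0,0,1,0,0,0,1])

```text
time: 56.65
eef_pos: [0.4605, -0.2167, 0.0718]
tool_rot: [0.005, 0.797, 0.604, 0.003]
contact_force: [-7.8, 4.4, 21.9]
opening: 0.0171
```

Run:
```python
from h import *
p,R,s=st(); print(p,s['contact_force'],R[:,2])
c=save("side","bd_side"); e=save("scene","bd_scene")
cv2.imwrite("pics/bd_c.png",np.hstack([cv2.resize(c["frame"][200:300,250:350],None,fx=4,fy=4),cv2.resize(e["frame"][190:290,220:320],None,fx=4,fy=4)]))
```

```text
[ 0.46049066 -0.2166663   0.07180784] [-7.79230623  4.40800815 21.9031537 ] [ 0.01035817 -0.00514141 -0.99993313]
```

View pics/bd_c.png

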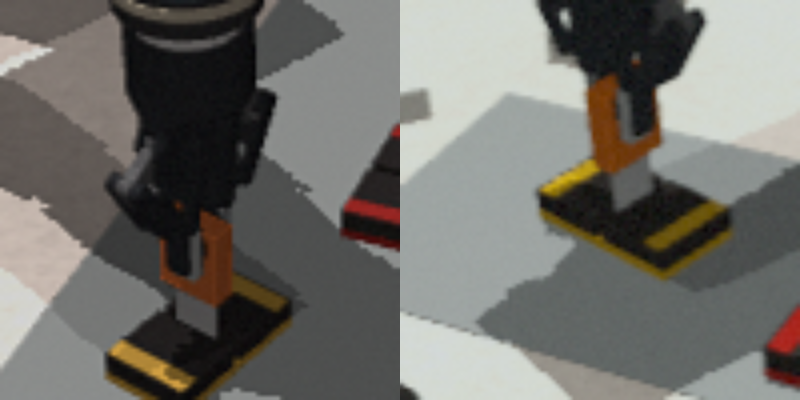

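>>> send_rows(plan=[0,0,-6,-0.5,0.3,0,1,0,0,-10,0,0,0,1,0,0,-25,0,0,0,1,0,0,-40,0,0,0,1,0,0,-25,0,0,0,1,0,0,0,0,0,0,1])

```text
time: 57.5
eef_pos: [0.4582, -0.2164, 0.1829]
tool_rot: [0.008, 0.797, 0.604, 0.008]
contact_force: [-0.1, 0.1, -0.9]
opening: 0.0171
```

Run:
```python
from h import *
G=np.load("gaugehome.npz"); print(st()[0])
plan([.6934,.0537,.18],tilt(97.8,0),1,n=9)
```

```text
[ 0.45819767 -0.2164345   0.18286912]
[36.0, 17.0, 1.0, 0.1, 0.0, -2.6, 1.0, 35.0, 19.0, 1.0, 0.1, 0.0, -2.6, 1.0, 34.0, 20.0, 1.0, 0.1, 0.0, -2.6, 1.0, 33.0, 22.0, 1.0, 0.1, 0.0, -2.6, 1.0, 32.0, 23.0, 1.0, 0.1, 0.0, -2.6, 1.0, 31.0, 25.0, 1.0, 0.1, 0.0, -2.6, 1.0, 30.0, 26.0, 1.0, 0.1, 0.0, -2.6, 1.0, 29.0, 27.0, 0.0, 0.1, 0.0, -2.6, 1.0]
[28.0, 29.0, 0.0, 0.1, 0.0, -2.6, 1.0]
```

>>> send_rows(plan=[36,17,0,0.1,0,-2.6,1,35,19,0,0.1,0,-2.6,1,34,20,0,0.1,0,-2.6,1,33,22,0,0.1,0,-2.6,1,32,23,0,0.1,0,-2.6,1,31,25,0,0.1,0,-2.6,1,30,26,0,0.1,0,-2.6,1,29,27,0,0.1,0,-2.6,1])

```text
time: 58.5
eef_pos: [0.6686, 0.0292, 0.1772]
tool_rot: [0.0, 0.672, 0.741, -0.001]
contact_force: [0.3, 0.8, -1.2]
opening: 0.0173
```

Run:
```python
from h import *
print(st()[0])
plan([.6934,.0537,.165],tilt(97.8,0),1,n=2)
```

```text
[0.66862451 0.02920893 0.17723811]
[11.0, 13.5, 6.1, -0.0, 0.1, -1.1, 1.0, 10.7, 13.7, 6.1, -0.0, 0.1, -1.1, 1.0]
```

>>> send_rows(plan=[11,13.5,6,0,0,-1.1,1,10.7,13.7,6,0,0,-1.1,1,0,0,0,0,0,0,1])

```text
time: 58.88
eef_pos: [0.694, 0.0572, 0.1597]
tool_rot: [-0.002, 0.656, 0.755, -0.003]
contact_force: [-0.2, 0.3, -0.9]
opening: 0.0172
```

Run:
```python
from h import *
p,R,s=st(); print(p,R[:,2].round(4))
go([.6934,.0537,.0695],tilt(97.8,0))
d=save("wrist","be_wrist")
cv2.imwrite("pics/be_z.png",cv2.resize(d["frame"][150:290,210:420],None,fx=3.8,fy=3.8,interpolation=2))
```

```text
[0.69404014 0.05715634 0.15965044] [-0.0065 -0.0022 -1.    ]
shift [-3.2 -0.5 90.2] turn [-0.39  0.08  0.25]
```

View pics/be_z.png

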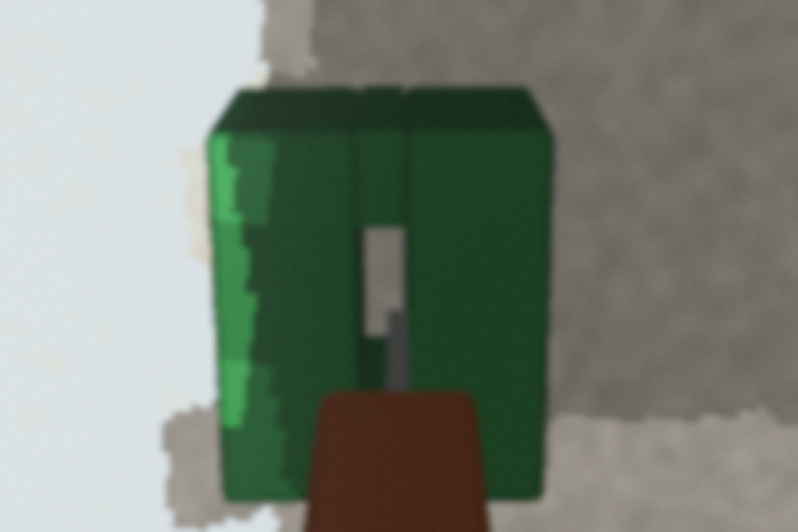

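>>> send_rows(plan=[-3.2,-0.5,12,-0.4,0,0.3,1,0,0,18,0,0,0,1,0,0,0,0,0,0,1])

```text
time: 59.3
eef_pos: [0.6924, 0.0513, 0.1295]
tool_rot: [0.001, 0.659, 0.752, -0.001]
contact_force: [-0.7, 0.9, -2.0]
opening: 0.017
```

Run:
```python
from h import *
p,R,s=st(); print(p,R[:,2].round(4),s['contact_force'])
go([.6934,.0537,.0695],tilt(97.8,0))
d=save("wrist","bf_wrist")
cv2.imwrite("pics/bf_z.png",cv2.resize(d["frame"][150:290,210:420],None,fx=3.8,fy=3.8,interpolation=2))
```

```text
[0.69240693 0.05126613 0.12947272] [ 3.0e-04 -1.9e-03 -1.0e+00] [-0.73972379  0.9039714  -2.0330986 ]
shift [ 2.4  1.3 60. ] turn [ 0.    0.11 -0.25]
```

View pics/bf_z.png

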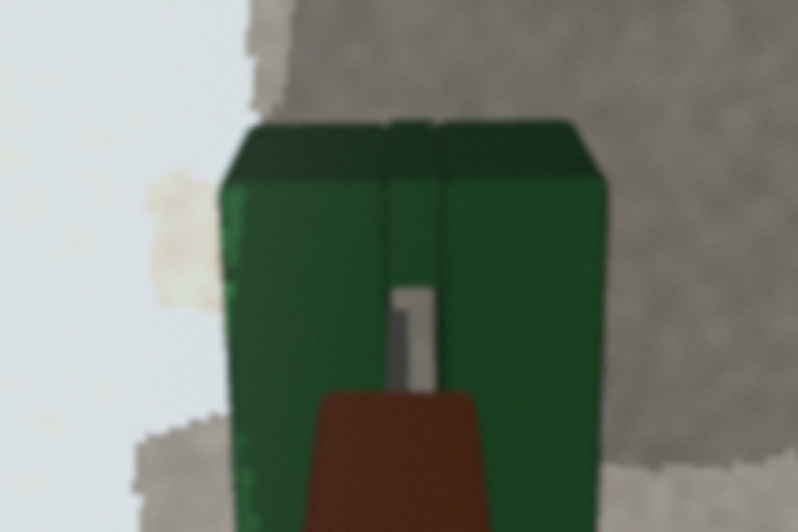

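>>> send_rows(plan=[2.4,1.3,0,0,0,-0.2,1,0,0,0,0,0,0,1])

```text
time: 59.6
eef_pos: [0.6945, 0.0537, 0.1324]
tool_rot: [0.002, 0.658, 0.753, 0.001]
contact_force: [0.2, 0.7, -1.3]
opening: 0.0174
```

Run:
```python
from h import *
p,R,s=st(); print(p,R[:,2].round(4),s['contact_force'])
go([.6934,.0537,.0695],tilt(97.8,0))
```

```text
[0.69448891 0.05367537 0.13238816] [ 0.0039 -0.0017 -1.    ] [ 0.17260099  0.67960269 -1.33152557]
shift [ 0.3 -1.3 62.9] turn [ 0.21  0.13 -0.07]
```

>>> send_rows(plan=[0.3,-1.3,10,0.2,0.1,0,1,0,0,0,0,0,0,1,0,0,10,0,0,0,1,0,0,0,0,0,0,1])

```text
time: 60.1
eef_pos: [0.6934, 0.0539, 0.1111]
tool_rot: [0.0, 0.658, 0.753, 0.0]
contact_force: [1.1, 0.3, -1.0]
opening: 0.0173
```

Run:
```python
from h import *
p,R,s=st(); print(p,R[:,2].round(4),s['contact_force'])
go([.6934,.0537,.0695],tilt(97.8,0))
```

```text
[0.69338812 0.05386345 0.11112056] [ 5.e-04 -3.e-04 -1.e+00] [ 1.12991542  0.32047874 -0.98015455]
shift [-0.1 -0.  41.6] turn [ 0.03  0.02 -0.07]
```

In the slot with no side force. Continuing down.

>>> send_rows(plan=[0,0,10,0,0,0,1,0,0,0,0,0,0,1,0,0,10,0,0,0,1,0,0,0,0,0,0,1,0,0,10,0,0,0,1,0,0,0,0,0,0,1])

```text
time: 60.85
eef_pos: [0.6935, 0.0539, 0.0789]
tool_rot: [0.0, 0.658, 0.753, 0.0]
contact_force: [-0.1, -0.4, -0.7]
opening: 0.0172
```

Run:
```python
from h import *
p,R,s=st(); print(p,R[:,2].round(4),s['contact_force'])
go([.6934,.0537,.0695],tilt(97.8,0))
```

```text
[0.69353172 0.05387419 0.07885578] [ 7.e-04 -2.e-04 -1.e+00] [-0.13209184 -0.42894936 -0.65119817]
shift [-0.2 -0.2  9.4] turn [ 0.04  0.02 -0.07]
```

>>> send_rows(plan=[0,0,6,0,0,0,1,0,0,0,0,0,0,1,0,0,3,0,0,0,1,0,0,0,0,0,0,1,0,0,1.5,0,0,0,1,0,0,0,0,0,0,1])

```text
time: 61.6
eef_pos: [0.6938, 0.0539, 0.0698]
tool_rot: [0.001, 0.658, 0.753, 0.001]
contact_force: [-0.5, 0.8, -1.6]
opening: 0.017
```

>>> send_rows(plan=[0,0,1.5,0,0,0,1,0,0,1.5,0,0,0,1])

```text
time: 61.85
eef_pos: [0.694, 0.0539, 0.0694]
tool_rot: [0.002, 0.658, 0.753, 0.001]
contact_force: [-12.2, -1.6, 23.7]
opening: 0.0174
```

>>> send_rows(plan=[0,0,-0.5,0,0,0,1,0,0,0,0,0,0,0.8,0,0,0,0,0,0,0.6,0,0,0,0,0,0,0.45,0,0,0,0,0,0,0.45,0,0,-20,0,0,0,0.45,0,0,-40,0,0,0,0.45,0,0,-40,0,0,0,0.45])

```text
time: 62.85
eef_pos: [0.6915, 0.0537, 0.1682]
tool_rot: [-0.001, 0.658, 0.753, -0.001]
contact_force: [0.6, 0.7, -0.0]
opening: 0.0471
```

Run:
```python
from h import *
p,R,s=st(); print(p,s['opening'],s['contact_force'])
d=save("wrist","bg_wrist"); c=save("side","bg_side"); e=save("scene","bg_scene")
cv2.imwrite("pics/bg_c.png",np.hstack([cv2.resize(c["frame"][190:290,370:470],None,fx=4,fy=4),cv2.resize(e["frame"][280:380,300:400],None,fx=4,fy=4)]))
```

```text
[0.69147018 0.05373326 0.16820168] 0.04712407577116218 [ 0.55416174  0.70715518 -0.02369752]
```

View pics/bg_c.png

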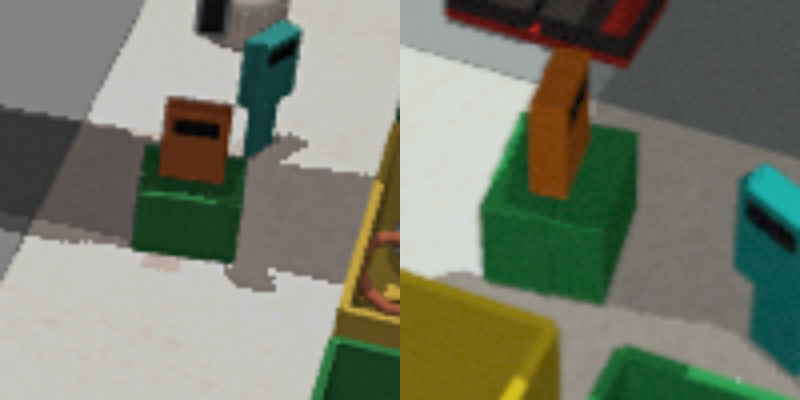

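View pics/bg_side.png

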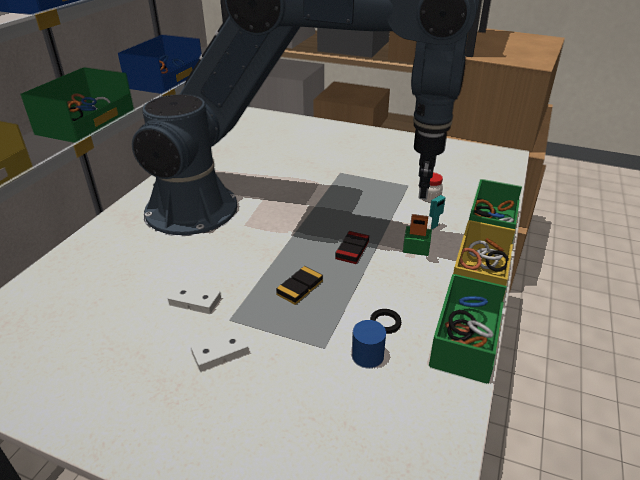

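View pics/bg_scene.png

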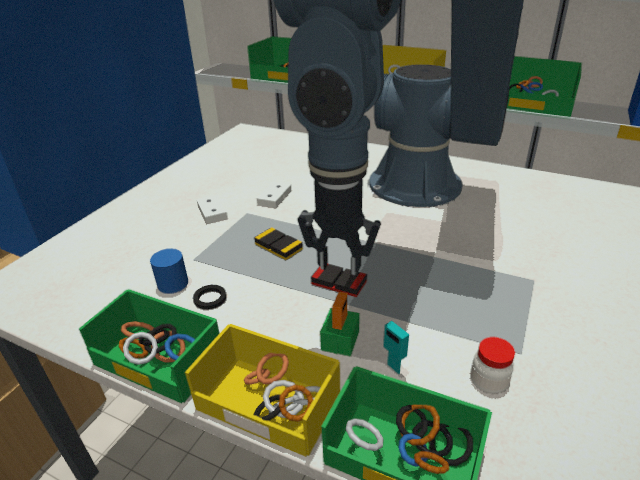

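Run:
```python
from h import *
s=st()[2]; print(np.abs(s['qd']).max(), s['contact_force'])
d=imaging.capture("wrist"); c=imaging.capture("scene")
print(proj(d,[[.6929,.0537,.105]]))
X=plane(d,[(303.5,234.5)],.105)
for b in blobs(d,'orange',amin=200,smin=100)[:2]: print(rect(d,b,.105))
robot.job_done()
```

```text
0.06452073938042206 [ 0.95296643 -0.39845919 -0.57681718]
[[315.43549991 262.98686463]]
[684.3  51.8  54.2  17.    7.1]
[828.2  67.3  24.5  14.1  97.9]
the job is handed in; nothing more can be done
```

The job is handed in. The red and yellow pads are turned over and both grooves are checked in order. The gauge is back in its stand. There was no blue pad.

- **Turning over:** each pad was stood on its short end with one grasp, then laid down friction face up with a second. In the last pictures both lie flat with bars and groove visible.
- **Groove checks:** I held the blade upright on each groove floor for about 1 s, red first, then yellow. The blade pressed with about 20–30 N, and its tip stopped about 0.5–0.7 mm below the nominal floor height of 8 mm. That is within the measuring error.
- **Gauge:** it went down the slot without side force and stopped at its starting height, within 0.1 mm by the arm's reading, when I pushed down at about 24 N. The last pictures show it upright with the handle's shoulder on the stand's top.
- **Other objects:** the oil seal, oil filter, grease jar and both look-alikes appear unmoved in the last pictures.
- **What disagreed:** the red pad was knocked 2–3 cm aside after its check, but it is still flat and face up. The first flip attempt on the red pad reached a joint limit, so I laid the pad back down and used a sideways flip instead. I pressed the red pad on the counter at about 45 N once while standing it up. The wrist force limit is 120 N.

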